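# Dress the tea-shop display case and close its sliding door

### The job

Set up the display case on the counter: swap the stout lidded jar and the slender necked bottle, so that each stands in the middle of the other's riser, and stand every fallen tea tin from the counter upright, lid up, on the case floor in front of the risers (on the robot's side). Then slide the glass door fully shut against the frame. Leave the gift box and the mug where they are.

Things in the scene. Friction and masses are not known exactly. Their poses are not given: they have to be found in the camera images.
- case: fixed glass and wood display case. Origin on the counter under the middle of its open-topped bay; x away from the robot, y along the door track to the roofed half, z up. Bay inside: x -140 to 140, y -150 to 150 mm, floor at z 12 mm. Glass walls with wooden rails, tops at z 113 mm; outside x -156 to 156, y from -165 mm. From y 150 to 475 mm: roofed, stocked half, not used. Position and yaw vary.
- frame (a point): middle of the inner edge of the closing frame, at the bay's -y end, at the door's height (z 108 mm), where the shut door's leading edge comes to rest.
- door (a joint): opening in m of the flat glass door that slides level along the case's y on top of it: 0 = shut against the frame at the -y end, 0.30 = fully open over the roofed half. It covers the bay from y = -0.15 + opening to 0.15 (case frame) and starts 0.19 to 0.29 open. Slides at about 2 N, stays where left. Underside at z 105.5 mm (all in the bay must be lower), glass top at z 111.5 mm.
- door_handle (a point): middle of the top of the door's handle, a steel bar upright on the glass: 100 mm long along the case's x, 14 mm thick along y, its top at z 135.5 mm and 24 mm above the glass. The bar's middle is 24 mm behind the door's leading (-y) edge.
- square_riser: square wooden display riser, 76 x 76 x 10 mm, fixed on the case floor in the back row of the bay (far from the robot). Origin: centre of its underside; top 10 mm above. At the start the slender bottle stands on it. The two risers may change sides from start to start.
- round_riser: round wooden display riser, 78 mm in diameter, 10 mm high, fixed on the case floor in the back row of the bay. Origin: centre of its underside; top 10 mm above. At the start the stout jar stands on it.
- jar: stout white ceramic jar: body 56 mm in diameter and 60 mm high, lid 40 mm in diameter up to 70 mm, about 0.2 kg. Origin: centre of its base; z up through the lid.
- bottle: slender white ceramic bottle: body 40 mm in diameter and 64 mm high, then a neck of about 24 mm diameter up to 80 mm, about 0.18 kg. Origin: centre of its base; z up through the neck.
- tin1: one of 2 or 3 identical fallen tea tins (None if absent): bare-metal square canister, body 50 x 50 x 66 mm, round lid knob 36 mm wide and 12 mm high, 78 mm overall, 0.15 kg, centre of mass 35 mm above its base. Origin: centre of the square base; z axis from base through lid; x, y square to its flat sides. Starts lying on a flat side on the counter, lid away from the robot or to a side.
- tin2: one of 2 or 3 identical fallen tea tins (None if absent): bare-metal square canister, body 50 x 50 x 66 mm, round lid knob 36 mm wide and 12 mm high, 78 mm overall, 0.15 kg, centre of mass 35 mm above its base. Origin: centre of the square base; z axis from base through lid; x, y square to its flat sides. Starts lying on a flat side on the counter, lid away from the robot or to a side.
- tin3: one of 2 or 3 identical fallen tea tins (None if absent): bare-metal square canister, body 50 x 50 x 66 mm, round lid knob 36 mm wide and 12 mm high, 78 mm overall, 0.15 kg, centre of mass 35 mm above its base. Origin: centre of the square base; z axis from base through lid; x, y square to its flat sides. Starts lying on a flat side on the counter, lid away from the robot or to a side.
- gift_box: flat red gift box, 130 x 190 x 45 mm, to be left alone. Origin: centre of its underside.
- mug: blue mug, 80 mm in diameter, 90 mm high, handle at its y side, to be left alone. Origin: centre of its underside.
Mind the look-alikes: they are no part of the job. What is shaped like the tin2 but purple is not meant.

How it is judged:
By the outcome, as a careful person would: the job done as asked, in the order asked, and still so for the second after the job is handed in, with the robot touching nothing.
Of tin1, tin2, tin3 only 2 to 3 are there at a start; the rules pass over those that are not, and their reading is None.
At some moment in a run one of tin1, tin2, tin3 may be knocked a few centimetres aside while the robot is not near it.
Once in a run the grip may slacken for a moment while it holds something.
It also fails if it takes over 210 s, if anything falls off the work surface, if the arm or the gripper's body presses on something with over 40 N, if the wrist force passes 120 N, or if a joint passes its speed limit or range.

### The arm

A 6-joint arm with a two-finger parallel gripper is mounted at the origin on the work surface. World frame = base frame: x ahead of the robot, y to its left, z up, the work surface at z = 0. Lengths are in m, angles in rad, forces in N, time in s.
With the tool pointing down it reaches from about 0.25 to 0.85 m from the base axis. Payload 12.5 kg.
Tool frame: the origin (TCP) lies at the very end of the fingers, on their centre line; the grasp point (between the pads) lies 19 mm behind it (pinch_z is the distance from the TCP to the grasp point, in m); z points along the fingers, y is the direction in which the jaws open and shut (so a half turn about z gives the same grasp; the last joint's range is limited). The gripper opens to 93 mm and grips with 3 to 60 N. Pads are 15 mm wide; open, the fingers measure 128 mm over their backs; the gripper's body (75 mm by 188 mm) begins 65 mm behind the grasp point.
Start: joints at [-1.328, 0.351, 1.652, -0, 1.139, -0.085], TCP at [0.177, -0.521, 0.219] pointing down, gripper open.
Joint ranges: [-2.75, 2.75], [-0.79, 2.1], [0.01, 2.65], [-1.57, 4.71], [0.07, 3.14], [-2.87, 2.87]. Speed limits (rad/s): [2.22, 2.22, 2.79, 3.14, 3.14, 3.14].

### API

Orientations are given as a unit quaternion [x, y, z, w].
In Python, from cell import get_obs, capture, hand_in, spot_in, pinch_z gives the robot as it stands.
- The arm moves only by the tool arm_command, never from a script. Its arguments are lists of equal length, an entry for each row: "translation": the shift along the tool's x, y, z in cm, a list of three; "dr": the turn, a rotation vector about the tool's x, y, z in rad, a list of three. In form: {"translation": [[x, y, z], ...], "dr": [[ax, ay, az], ...]}. A call has 1 to 10 rows; each row shifts and turns the pose as measured when the row begins, along the tool's axes as they then stand; what a row does not reach is not made up. A row lasts 1/10 s, in which the tool goes at most 50 mm and 8.59 degrees, less where a joint would pass 70% of its speed; a pose out of reach is approached as far as the arm can. A call is refused whole if a number of a shift passes 5 or a number of a turn 0.15, either way. A call with a gripper value outside its range is refused whole. "jaw" is the opening, from 0 (shut) to 1 (fully open), set as the call begins (left out, the last holds). The fingers move at their own pace and stop on an object; "newtons" is the grip in N (left out, the last holds). Time passes only in rows, so rows that do not move let the fingers close. It gives the time, the measured TCP pose, the force and the opening at its end, in the units of the state.
- get_obs(): the state, without advancing time (a new reading comes with each control period).
- capture(name): name is "side" or "top"; returns a dict with "color" (480x640x3 uint8, blue, green, red), "vfov" (degrees; the focal length in pixels is half the picture's height over the tangent of half this angle, whatever the lens; pixels are square), "cx", "cy" (the principal point, pixels), "distortion" ([k1, k2, p1, p2, k3] as OpenCV has them; the pictures are not rectified), "cam_to_world" (4x4, takes a point from camera to world coordinates). Camera axes: x right, y down, z forward; pixel columns grow to the right and rows downward; lengths in m; the calibration is good to about 2 mm. A picture is of the moment at which its call begins. There is no depth.
- hand_in(): hands the job in, once; it reports no verdict.
Trained networks look in the newest picture that a camera, given by its name, has taken for a name from the list of things; names that differ only in an ending like _2 or _b are one class to them, and where a whole thing is asked for, a point or a joint stands for the part that bears it (a point fixed in the world has none). Each returns a list of dicts, best first, with "confidence" (0 to 1); they miss things now and then, are a little off and sometimes report something else, mostly with a low value. They report only what shows in the picture. A call takes as long as a camera call. They do not tell look-alikes from the thing itself.
- spot_in(query, camera): "extent" ([left, top, right, bottom] in pixels, round what is visible of it).
The state is a dict: "time": time; "joint_positions": joint angles; "dq": joint speeds; "tau": joint torques, N m; "position": TCP position; "ee_rot": TCP orientation; "force": force on the tool from outside, world axes, zero at the start; "moment": the same for the moment, N m; "grip_width": opening from 0.0 (shut) to 1.0 (fully open).
Only numpy, scipy, OpenCV 4.12 (cv2) and the standard library are available. Lean on these libraries where they do the work, as an engineer would, in place of code of your own. Each camera call takes 0.05 s, during which the arm holds its last target.

## Working session

There is one attempt and no reset: what is moved stays moved. The work goes in short steps, Python scripts to look and compute and a tool call to move; the robot and the scene stay as the last step left them, time stands still between calls to the robot, and variables do not carry over. Pictures are saved under pics/ and viewed, and the job is handed in when it is done.

Besides the shell and the picture viewer there is one more tool, called after ">>>" as a command line: name --argument value ..., lists and objects as JSON in quotes. arm_command: Moves the arm, as the interface text tells. Its arguments: {"type":"object","properties":{"translation":{"type":"array"},"dr":{"type":"array"},"jaw":{"type":"number"},"newtons":{"type":"number"}},"required":["translation","dr"]}

```bash
ls; mkdir -p pics; cat > h.py <<'E'
import numpy as np, cv2
from scipy.spatial.transform import Rotation as R
from cell import get_obs, capture, hand_in, spot_in, pinch_z
def K(c):
    f=240/np.tan(np.radians(c["vfov"])/2); return np.array([[f,0,c["cx"]],[0,f,c["cy"]],[0,0,1]])
def D(c): return np.array(c["distortion"],float)
def px2w(c,uv,z):
    uv=np.array(uv,float).reshape(-1,1,2); n=cv2.undistortPoints(uv,K(c),D(c)).reshape(-1,2)
    T=np.array(c["cam_to_world"]); d=np.c_[n,np.ones(len(n))]@T[:3,:3].T
    z=np.broadcast_to(z,len(n)); s=(z-T[2,3])/d[:,2]; return T[:3,3]+d*s[:,None]
def w2px(c,P):
    P=np.array(P,float).reshape(-1,3);T=np.linalg.inv(np.array(c["cam_to_world"]))
    return cv2.projectPoints(P,cv2.Rodrigues(T[:3,:3])[0],T[:3,3],K(c),D(c))[0].reshape(-1,2)
E
python3 - <<'E'
from h import *
for n in("side","top"):
    c=capture(n); cv2.imwrite(f"pics/{n}0.png",c["color"]); print(n,c["vfov"],c["cx"],c["cy"],c["distortion"],np.round(c["cam_to_world"],3).tolist())
    import pickle; pickle.dump(c,open(f"{n}0.pkl","wb"))
    for q in["case","door","door_handle","square_riser","round_riser","jar","bottle","tin1","gift_box","mug"]:
        print(q,[(np.round(d["extent"]).tolist(),round(d["confidence"],2)) for d in spot_in(q,n)])
print(get_obs(),pinch_z)
E
```

```text
pics
side 53.038526971609556 328.4298484374135 234.48732494130869 [0.04276388 0.         0.         0.         0.        ] [[0.796, -0.422, 0.433, -0.058], [-0.605, -0.552, 0.574, -0.945], [-0.003, -0.719, -0.695, 1.047], [0.0, 0.0, 0.0, 1.0]]
case [([207.0, 104.0, 355.0, 248.0], 0.8)]
door [([212.0, 115.0, 309.0, 181.0], 0.59)]
door_handle [([213.0, 115.0, 307.0, 180.0], 0.79)]
square_riser []
round_riser [([211.0, 115.0, 309.0, 179.0], 0.3)]
jar [([281.0, 160.0, 301.0, 186.0], 0.83), ([301.0, 197.0, 309.0, 207.0], 0.68)]
bottle [([208.0, 100.0, 356.0, 233.0], 0.63), ([299.0, 198.0, 308.0, 209.0], 0.56)]
tin1 [([312.0, 277.0, 336.0, 302.0], 0.94), ([415.0, 234.0, 435.0, 261.0], 0.86), ([373.0, 303.0, 406.0, 334.0], 0.78), ([347.0, 245.0, 371.0, 272.0], 0.68), ([441.0, 329.0, 466.0, 370.0], 0.61)]
gift_box [([353.0, 184.0, 422.0, 236.0], 0.56)]
mug [([283.0, 162.0, 299.0, 184.0], 0.75)]
top 55.778905922223444 321.0481922850992 241.04415353728328 [0.00160579 0.         0.         0.         0.        ] [[0.018, -0.977, 0.214, 0.294], [-1.0, -0.017, 0.006, -0.2], [-0.002, -0.214, -0.97
[... 848 characters left out ...]
178.0, 343.0], 0.91)]
{'time': 1.1, 'joint_positions': array([-1.32765031e+00,  3.50698018e-01,  1.65177364e+00, -2.83372259e-06,
        1.13908941e+00, -8.46068268e-02]), 'dq': array([ 0.00164626, -0.00078628, -0.00146569, -0.00124505, -0.0022036 ,
       -0.00011636]), 'tau': array([-7.98084056e-04, -4.97251940e+01, -2.85488927e+01,  6.99223252e-02,
        2.20063061e-02, -6.52953190e-06]), 'position': array([ 0.17707438, -0.52071742,  0.21864368]), 'ee_rot': array([ 9.86602187e-01,  1.63144492e-01, -3.19366907e-08,  1.58491621e-05]), 'force': array([ 0.16517662, -1.04688672, -0.07238448]), 'moment': array([-0.02491998, -0.01699593, -0.02991559]), 'grip_width': 1.0005159428889612} 0.0188
```

View pics/top0.png

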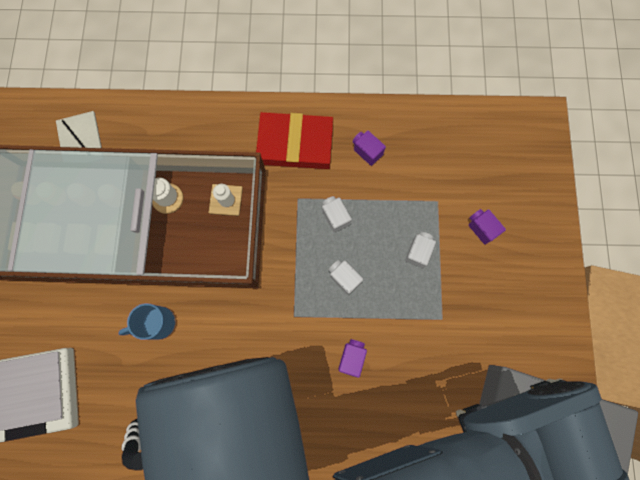

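View pics/side0.png

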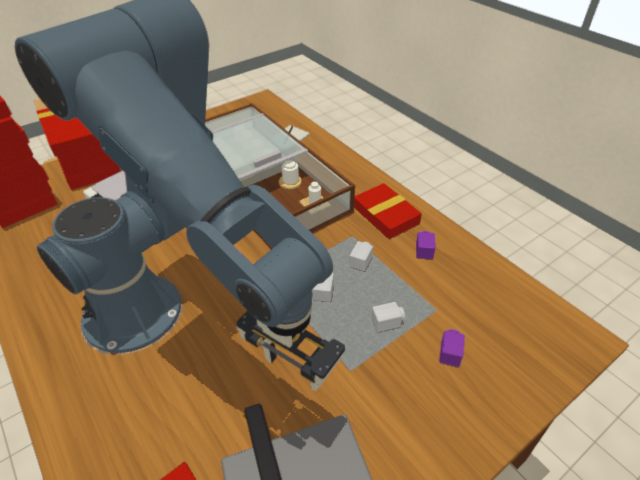

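```bash
python3 - <<'E'
import pickle,cv2
c=pickle.load(open("top0.pkl","rb"))["color"]
cv2.imwrite("pics/t_case.png",cv2.resize(c[135:300,0:275],None,fx=2.9,fy=2.9,interpolation=cv2.INTER_CUBIC))
cv2.imwrite("pics/t_tins.png",cv2.resize(c[120:390,310:520],None,fx=2.2,fy=2.2,interpolation=cv2.INTER_CUBIC))
E
```

```text
(no output)
```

View crops.

Top view: case on the left, with the jar at (165,195) and the bottle at (223,195). Three bare tins lie on the grey mat at (337,213), (346,277) and (421,249), with three purple look-alikes around it.

View pics/t_case.png

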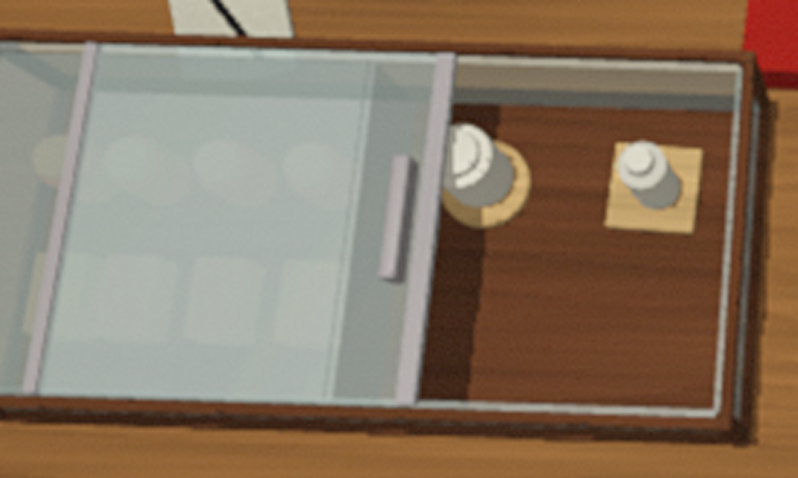

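View pics/t_tins.png

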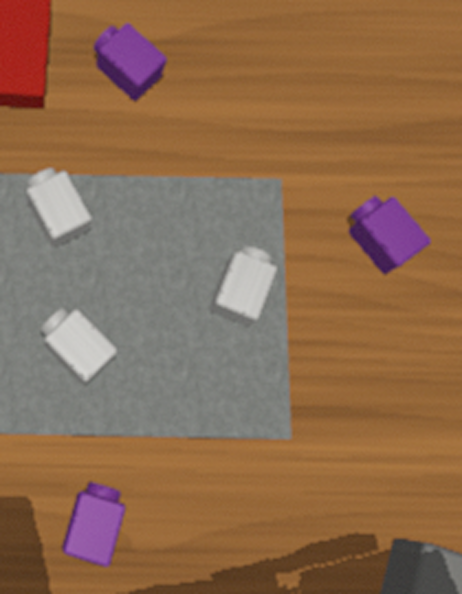

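```bash
python3 - <<'E'
from h import *
import pickle
c=pickle.load(open("top0.pkl","rb"))
o=np.array([0,135])
cv=lambda L:np.array(L)/2.9+o-0.33
q=px2w(c,cv([(615,142),(702,148),(695,233),(606,226)]),.022); print("sq",q.round(4).tolist(),q.mean(0).round(4))
print([np.linalg.norm(q[i]-q[i-1]).round(4) for i in range(4)])
q=px2w(c,cv([(755,57),(735,425)]),.113); print("outer corners",q.round(4).tolist(),np.linalg.norm(q[0]-q[1]))
q=px2w(c,cv([(454,55),(415,403)]),.1115); print("door edge",q.round(4).tolist(),np.linalg.norm(q[0]-q[1]))
q=px2w(c,cv([(405,157),(391,280)]),.1355); print("handle",q.round(4).tolist(),q.mean(0))
q=px2w(c,cv([(530,183),(520,150),(520,210),(485,227),(450,212)]),.022); 
A=np.c_[2*q[:,:2],np.ones(5)]; s=np.linalg.lstsq(A,(q[:,:2]**2).sum(1),rcond=None)[0]; print("round",s[:2],np.sqrt(s[2]+s[0]**2+s[1]**2))
# tins: top face body z=.05
o2=np.array([310,120]); cv2_=lambda L:np.array(L)/2.2+o2-0.27
for n,L in dict(A=[(27,185),(62,171),(91,215),(63,243)],B=[(43,343),(80,310),(116,347),(87,382)],C=[(236,252),(276,263),(257,320),(216,308)]).items():
    q=px2w(c,cv2_(L),.05); print(n,q.round(4).tolist(),q.mean(0).round(4),[np.linalg.norm(q[i]-q[i-1]).round(4) for i in range(4)])
E
```

```text
sq [[0.6783, 0.0865, 0.022], [0.6741, 0.0098, 0.022], [0.5968, 0.0116, 0.022], [0.6018, 0.0889, 0.022]] [0.6378 0.0492 0.022 ]
[np.float64(0.0766), np.float64(0.0768), np.float64(0.0773), np.float64(0.0775)]
outer corners [[0.7213, -0.0466, 0.113], [0.4196, -0.0453, 0.113]] 0.30170915624508005
door edge [[0.7195, 0.1999, 0.1115], [0.4325, 0.2026, 0.1115]] 0.286968482473595
handle [[0.6233, 0.2206, 0.1355], [0.524, 0.2211, 0.1355]] [0.5736222  0.22087152 0.1355    ]
round [0.63948978 0.19665089] 0.040001084968674314
A [[0.6211, -0.1951, 0.05], [0.6381, -0.234, 0.05], [0.5877, -0.2666, 0.05], [0.5552, -0.2359, 0.05]] [ 0.6005 -0.2329  0.05  ] [np.float64(0.0775), np.float64(0.0424), np.float64(0.0601), np.float64(0.0447)]
B [[0.444, -0.2154, 0.05], [0.4807, -0.2551, 0.05], [0.441, -0.294, 0.05], [0.4028, -0.263, 0.05]] [ 0.4421 -0.2569  0.05  ] [np.float64(0.0629), np.float64(0.0541), np.float64(0.0556), np.float64(0.0492)]
C [[0.5483, -0.426, 0.05], [0.5367, -0.4694, 0.05], [0.4731, -0.4466, 0.05], [0.4855, -0.4026, 0.05]] [ 0.5109 -0.4362  0.05  ] [np.float64(0.067), np.float64(0.045), np.float64(0.0676), np.float64(0.0458)]
```

```bash
cat >> h.py <<'E'
from scipy.optimize import minimize
def gradmap(img,s=1.0):
    g=cv2.GaussianBlur(img.astype(np.float32),(0,0),s); gx=cv2.Sobel(g,cv2.CV_32F,1,0);gy=cv2.Sobel(g,cv2.CV_32F,0,1)
    return gx,gy
def segs(L,n=40):
    out=[]
    for a,b in L:
        a=np.array(a,float);b=np.array(b,float);out.append(a+(b-a)*np.linspace(.03,.97,n)[:,None])
    return out
def score(c,gm,L,T):
    # L list of local segments; T local->world ; score of gradient normal to projected line
    tot=0;k=0
    for P in segs(L):
        W=P@T[:3,:3].T+T[:3,3]; u=w2px(c,W).astype(np.float32); t=u[-1]-u[0]; t/=np.linalg.norm(t)+1e-9; n=(-t[1],t[0])
        gx=cv2.remap(gm[0],u[:,0].copy(),u[:,1].copy(),1);gy=cv2.remap(gm[1],u[:,0].copy(),u[:,1].copy(),1)
        m=gx*n[0]+gy*n[1]; m=m.reshape(len(u),-1)
        v=np.abs(m).max(1); v=np.minimum(v,120); tot+=v.sum();k+=len(v)
    return tot/k
def yawT(x,y,t,z=0):
    T=np.eye(4);T[:3,:3]=R.from_euler('z',t).as_matrix();T[:3,3]=x,y,z;return T
def rect(x0,x1,y0,y1,z): 
    p=[(x0,y0,z),(x1,y0,z),(x1,y1,z),(x0,y1,z)]; return [(p[i],p[(i+1)%4]) for i in range(4)]
def draw(img,c,L,T,col,sc):
    for P in segs(L,12):
        u=w2px(c,P@T[:3,:3].T+T[:3,3]); cv2.polylines(img,[np.int32(np.round((u+.5)*sc*16))],False,col,1,cv2.LINE_AA,4)
def fit(c,gm,L,x0,span,z=0):
    best=None
    f=lambda p:-score(c,gm,L,yawT(*p,z))
    rng=np.random.default_rng(0)
    for i in range(60):
        p=np.array(x0)+rng.uniform(-1,1,3)*span*(i>0); v=f(p)
        if best is None or v<best[0]: best=(v,p)
    r=minimize(f,best[1],method='Nelder-Mead',options=dict(initial_simplex=best[1]+np.vstack([np.zeros(3),np.diag([.004,.004,.03])]),xatol=1e-5,fatol=1e-4))
    return r.x,-r.fun
CASE=[((-.156,-.165,.113),(.156,-.165,.113)),((-.156,-.165,.113),(-.156,.4,.113)),((.156,-.165,.113),(.156,.4,.113)),((-.14,-.15,.012),(.14,-.15,.012)),((.14,-.15,.012),(.14,.03,.012))]
SQ=rect(-.038,.038,-.038,.038,.022)
TIN=rect(-.025,.025,0,.066,.05)  # lying, lid toward +y local
E
python3 - <<'E'
from h import *
import pickle
c=pickle.load(open("top0.pkl","rb")); gm=gradmap(c["color"])
pc,s=fit(c,gm,CASE,(.566,.116,-.02),(.012,.012,.04));print("case",pc.round(4),s)
ps,s=fit(c,gm,SQ,(.638,.0492,-.04),(.004,.004,.05));print("sq",ps.round(4),s)
img=cv2.resize(c["color"][:320,:],None,fx=1,fy=1); big=cv2.resize(c["color"],None,fx=3,fy=3,interpolation=cv2.INTER_CUBIC)
draw(big,c,CASE,yawT(*pc),(0,255,0),3);draw(big,c,SQ,yawT(*ps),(0,255,255),3)
for n,(x,y,t) in dict(A=(.57,-.251,-.55),B=(.42,-.277,-.7),C=(.48,-.425,.3)).items():
    # local y = lid direction; yaw t s.t. y axis points to lid
    dirs=dict(A=(.0625,.036),B=(.0405,.04),C=(.063,-.023))[n]; t=np.arctan2(-dirs[0],dirs[1])
    p,s=fit(c,gm,TIN,(x,y,t),(.008,.008,.2)); print(n,p.round(4),s,"lid dir",np.round([-np.sin(p[2]),np.cos(p[2])],3),"body centre",np.round([p[0]-.033*np.sin(p[2]),p[1]+.033*np.cos(p[2])],4))
    draw(big,c,TIN,yawT(*p),(0,255,0),3)
cv2.imwrite("pics/ov1.png",big[400:900,0:800]);cv2.imwrite("pics/ov2.png",big[380:930,900:1500])
E
```

```text
case [ 0.5739  0.1035 -0.0129] 103.56114196777344
sq [ 0.638   0.0492 -0.04  ] 120.0
A [ 0.5704 -0.2469 -1.0813] 106.81352233886719 lid dir [0.883 0.47 ] body centre [ 0.5995 -0.2314]
B [ 0.419  -0.2801 -0.7875] 108.6551742553711 lid dir [0.709 0.706] body centre [ 0.4424 -0.2569]
C [ 0.4801 -0.4236 -1.9517] 106.12882232666016 lid dir [ 0.928 -0.372] body centre [ 0.5107 -0.4359]
```

View pics/ov1.png

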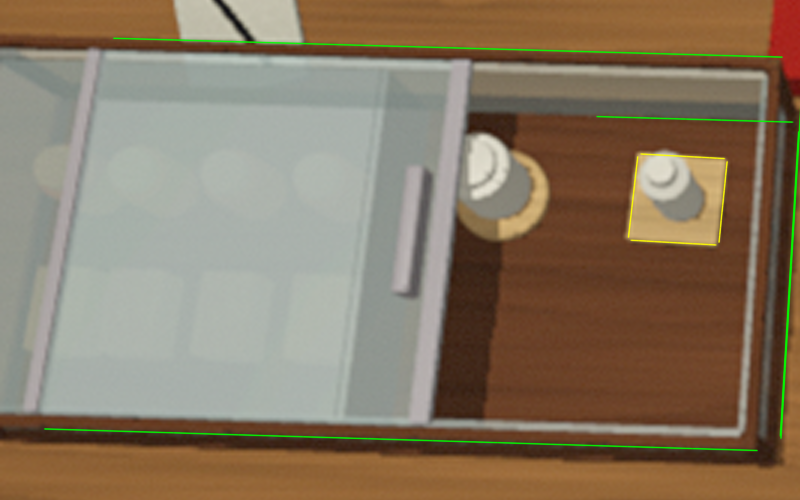

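View pics/ov2.png

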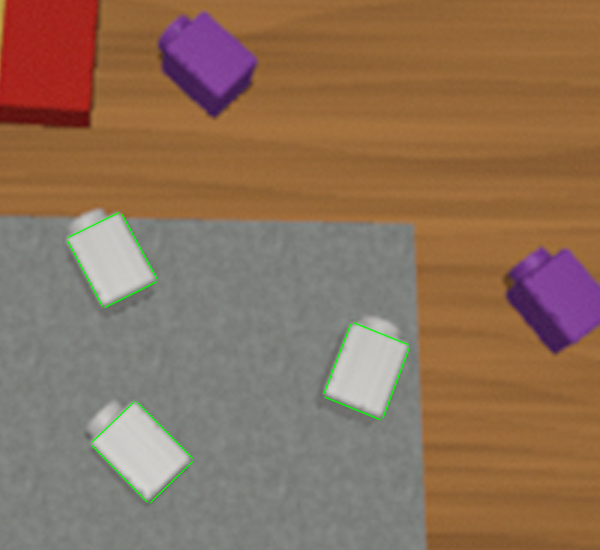

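```bash
python3 - <<'E'
from h import *
import pickle
c=pickle.load(open("top0.pkl","rb")); gm=gradmap(c["color"],.8)
C2=CASE[:3]+[CASE[4]]+[((-.14,-.15,.113),(.14,-.15,.113))]
pc,s=fit(c,gm,C2,(.572,.119,-.02),(.003,.004,.015));print("case",pc.round(4),s)
big=cv2.resize(c["color"],None,fx=3,fy=3,interpolation=cv2.INTER_CUBIC)
T=yawT(*pc)
draw(big,c,CASE+[((-.14,-.15,.113),(.14,-.15,.113))],T,(0,255,0),3)
for z,y in((.1115,None),):
    for op in(.22,.23,.24): draw(big,c,[((-.15,-.15+op,.1115),(.15,-.15+op,.1115))],T,(0,0,255),3)
cv2.imwrite("pics/ov3.png",big[400:900,0:800])
for n,p in(("sq",(.638,.0492,.0)),("rd",(.6395,.1967,0)),("handle",(.5736,.2209,0))): print(n,(np.linalg.inv(T)@[*p,1])[:2].round(4))
E
```

```text
case [ 0.5742  0.1134 -0.0132] 111.428466796875
sq [ 0.0646 -0.0633]
rd [0.0642 0.0842]
handle [-0.002   0.1075]
```

View pics/ov3.png

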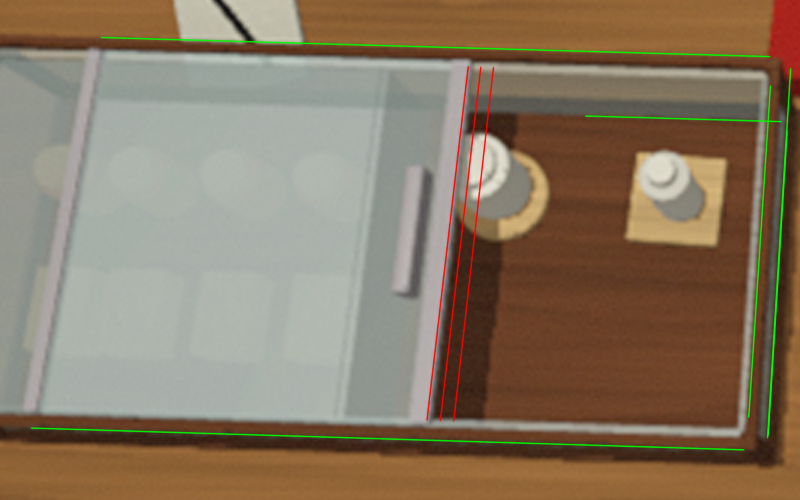

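```bash
cat >> h.py <<'E'
def down(phi,tilt=0):
    "tool z down, tool x at azimuth phi; then tilt about tool y (positive: tool z toward tool... see print)"
    X=np.array([np.cos(phi),np.sin(phi),0]);Z=np.array([0,0,-1.]);Y=np.cross(Z,X)
    return np.c_[X,Y,Z]@R.from_rotvec([0,tilt,0]).as_matrix()
def plan(goals,vmax=.045,wmax=.14,start=None):
    "goals: list of (pos,Rot); prints calls"
    o=get_obs(); p=np.array(o["position"]);r=R.from_quat(o["ee_rot"])
    rows=[]
    for g,G in goals:
        g=np.array(g,float); G=R.from_matrix(G)
        rv=(r.inv()*G).as_rotvec(); n=int(max(1,np.ceil(np.linalg.norm(g-p)/vmax),np.ceil(np.abs(rv).max()/wmax)))
        for i in range(n):
            p2=p+(g-p)/(n-i); rv=(r.inv()*G).as_rotvec()/(n-i)
            t=r.inv().apply(p2-p)*100
            rows.append((np.round(t,2)+0.,np.round(rv,3)+0.))
            p=p+r.apply(np.round(t,2)/100); r=r*R.from_rotvec(np.round(rv,3))
    for k in range(0,len(rows),10):
        b=rows[k:k+10]; print("T",[list(map(float,a[0])) for a in b]);print("R",[list(map(float,a[1])) for a in b])
    print("end",p.round(4))
def st():
    o=get_obs();m=R.from_quat(o["ee_rot"]).as_matrix(); print("t",round(o["time"],1),"p",o["position"].round(4),"xaz",round(np.arctan2(m[1,0],m[0,0]),3),"z",m[:,2].round(3),"q",np.round(o["joint_positions"],2),"F",o["force"].round(1),"g",round(o["grip_width"],3))
E
python3 - <<'E'
from h import *
plan([((.45,-.1,.24),down(-.013)),((.574,.222,.20),down(-.013)),((.574,.222,.119),down(-.013))])
E
```

```text
T [[3.28, -2.59, -0.18], [3.21, -2.68, -0.18], [3.13, -2.77, -0.18], [3.05, -2.85, -0.18], [2.97, -2.94, -0.18], [2.89, -3.02, -0.18], [2.8, -3.11, -0.18], [2.71, -3.18, -0.18], [2.61, -3.26, -0.17], [2.52, -3.33, -0.18]]
R [[0.0, 0.0, 0.028], [0.0, 0.0, 0.028], [0.0, 0.0, 0.028], [0.0, 0.0, 0.029], [0.0, 0.0, 0.028], [0.0, 0.0, 0.029], [0.0, 0.0, 0.028], [0.0, 0.0, 0.029], [0.0, 0.0, 0.028], [0.0, 0.0, 0.029]]
T [[2.43, -3.4, -0.17], [2.33, -3.47, -0.18], [1.5, -4.05, 0.5], [1.5, -4.04, 0.5], [1.5, -4.05, 0.5], [1.49, -4.04, 0.5], [1.5, -4.05, 0.5], [1.49, -4.04, 0.5], [1.5, -4.05, 0.5], [1.49, -4.04, 0.5]]
R [[0.0, 0.0, 0.028], [0.0, 0.0, 0.029], [0.0, 0.0, 0.0], [0.0, 0.0, 0.0], [0.0, 0.0, 0.0], [0.0, 0.0, 0.0], [0.0, 0.0, 0.0], [0.0, 0.0, 0.0], [0.0, 0.0, 0.0], [0.0, 0.0, 0.0]]
T [[0.0, 0.0, 4.05], [0.0, 0.0, 4.05]]
R [[0.0, 0.0, 0.0], [0.0, 0.0, 0.0]]
end [0.574 0.222 0.119]
```

>>> arm_command --translation '[[3.3,-2.6,-0.2],[3.2,-2.7,-0.2],[3.1,-2.8,-0.2],[3.0,-2.9,-0.2],[3.0,-2.9,-0.2],[2.9,-3.0,-0.2],[2.8,-3.1,-0.2],[2.7,-3.2,-0.2],[2.6,-3.3,-0.2],[2.5,-3.3,-0.2]]' --dr '[[0,0,0.028],[0,0,0.028],[0,0,0.028],[0,0,0.028],[0,0,0.028],[0,0,0.028],[0,0,0.028],[0,0,0.028],[0,0,0.028],[0,0,0.028]]'

```text
time: 2.1
position: [0.4106, -0.1609, 0.2395]
ee_rot: [1.0, 0.014, 0.001, 0.001]
force: [1.2, -1.2, 0.7]
grip_width: 0.998
```

>>> arm_command --translation '[[2.4,-3.4,-0.2],[2.3,-3.5,-0.2],[1.5,-4,0.5],[1.5,-4,0.5],[1.5,-4,0.5],[1.5,-4,0.5],[1.5,-4,0.5],[1.5,-4,0.5],[1.5,-4,0.5],[1.5,-4,0.5]]' --dr '[[0,0,0.028],[0,0,0.028],[0,0,0],[0,0,0],[0,0,0],[0,0,0],[0,0,0],[0,0,0],[0,0,0],[0,0,0]]'

```text
time: 3.1
position: [0.5929, 0.243, 0.204]
ee_rot: [1.0, -0.015, 0.004, 0.002]
force: [0.5, -0.5, 1.1]
grip_width: 1.0
```

```bash
python3 - <<'E'
from h import *
st()
plan([((.574,.222,.20),down(-.013)),((.574,.222,.119),down(-.013))])
E
```

```text
t 3.1 p [0.5929 0.243  0.204 ] xaz -0.03 z [ 0.009 -0.004 -1.   ] q [ 0.32  0.53  1.42 -0.01  1.19  1.92] F [ 0.5 -0.5  1.1] g 1.0
T [[-1.83, 2.16, 0.39], [0.0, 0.0, 4.05], [0.0, 0.0, 4.05]]
R [[0.004, -0.009, -0.017], [0.0, 0.0, 0.0], [0.0, 0.0, 0.0]]
end [0.574 0.222 0.119]
```

>>> arm_command --translation '[[-1.8,2.2,0.4],[0,0,0]]' --dr '[[0,-0.01,-0.017],[0,0,0]]'

```text
time: 3.3
position: [0.5747, 0.2263, 0.1967]
ee_rot: [1.0, -0.003, -0.002, 0.002]
force: [0.6, 0.2, -0.0]
grip_width: 1.0
```

```bash
python3 - <<'E'
from h import *
st()
plan([((.574,.222,.20),down(-.013)),((.574,.222,.119),down(-.013))])
E
```

```text
t 3.3 p [0.5747 0.2263 0.1967] xaz -0.007 z [-0.004 -0.004 -1.   ] q [ 0.3   0.5   1.49 -0.    1.16  1.88] F [ 0.6  0.2 -0. ] g 1.0
T [[-0.07, 0.44, -0.33], [0.0, 0.0, 4.05], [0.01, 0.0, 4.05]]
R [[0.004, 0.004, 0.006], [0.0, 0.0, 0.0], [0.0, 0.0, 0.0]]
end [0.574  0.2219 0.119 ]
```

>>> arm_command --translation '[[0,0.4,2.5],[0,0,2.5],[0,0,2.0],[0,0,0.7],[0,0,0]]' --dr '[[0.004,0.004,0],[0,0,0],[0,0,0],[0,0,0],[0,0,0]]'

```text
time: 3.8
position: [0.5763, 0.2226, 0.1192]
ee_rot: [1.0, -0.004, 0.002, -0.001]
force: [-0.7, 0.0, -0.2]
grip_width: 1.002
```

>>> arm_command --translation '[[0,0,0],[0,0,0],[0,0,0],[0,0,0],[0,0,0],[0,0,0]]' --dr '[[0,0,0],[0,0,0],[0,0,0],[0,0,0],[0,0,0],[0,0,0]]' --jaw 0 --newtons 10

```text
time: 4.4
position: [0.5783, 0.2232, 0.1234]
ee_rot: [1.0, -0.005, 0.005, -0.002]
force: [0.2, -0.5, -0.1]
grip_width: 0.532
```

```bash
python3 - <<'E'
from h import *
st()
E
```

```text
t 4.4 p [0.5783 0.2232 0.1234] xaz -0.009 z [ 0.01   0.003 -1.   ] q [0.29 0.58 1.55 0.   1.   1.87] F [ 0.2 -0.5 -0.1] g 0.532
```

>>> arm_command --translation '[[0,0,0.3],[0,0,0.1],[0,0,0],[0,0,0],[0,0,0],[0,0,0],[0,0,0],[0,0,0]]' --dr '[[0,0,0],[0,0,0],[0,0,0],[0,0,0],[0,0,0],[0,0,0],[0,0,0],[0,0,0]]'

```text
time: 5.2
position: [0.5783, 0.2234, 0.1189]
ee_rot: [1.0, -0.005, 0.005, -0.002]
force: [-0.5, 0.3, 0.7]
grip_width: 0.146
```

```bash
python3 - <<'E'
from h import *
st()
E
```

```text
t 5.2 p [0.5783 0.2234 0.1189] xaz -0.009 z [ 0.01   0.004 -1.   ] q [0.29 0.58 1.56 0.   0.99 1.87] F [-0.5  0.3  0.7] g 0.146
```

>>> arm_command --translation '[[0,-1.5,0],[0,-1.5,0],[0,-1.5,0],[0,-1,0],[0,-0.5,0],[0,0,0]]' --dr '[[0,0,0],[0,0,0],[0,0,0],[0,0,0],[0,0,0],[0,0,0]]'

```text
time: 5.8
position: [0.5791, 0.2869, 0.119]
ee_rot: [1.0, -0.004, 0.005, -0.001]
force: [0.9, -2.0, 0.8]
grip_width: 0.146
```

```bash
python3 - <<'E'
from h import *
st()
E
```

```text
t 5.8 p [0.5791 0.2869 0.119 ] xaz -0.008 z [ 0.01   0.002 -1.   ] q [ 0.39  0.63  1.48 -0.    1.03  1.97] F [ 0.9 -2.   0.8] g 0.146
```

>>> arm_command --translation '[[0,0,0],[0,0,0],[0,0,-0.5],[0,0,-3],[0,2,-4],[-1,3,-4],[-2,4,-3],[-2,4,-1],[-2,3,0],[0,0,0]]' --dr '[[0,0,0],[0,0,0],[0,0,0],[0,0,0],[0,0,-0.1],[0,0,-0.14],[0,0,-0.14],[0,0,-0.14],[0,0,-0.14],[0,0,-0.14]]' --jaw 0.75

```text
time: 6.8
position: [0.5534, 0.1093, 0.2792]
ee_rot: [0.917, 0.398, 0.006, 0.002]
force: [-0.1, 0.1, 0.0]
grip_width: 0.75
```

```bash
python3 - <<'E'
from h import *
st()
c=capture("top"); b=cv2.resize(c["color"][120:320,0:300],None,fx=2.6,fy=2.6,interpolation=cv2.INTER_CUBIC); cv2.imwrite("pics/t1.png",b)
import pickle; pickle.dump(c,open("top1.pkl","wb"))
E
```

```text
t 6.8 p [0.5534 0.1093 0.2792] xaz 0.82 z [ 0.012  0.002 -1.   ] q [0.11 0.32 1.55 0.   1.27 0.86] F [-0.1  0.1  0. ] g 0.75
```

View pics/t1.png

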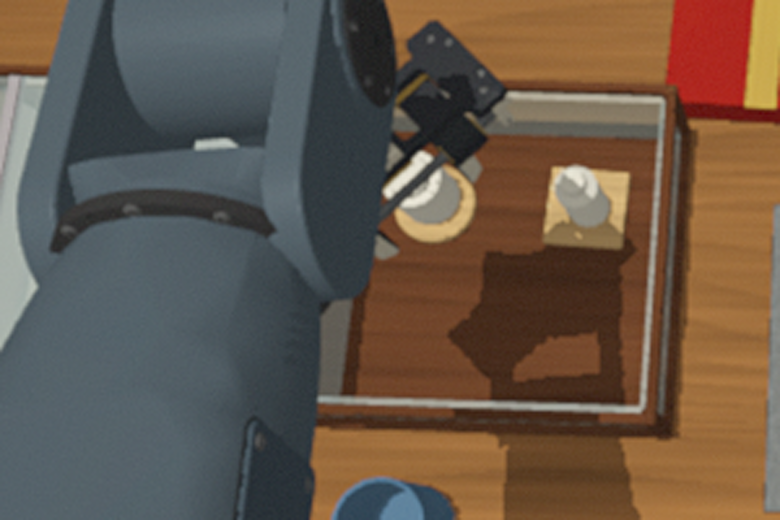

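```bash
python3 - <<'E'
from h import *
import pickle
c=pickle.load(open("top0.pkl","rb"))
cv=lambda L:np.array(L)/2.9+np.array([0,135])-.33
print(px2w(c,cv([(639,157),(460,150)]),[.102,.092]).round(4))
big=cv2.resize(c["color"],None,fx=6,fy=6,interpolation=cv2.INTER_CUBIC)
a=np.linspace(0,6.3,40)
def circ(x,y,z,r,col):
    u=w2px(c,np.c_[x+r*np.cos(a),y+r*np.sin(a),0*a+z]); cv2.polylines(big,[np.int32((u+.5)*6)],True,col,1,cv2.LINE_AA)
x,y=.6395,.1967
circ(x,y,.022,.039,(0,255,0));circ(x,y,.082,.028,(0,0,255));circ(x,y,.092,.02,(255,0,0))
x,y=.638,.0492
circ(x,y,.022,.02,(0,255,0));circ(x,y,.086,.02,(0,0,255));circ(x,y,.102,.012,(255,0,0))
cv2.imwrite("pics/ov4.png",big[1040:1340,860:1500])
E
```

```text
[[0.6378 0.0451 0.102 ]
 [0.6447 0.1948 0.092 ]]
```

View pics/ov4.png

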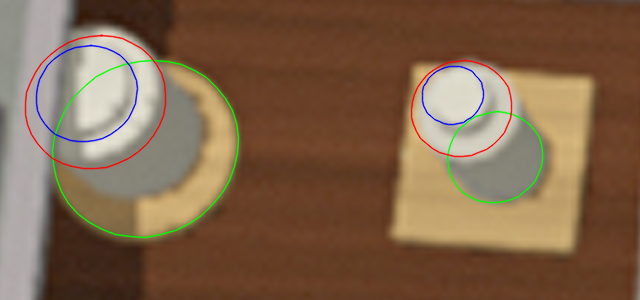

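```bash
python3 - <<'E'
from h import *
plan([((.643,.195,.18),down(1.558)),((.643,.195,.06),down(1.558))],vmax=.03)
E
```

```text
T [[2.03, 0.14, 1.68], [2.0, 0.38, 1.67], [1.94, 0.63, 1.67], [1.85, 0.86, 1.67], [1.73, 1.08, 1.66], [1.58, 1.28, 1.66], [0.0, 0.0, 3.0], [0.0, 0.0, 3.0], [0.0, 0.0, 3.0], [0.0, 0.01, 3.0]]
R [[0.002, -0.001, -0.121], [0.002, -0.001, -0.122], [0.002, -0.001, -0.121], [0.002, -0.001, -0.122], [0.001, -0.001, -0.121], [0.002, -0.002, -0.122], [0.0, 0.0, 0.0], [0.0, 0.0, 0.0], [0.0, 0.0, 0.0], [0.0, 0.0, 0.0]]
end [0.643 0.195 0.06 ]
```

>>> arm_command --translation '[[2.0,0.1,1.7],[2.0,0.4,1.7],[1.9,0.6,1.7],[1.9,0.9,1.7],[1.7,1.1,1.7],[1.6,1.3,1.7],[0,0,0]]' --dr '[[0.002,-0.001,-0.121],[0.002,-0.001,-0.122],[0.002,-0.001,-0.121],[0.002,-0.001,-0.122],[0.001,-0.001,-0.121],[0.002,-0.002,-0.122],[0,0,0]]' --jaw 0.85

```text
time: 7.55
position: [0.6463, 0.1995, 0.1774]
ee_rot: [0.709, 0.705, 0.002, 0.0]
force: [0.2, -0.2, -0.4]
grip_width: 0.848
```

```bash
python3 - <<'E'
from h import *
st()
plan([((.643,.195,.18),down(1.558)),((.643,.195,.06),down(1.558))],vmax=.03)
E
```

```text
t 7.5 p [0.6463 0.1995 0.1774] xaz 1.565 z [ 0.003  0.002 -1.   ] q [0.23 0.62 1.33 0.   1.19 0.24] F [ 0.2 -0.2 -0.4] g 0.848
T [[-0.45, -0.32, -0.26], [0.0, 0.0, 3.0], [0.0, 0.0, 3.0], [0.0, 0.0, 3.0], [0.0, 0.0, 3.0]]
R [[0.003, -0.002, 0.007], [0.0, 0.0, 0.0], [0.0, 0.0, 0.0], [0.0, 0.0, 0.0], [0.0, 0.0, 0.0]]
end [0.643 0.195 0.06 ]
```

>>> arm_command --translation '[[-0.4,-0.3,2],[0,0,3],[0,0,3],[0,0,2],[0,0,1],[0,0,0.5],[0,0,0]]' --dr '[[0.003,-0.002,0.007],[0,0,0],[0,0,0],[0,0,0],[0,0,0],[0,0,0],[0,0,0]]'

```text
time: 8.25
position: [0.6433, 0.1957, 0.0649]
ee_rot: [0.722, 0.692, 0.002, 0.001]
force: [0.1, 0.6, 0.9]
grip_width: 0.852
```

```bash
python3 - <<'E'
from h import *
st()
c=capture("side"); cv2.imwrite("pics/s2.png",cv2.resize(c["color"][80:260,180:400],None,fx=3,fy=3,interpolation=cv2.INTER_CUBIC))
E
```

```text
t 8.2 p [0.6433 0.1957 0.0649] xaz 1.528 z [ 0.005  0.001 -1.   ] q [0.23 0.74 1.42 0.   0.98 0.27] F [0.1 0.6 0.9] g 0.852
```

View pics/s2.png

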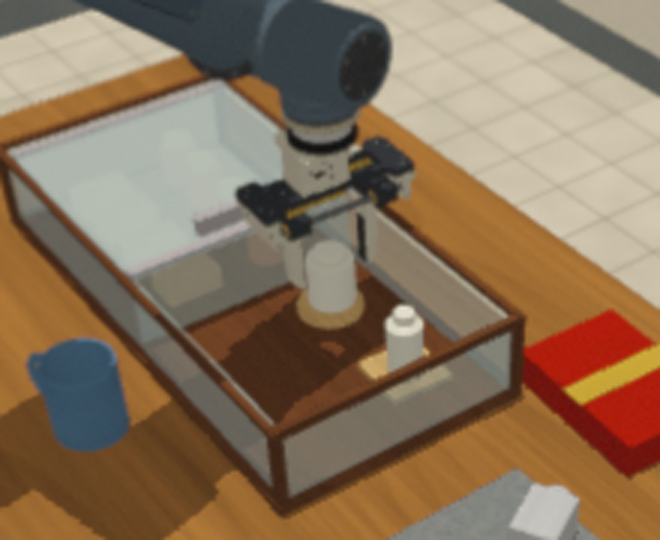

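>>> arm_command --translation '[[0,-0.1,0.8],[0,0,0.4],[0,0,0]]' --dr '[[0,0,-0.03],[0,0,0],[0,0,0]]'

```text
time: 8.6
position: [0.6438, 0.1962, 0.0551]
ee_rot: [0.711, 0.703, 0.004, 0.003]
force: [0.8, -0.3, -0.7]
grip_width: 0.851
```

>>> arm_command --translation '[[0,0,0],[0,0,0],[0,0,0],[0,0,0],[0,0,0],[0,0,0]]' --dr '[[0,0,0],[0,0,0],[0,0,0],[0,0,0],[0,0,0],[0,0,0]]' --jaw 0 --newtons 20

```text
time: 9.2
position: [0.6441, 0.1963, 0.0557]
ee_rot: [0.711, 0.703, 0.005, 0.003]
force: [1.4, 0.2, -1.0]
grip_width: 0.599
```

```bash
python3 - <<'E'
from h import *
st()
E
```

```text
t 9.2 p [0.6441 0.1963 0.0557] xaz 1.56 z [ 0.01   0.003 -1.   ] q [0.23 0.75 1.43 0.   0.96 0.24] F [ 1.4  0.2 -1. ] g 0.599
```

```bash
python3 - <<'E'
from h import *
plan([((.644,.196,.085),down(1.558)),((.505,.12,.085),down(1.558)),((.505,.12,.047),down(1.558))],vmax=.03)
E
```

```text
T [[-0.02, 0.02, -2.93], [-1.3, -2.3, 0.0], [-1.3, -2.3, 0.0], [-1.29, -2.3, 0.0], [-1.3, -2.3, 0.0], [-1.29, -2.3, 0.0], [-1.3, -2.3, 0.0], [0.0, 0.0, 1.9], [0.0, 0.0, 1.9]]
R [[0.01, -0.003, 0.002], [0.0, 0.0, 0.0], [0.0, 0.0, 0.0], [0.0, 0.0, 0.0], [0.0, 0.0, 0.0], [0.0, 0.0, 0.0], [0.0, 0.0, 0.0], [0.0, 0.0, 0.0], [0.0, 0.0, 0.0]]
end [0.505 0.12  0.047]
```

>>> arm_command --translation '[[0,0,-2],[0,0,-1.5],[-1.3,-2.3,0],[-1.3,-2.3,0],[-1.3,-2.3,0],[-1.3,-2.3,0],[-1.3,-2.3,0],[-1,-2,0],[0,0,0]]' --dr '[[0.01,-0.003,0],[0,0,0],[0,0,0],[0,0,0],[0,0,0],[0,0,0],[0,0,0],[0,0,0],[0,0,0]]'

```text
time: 10.1
position: [0.5025, 0.1202, 0.093]
ee_rot: [0.711, 0.703, 0.001, 0.001]
force: [0.4, -0.2, -1.7]
grip_width: 0.601
```

```bash
python3 - <<'E'
from h import *
st()
plan([((.505,.12,.047),down(1.558))],vmax=.02)
E
```

```text
t 10.1 p [0.5025 0.1202 0.093 ] xaz 1.56 z [ 0.003  0.    -1.   ] q [ 0.14  0.46  1.85 -0.    0.83  0.16] F [ 0.4 -0.2 -1.7] g 0.601
T [[-0.01, 0.08, 1.53], [-0.01, 0.08, 1.54], [0.0, 0.08, 1.53]]
R [[0.001, 0.0, 0.001], [0.001, 0.0, 0.001], [0.001, 0.0, 0.0]]
end [0.505 0.12  0.047]
```

>>> arm_command --translation '[[0,0.1,1.5],[0,0.1,1.5],[0,0,1.0],[0,0,0.3],[0,0,0]]' --dr '[[0,0,0],[0,0,0],[0,0,0],[0,0,0],[0,0,0]]'

```text
time: 10.6
position: [0.508, 0.1211, 0.0507]
ee_rot: [0.711, 0.703, 0.004, 0.003]
force: [-0.2, -1.3, -1.5]
grip_width: 0.596
```

```bash
python3 - <<'E'
from h import *
st()
E
```

```text
t 10.6 p [0.508  0.1211 0.0507] xaz 1.56 z [ 0.009  0.001 -1.   ] q [ 0.14  0.54  1.86 -0.    0.74  0.16] F [-0.2 -1.3 -1.5] g 0.596
```

>>> arm_command --translation '[[0,0,0.3],[0,0,0.2],[0,0,0.1]]' --dr '[[0.008,0,0],[0,0,0],[0,0,0]]'

```text
time: 10.9
position: [0.5088, 0.1214, 0.0455]
ee_rot: [0.711, 0.703, 0.001, -0.0]
force: [-4.1, -0.1, 3.3]
grip_width: 0.602
```

```bash
python3 - <<'E'
from h import *
st()
E
```

```text
t 10.9 p [0.5088 0.1214 0.0455] xaz 1.56 z [ 0.002  0.001 -1.   ] q [0.14 0.55 1.85 0.   0.74 0.15] F [-4.1 -0.1  3.3] g 0.602
```

>>> arm_command --translation '[[0,0,0],[0,0,0],[0,0,0],[0,0,0],[0,0,-1],[0,0,-3],[0,0,-4],[0,0,-3],[0,0,0]]' --dr '[[0,0,0],[0,0,0],[0,0,0],[0,0,0],[0,0,0],[0,0,0],[0,0,0],[0,0,0],[0,0,0]]' --jaw 0.85

```text
time: 11.8
position: [0.509, 0.1212, 0.1626]
ee_rot: [0.711, 0.703, 0.002, 0.001]
force: [-0.2, 0.4, -1.0]
grip_width: 0.85
```

```bash
python3 - <<'E'
from h import *
st()
c=capture("side"); cv2.imwrite("pics/s3.png",cv2.resize(c["color"][80:260,180:400],None,fx=3,fy=3,interpolation=cv2.INTER_CUBIC))
plan([((.638,.0465,.16),down(1.558)),((.638,.0465,.056),down(1.558))],vmax=.03)
E
```

```text
t 11.8 p [0.509  0.1212 0.1626] xaz 1.56 z [ 0.003  0.002 -1.   ] q [0.14 0.37 1.78 0.   0.99 0.15] F [-0.2  0.4 -1. ] g 0.85
T [[-1.46, 2.61, 0.02], [-1.47, 2.61, 0.02], [-1.46, 2.61, 0.02], [-1.46, 2.62, 0.02], [-1.46, 2.61, 0.01], [0.0, 0.0, 2.6], [0.0, 0.0, 2.6], [0.0, 0.0, 2.6], [-0.01, 0.0, 2.6]]
R [[0.0, 0.0, 0.0], [0.0, 0.0, 0.001], [0.0, 0.0, 0.0], [0.001, -0.001, 0.001], [0.0, 0.0, 0.0], [0.0, 0.0, 0.0], [0.0, 0.0, 0.0], [0.0, 0.0, 0.0], [0.0, 0.0, 0.0]]
end [0.638  0.0465 0.056 ]
```

View pics/s3.png

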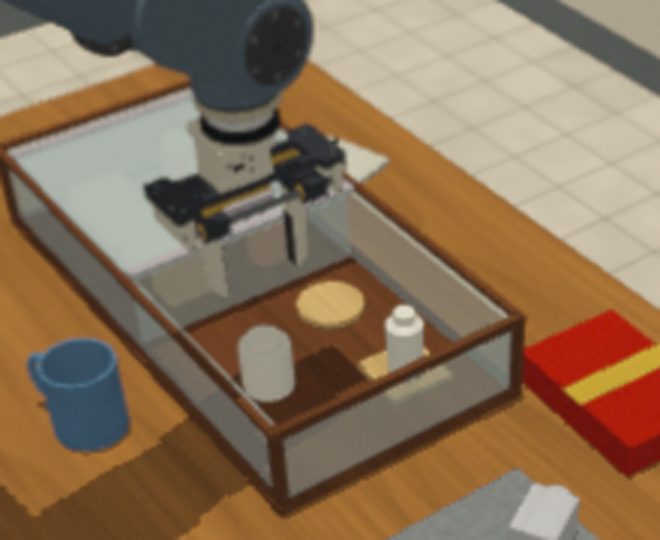

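>>> arm_command --translation '[[-1.5,2.6,0],[-1.5,2.6,0],[-1.5,2.6,0],[-1.5,2.6,0],[-1.1,2.2,0],[0,0,0]]' --dr '[[0,0,0],[0,0,0],[0,0,0],[0,0,0],[0,0,0],[0,0,0]]' --jaw 0.75

```text
time: 12.45
position: [0.6345, 0.0462, 0.1552]
ee_rot: [0.71, 0.704, -0.002, -0.003]
force: [-0.9, -0.8, 0.3]
grip_width: 0.748
```

```bash
python3 - <<'E'
from h import *
st()
c=capture("top"); cv2.imwrite("pics/t3.png",cv2.resize(c["color"][130:300,100:300],None,fx=3.5,fy=3.5,interpolation=cv2.INTER_CUBIC))
plan([((.638,.0465,.16),down(1.558)),((.638,.0465,.056),down(1.558))],vmax=.03)
E
```

```text
t 12.4 p [0.6345 0.0462 0.1552] xaz 1.562 z [-0.007  0.001 -1.   ] q [-0.    0.57  1.47  0.    1.11  0.01] F [-0.9 -0.8  0.3] g 0.748
T [[-0.03, 0.48, -0.51], [0.0, 0.0, 2.6], [0.0, 0.0, 2.6], [0.0, 0.0, 2.6], [0.0, 0.0, 2.6]]
R [[-0.008, -0.001, 0.004], [0.0, 0.0, 0.0], [0.0, 0.0, 0.0], [0.0, 0.0, 0.0], [0.0, 0.0, 0.0]]
end [0.638  0.0465 0.056 ]
```

View pics/t3.png

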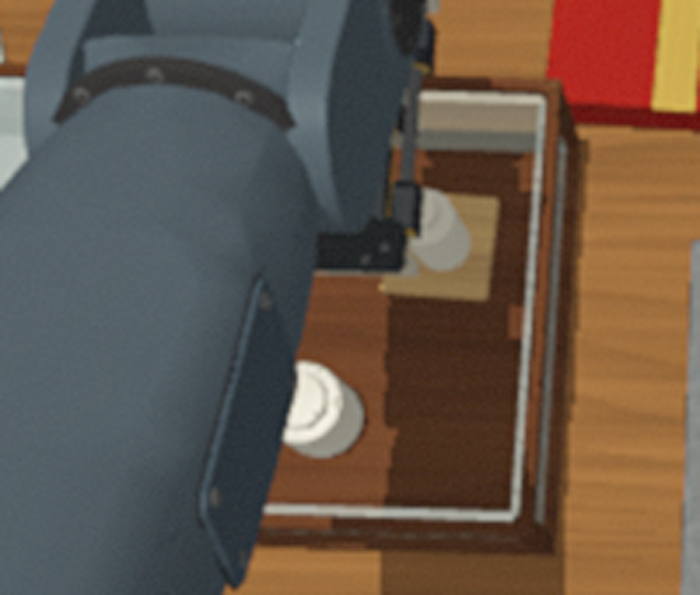

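>>> arm_command --translation '[[0,0.4,2],[0,0,3],[0,0,2.5],[0,0,1.5],[0,0,1],[0,0,0.3],[0,0,0]]' --dr '[[-0.008,0,0.004],[0,0,0],[0,0,0],[0,0,0],[0,0,0],[0,0,0],[0,0,0]]'

```text
time: 13.2
position: [0.632, 0.0499, 0.0468]
ee_rot: [0.711, 0.703, -0.001, -0.002]
force: [-0.4, 0.9, 0.0]
grip_width: 0.751
```

```bash
python3 - <<'E'
from h import *
st()
E
```

```text
t 13.2 p [0.632  0.0499 0.0468] xaz 1.56 z [-0.004  0.002 -1.   ] q [0.   0.71 1.54 0.   0.9  0.01] F [-0.4  0.9  0. ] g 0.751
```

>>> arm_command --translation '[[-0.3,0.5,-0.6],[0,0,0]]' --dr '[[0,0,0],[0,0,0]]'

```text
time: 13.4
position: [0.6383, 0.0467, 0.055]
ee_rot: [0.711, 0.703, -0.0, -0.001]
force: [-0.8, -0.1, 0.4]
grip_width: 0.748
```

>>> arm_command --translation '[[0,0,0],[0,0,0],[0,0,0],[0,0,0],[0,0,0],[0,0,0],[0,0,0]]' --dr '[[0,0,0],[0,0,0],[0,0,0],[0,0,0],[0,0,0],[0,0,0],[0,0,0]]' --jaw 0

```text
time: 14.1
position: [0.6391, 0.0465, 0.0569]
ee_rot: [0.711, 0.703, 0.001, -0.0]
force: [-1.3, 0.4, 0.8]
grip_width: 0.426
```

```bash
python3 - <<'E'
from h import *
st()
plan([((.64,.05,.085),down(1.558)),((.6395,.198,.085),down(1.558)),((.6395,.198,.06),down(1.558))],vmax=.03)
E
```

```text
t 14.1 p [0.6391 0.0465 0.0569] xaz 1.56 z [ 0.     0.002 -1.   ] q [-0.    0.7   1.52  0.    0.92  0.01] F [-1.3  0.4  0.8] g 0.426
T [[0.35, 0.09, -2.81], [2.96, -0.05, 0.0], [2.96, -0.05, 0.0], [2.96, -0.05, 0.0], [2.96, -0.05, 0.0], [2.96, -0.04, -0.01], [0.0, 0.0, 2.5]]
R [[0.0, -0.002, 0.002], [0.0, 0.0, 0.0], [0.0, 0.0, 0.0], [0.0, 0.0, 0.0], [0.0, 0.0, 0.0], [0.0, 0.0, 0.0], [0.0, 0.0, 0.0]]
end [0.6395 0.198  0.06  ]
```

>>> arm_command --translation '[[0,0,-1.5],[0,0,-2],[3,0,0],[3,0,0],[3,0,0],[3,0,0],[2,0,0],[1,0,0],[0,0,0]]' --dr '[[0,0,0],[0,0,0],[0,0,0],[0,0,0],[0,0,0],[0,0,0],[0,0,0],[0,0,0],[0,0,0]]'

```text
time: 15.0
position: [0.6419, 0.2014, 0.1011]
ee_rot: [0.712, 0.703, 0.002, 0.001]
force: [-0.3, 0.0, -1.8]
grip_width: 0.432
```

```bash
python3 - <<'E'
from h import *
st()
plan([((.6395,.1967,.06),down(1.558))],vmax=.02)
E
```

```text
t 15.0 p [0.6419 0.2014 0.1011] xaz 1.558 z [ 0.004  0.003 -1.   ] q [0.23 0.69 1.4  0.   1.04 0.25] F [-0.3  0.  -1.8] g 0.432
T [[-0.16, -0.08, 1.37], [-0.16, -0.09, 1.37], [-0.16, -0.08, 1.37]]
R [[0.001, -0.001, 0.0], [0.002, -0.001, 0.0], [0.001, -0.001, 0.0]]
end [0.6395 0.1967 0.06  ]
```

>>> arm_command --translation '[[-0.2,-0.1,1.3],[-0.2,-0.1,1.3],[-0.1,0,0.8],[0,0,0]]' --dr '[[0.004,-0.003,0],[0,0,0],[0,0,0],[0,0,0]]'

```text
time: 15.4
position: [0.6394, 0.1926, 0.0637]
ee_rot: [0.713, 0.702, -0.001, -0.0]
force: [-0.1, 0.1, -1.7]
grip_width: 0.427
```

```bash
python3 - <<'E'
from h import *
st()
E
```

```text
t 15.4 p [0.6394 0.1926 0.0637] xaz 1.555 z [-0.002 -0.001 -1.   ] q [ 0.22  0.74  1.43 -0.    0.98  0.24] F [-0.1  0.1 -1.7] g 0.427
```

>>> arm_command --translation '[[0.4,0,0.2],[0,0,0.2],[0,0,0.1],[0,0,0]]' --dr '[[0,0,0],[0,0,0],[0,0,0],[0,0,0]]'

```text
time: 15.8
position: [0.6398, 0.1961, 0.0582]
ee_rot: [0.713, 0.701, -0.001, -0.0]
force: [0.5, -0.3, -1.5]
grip_width: 0.424
```

```bash
python3 - <<'E'
from h import *
st()
E
```

```text
t 15.8 p [0.6398 0.1961 0.0582] xaz 1.554 z [-0.002 -0.001 -1.   ] q [ 0.23  0.74  1.43 -0.    0.97  0.25] F [ 0.5 -0.3 -1.5] g 0.424
```

>>> arm_command --translation '[[0.1,0,0.15],[0,0,0.1]]' --dr '[[0,0,0],[0,0,0]]'

```text
time: 16.0
position: [0.6401, 0.1972, 0.0568]
ee_rot: [0.713, 0.701, -0.001, 0.0]
force: [-5.7, -1.5, 9.8]
grip_width: 0.429
```

```bash
python3 - <<'E'
from h import *
st()
E
```

```text
t 16.0 p [0.6401 0.1972 0.0568] xaz 1.554 z [-0.001 -0.001 -1.   ] q [ 0.23  0.75  1.43 -0.    0.97  0.25] F [-5.7 -1.5  9.8] g 0.429
```

>>> arm_command --translation '[[0,0,-0.05],[0,0,0],[0,0,0],[0,0,0],[0,0,-1],[0,0,-3],[0,0,-4],[0,0,-3],[0,0,0]]' --dr '[[0,0,0],[0,0,0],[0,0,0],[0,0,0],[0,0,0],[0,0,0],[0,0,0],[0,0,0],[0,0,0]]' --jaw 0.85

```text
time: 16.9
position: [0.6404, 0.1977, 0.174]
ee_rot: [0.713, 0.701, -0.0, 0.0]
force: [-0.1, 0.4, 0.1]
grip_width: 0.848
```

```bash
python3 - <<'E'
from h import *
st()
c=capture("side"); cv2.imwrite("pics/s4.png",cv2.resize(c["color"][80:260,180:400],None,fx=3,fy=3,interpolation=cv2.INTER_CUBIC))
plan([((.5088,.1214,.13),down(1.558)),((.5088,.1214,.047),down(1.558))],vmax=.03)
E
```

```text
t 16.9 p [0.6404 0.1977 0.174 ] xaz 1.555 z [ 0.    -0.001 -1.   ] q [ 0.23  0.61  1.35 -0.    1.18  0.25] F [-0.1  0.4  0.1] g 0.848
T [[-1.3, -2.16, 0.71], [-1.3, -2.16, 0.7], [-1.3, -2.16, 0.71], [-1.3, -2.16, 0.7], [-1.3, -2.16, 0.7], [-1.29, -2.17, 0.7], [0.0, 0.0, 2.77], [0.0, 0.0, 2.76], [-0.01, 0.01, 2.77]]
R [[0.0, 0.0, -0.001], [0.0, 0.0, 0.0], [-0.001, 0.0, -0.001], [0.0, 0.001, 0.0], [-0.001, 0.0, -0.001], [0.0, 0.001, 0.0], [0.0, 0.0, 0.0], [0.0, 0.0, 0.0], [0.0, 0.0, 0.0]]
end [0.5088 0.1214 0.047 ]
```

View pics/s4.png

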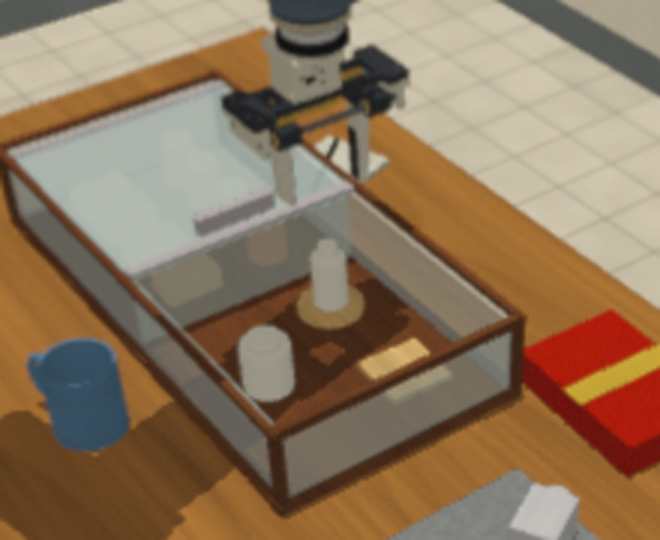

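>>> arm_command --translation '[[-1.3,-2.2,0.7],[-1.3,-2.2,0.7],[-1.3,-2.2,0.7],[-1.3,-2.2,0.7],[-1.3,-2.2,0.7],[-1,-1.9,0.7],[0,0,0]]' --dr '[[0,0,0],[0,0,0],[0,0,0],[0,0,0],[0,0,0],[0,0,0],[0,0,0]]'

```text
time: 17.65
position: [0.4999, 0.1214, 0.1225]
ee_rot: [0.713, 0.701, -0.005, -0.003]
force: [0.6, -0.2, -0.1]
grip_width: 0.849
```

```bash
python3 - <<'E'
from h import *
st()
plan([((.5088,.1214,.047),down(1.558))],vmax=.03)
E
```

```text
t 17.6 p [0.4999 0.1214 0.1225] xaz 1.555 z [-0.012 -0.003 -1.   ] q [ 0.15  0.42  1.82 -0.    0.91  0.17] F [ 0.6 -0.2 -0.1] g 0.849
T [[0.01, 0.33, 2.51], [0.01, 0.31, 2.52], [0.01, 0.31, 2.51]]
R [[-0.004, 0.001, -0.001], [-0.004, 0.001, -0.001], [-0.004, 0.001, -0.001]]
end [0.5088 0.1214 0.047 ]
```

>>> arm_command --translation '[[0,0.9,0.5],[0,0,1.5],[0,0,2],[0,0,2],[0,0,0.9],[0,0,0.2],[0,0,0]]' --dr '[[-0.012,0.003,0],[0,0,0],[0,0,0],[0,0,0],[0,0,0],[0,0,0],[0,0,0]]'

```text
time: 18.35
position: [0.5178, 0.1235, 0.0477]
ee_rot: [0.713, 0.702, 0.003, 0.002]
force: [-0.5, -0.7, -0.0]
grip_width: 0.854
```

```bash
python3 - <<'E'
from h import *
st()
E
```

```text
t 18.4 p [0.5178 0.1235 0.0477] xaz 1.555 z [ 0.008  0.001 -1.   ] q [0.15 0.56 1.83 0.   0.75 0.16] F [-0.5 -0.7 -0. ] g 0.854
```

>>> arm_command --translation '[[-0.2,-0.7,0],[0,0,0]]' --dr '[[0.006,0,0],[0,0,0]]'

```text
time: 18.55
position: [0.5112, 0.1217, 0.0487]
ee_rot: [0.712, 0.702, 0.002, 0.0]
force: [-0.8, 0.5, -0.9]
grip_width: 0.852
```

>>> arm_command --translation '[[0,0,0],[0,0,0],[0,0,0],[0,0,0],[0,0,0]]' --dr '[[0,0,0],[0,0,0],[0,0,0],[0,0,0],[0,0,0]]' --jaw 0

```text
time: 19.05
position: [0.5117, 0.1218, 0.0501]
ee_rot: [0.712, 0.702, 0.003, 0.001]
force: [0.8, -0.3, -1.1]
grip_width: 0.595
```

```bash
python3 - <<'E'
from h import *
st()
plan([((.515,.12,.09),down(1.558)),((.638,.05,.09),down(1.558))],vmax=.03)
E
```

```text
t 19.1 p [0.5117 0.1218 0.0501] xaz 1.556 z [ 0.005  0.002 -1.   ] q [0.14 0.55 1.84 0.   0.75 0.16] F [ 0.8 -0.3 -1.1] g 0.595
T [[-0.08, 0.18, -1.99], [-0.09, 0.17, -1.99], [-1.37, 2.48, 0.0], [-1.37, 2.48, 0.0], [-1.36, 2.48, 0.0], [-1.37, 2.48, 0.0], [-1.36, 2.48, -0.01]]
R [[0.002, -0.001, -0.001], [0.003, -0.001, -0.001], [0.0, 0.0, 0.0], [0.0, 0.0, 0.0], [0.0, 0.0, 0.0], [0.0, 0.0, 0.0], [0.0, 0.0, 0.0]]
end [0.638 0.05  0.09 ]
```

>>> arm_command --translation '[[0,0,-2],[0,0,-2],[-1.4,2.5,0],[-1.4,2.5,0],[-1.4,2.5,0],[-1.4,2.5,0],[-1,1.5,0],[0,0,0],[0,0,0]]' --dr '[[0,0,0],[0,0,0],[0,0,0],[0,0,0],[0,0,0],[0,0,0],[0,0,0],[0,0,0],[0,0,0]]'

```text
time: 19.95
position: [0.6277, 0.0516, 0.0901]
ee_rot: [0.712, 0.702, 0.001, -0.0]
force: [-0.9, 0.3, -1.8]
grip_width: 0.599
```

```bash
python3 - <<'E'
from h import *
st()
plan([((.638,.05,.065),down(1.558))],vmax=.015)
E
```

```text
t 19.9 p [0.6277 0.0516 0.0901] xaz 1.557 z [ 0.001  0.002 -1.   ] q [0.01 0.64 1.54 0.   0.96 0.02] F [-0.9  0.3 -1.8] g 0.599
T [[-0.07, 0.52, 1.25], [-0.08, 0.51, 1.26]]
R [[0.001, -0.001, -0.001], [0.0, -0.001, 0.0]]
end [0.638 0.05  0.065]
```

>>> arm_command --translation '[[-0.1,0.6,0.5],[0,0.4,0.8],[0,0,0.8],[0,0,0],[0,0,0]]' --dr '[[0,0,0],[0,0,0],[0,0,0],[0,0,0],[0,0,0]]'

```text
time: 20.45
position: [0.636, 0.0525, 0.0663]
ee_rot: [0.711, 0.703, 0.0, -0.001]
force: [-0.5, -0.3, -2.3]
grip_width: 0.599
```

```bash
python3 - <<'E'
from h import *
st()
plan([((.638,.05,.062),down(1.558))],vmax=.015)
E
```

```text
t 20.4 p [0.636  0.0525 0.0663] xaz 1.559 z [-0.001  0.002 -1.   ] q [0.01 0.68 1.52 0.   0.94 0.02] F [-0.5 -0.3 -2.3] g 0.599
T [[-0.24, 0.21, 0.43]]
R [[-0.001, -0.002, 0.001]]
end [0.638 0.05  0.062]
```

>>> arm_command --translation '[[-0.25,0.2,0.2],[0,0,0.2],[0,0,0]]' --dr '[[0,0,0],[0,0,0],[0,0,0]]'

```text
time: 20.75
position: [0.638, 0.0499, 0.0623]
ee_rot: [0.711, 0.703, 0.0, -0.001]
force: [0.5, -0.5, -1.2]
grip_width: 0.6
```

```bash
python3 - <<'E'
from h import *
st()
E
```

```text
t 20.8 p [0.638  0.0499 0.0623] xaz 1.559 z [-0.001  0.002 -1.   ] q [0.   0.69 1.52 0.   0.93 0.02] F [ 0.5 -0.5 -1.2] g 0.6
```

>>> arm_command --translation '[[0,0,0.15],[0,0,0.1]]' --dr '[[0,0,0],[0,0,0]]'

```text
time: 20.95
position: [0.6382, 0.0498, 0.0603]
ee_rot: [0.711, 0.703, 0.0, -0.001]
force: [-4.2, -0.6, 8.5]
grip_width: 0.597
```

```bash
python3 - <<'E'
from h import *
st()
E
```

```text
t 20.9 p [0.6382 0.0498 0.0603] xaz 1.559 z [-0.001  0.002 -1.   ] q [0.   0.7  1.52 0.   0.93 0.02] F [-4.2 -0.6  8.5] g 0.597
```

Contact at the expected height. Release, rise, and move aside toward the mat so the camera sees the bay.

>>> arm_command --translation '[[0,0,-0.05],[0,0,0],[0,0,0],[0,0,0],[0,0,-1],[0,0,-3],[0,0,-4],[0,0,-4],[0,0,-4],[0,0,0]]' --dr '[[0,0,0],[0,0,0],[0,0,0],[0,0,0],[0,0,0],[0,0,0],[0,0,0],[0,0,0],[0,0,0],[0,0,0]]' --jaw 0.85

```text
time: 21.95
position: [0.6382, 0.0495, 0.2305]
ee_rot: [0.711, 0.703, 0.001, -0.0]
force: [-0.1, 1.2, -0.6]
grip_width: 0.852
```

>>> arm_command --translation '[[-4,-1,0],[-4,-1,0],[-4,-2,0],[-4,-2,0],[-4,-2,0],[-4,-2,0],[-4,-2,0],[0,0,0]]' --dr '[[0,0,0],[0,0,0],[0,0,0],[0,0,0],[0,0,0],[0,0,0],[0,0,0],[0,0,0]]'

```text
time: 22.75
position: [0.5097, -0.2375, 0.231]
ee_rot: [0.71, 0.704, 0.002, 0.001]
force: [-0.1, -0.2, 0.1]
grip_width: 0.849
```

```bash
python3 - <<'E'
from h import *
st()
import pickle
c=capture("top"); pickle.dump(c,open("top5.pkl","wb"));s=capture("side"); pickle.dump(s,open("side5.pkl","wb"))
cv2.imwrite("pics/t5.png",c["color"]);cv2.imwrite("pics/s5.png",s["color"])
E
```

```text
t 22.8 p [ 0.5097 -0.2375  0.231 ] xaz 1.563 z [ 0.004  0.002 -1.   ] q [-0.52  0.36  1.61  0.    1.17 -0.51] F [-0.1 -0.2  0.1] g 0.849
```

View pics/t5.png

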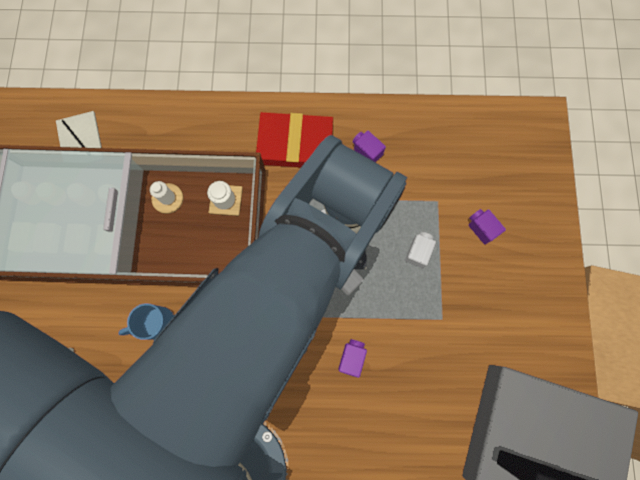

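View pics/s5.png

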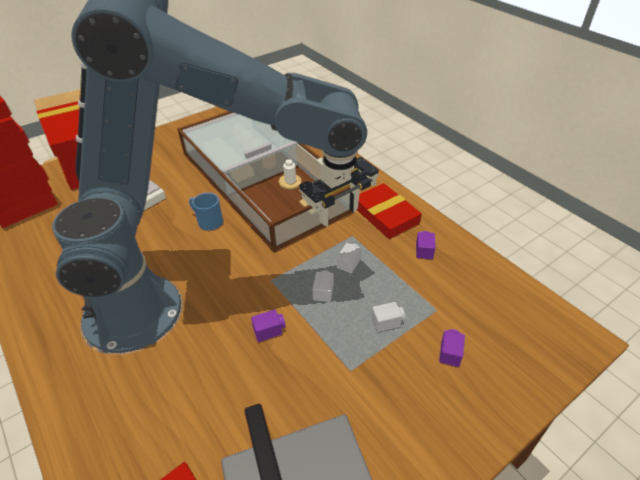

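```bash
python3 - <<'E'
from h import *
import pickle
c=pickle.load(open("top5.pkl","rb"))
big=cv2.resize(c["color"],None,fx=6,fy=6,interpolation=cv2.INTER_CUBIC)
a=np.linspace(0,6.3,40)
def circ(x,y,z,r,col):
    u=w2px(c,np.c_[x+r*np.cos(a),y+r*np.sin(a),0*a+z]); cv2.polylines(big,[np.int32((u+.5)*6)],True,col,1,cv2.LINE_AA)
x,y=.638,.0492
circ(x,y,.082,.028,(0,0,255));circ(x,y,.092,.02,(255,0,0));draw(big,c,SQ,yawT(x,y,-.02),(0,255,0),6)
x,y=.6395,.1967
circ(x,y,.022,.039,(0,255,0));circ(x,y,.086,.02,(0,0,255));circ(x,y,.102,.012,(255,0,0))
cv2.imwrite("pics/ov5.png",big[1040:1340,860:1500])
gm=gradmap(c["color"]); print(fit(c,gm,TIN,(.4801,-.4236,-1.9517),(.008,.008,.2)))
E
```

```text
(array([ 0.48025522, -0.42352032, -1.95585723]), np.float64(106.3975601196289))
```

View pics/ov5.png

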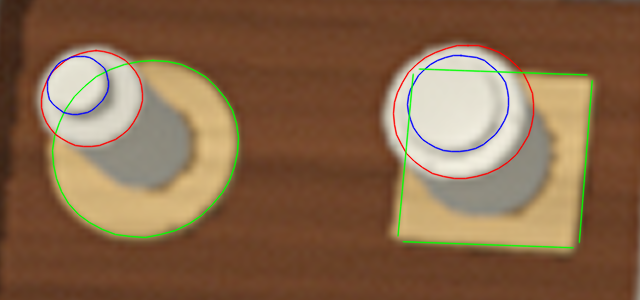

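```bash
cat >> h.py <<'E'
def tinpose(p):  # fit p -> (base xy, lid az)
    return np.array(p[:2]), np.arctan2(np.cos(p[2]),-np.sin(p[2]))
def tingrasp(p,tilt=-.45,s=.042,zg=.028,back=0):
    b,az=tinpose(p); d=np.array([np.cos(az),np.sin(az),0]); G=down(az,tilt)
    g=np.array([b[0],b[1],0])+d*s+np.array([0,0,zg]); return g+G[:,2]*(pinch_z-back),G
E
python3 - <<'E'
from h import *
p=(.48025,-.4235,-1.9559)
plan([tingrasp(p,back=.12),tingrasp(p)],vmax=.04,wmax=.14)
E
```

```text
T [[-1.58, 0.35, 0.8], [-1.5, 0.59, 0.82], [-1.39, 0.81, 0.83], [-1.24, 1.02, 0.83], [-1.07, 1.2, 0.82], [-0.88, 1.36, 0.8], [-0.67, 1.49, 0.77], [-0.44, 1.59, 0.73], [-0.2, 1.66, 0.69], [0.04, 1.69, 0.64]]
R [[0.031, -0.022, 0.137], [0.031, -0.022, 0.137], [0.031, -0.022, 0.137], [0.031, -0.022, 0.136], [0.032, -0.022, 0.136], [0.031, -0.022, 0.137], [0.032, -0.022, 0.136], [0.032, -0.022, 0.137], [0.031, -0.021, 0.136], [0.032, -0.022, 0.137]]
T [[0.29, 1.69, 0.58], [0.52, 1.65, 0.52], [0.75, 1.57, 0.45], [0.97, 1.47, 0.39], [0.0, 0.0, 4.0], [0.0, 0.0, 4.0], [0.01, 0.0, 4.0]]
R [[0.031, -0.021, 0.136], [0.032, -0.022, 0.137], [0.031, -0.021, 0.136], [0.032, -0.022, 0.137], [0.0, 0.0, 0.0], [0.0, 0.0, 0.0], [0.0, 0.0, 0.0]]
end [ 0.5116 -0.4362  0.011 ]
```

>>> arm_command --translation '[[-1.6,0.3,0.8],[-1.5,0.6,0.8],[-1.4,0.8,0.8],[-1.2,1.0,0.8],[-1.1,1.2,0.8],[-0.9,1.4,0.8],[-0.7,1.5,0.8],[-0.4,1.6,0.7],[-0.2,1.7,0.7],[0,1.7,0.6]]' --dr '[[0.031,-0.022,0.137],[0.031,-0.022,0.137],[0.031,-0.022,0.137],[0.031,-0.022,0.136],[0.032,-0.022,0.136],[0.031,-0.022,0.137],[0.032,-0.022,0.136],[0.032,-0.022,0.137],[0.031,-0.021,0.136],[0.032,-0.022,0.137]]' --jaw 0.75

```text
time: 23.85
position: [0.5542, -0.3826, 0.1505]
ee_rot: [0.981, 0.073, -0.174, -0.031]
force: [-0.6, 0.9, 0.5]
grip_width: 0.752
```

>>> arm_command --translation '[[0.3,1.7,0.6],[0.5,1.6,0.5],[0.7,1.6,0.4],[0.9,1.5,0.4],[0,0,0]]' --dr '[[0.031,-0.021,0.136],[0.032,-0.022,0.137],[0.031,-0.021,0.136],[0.032,-0.022,0.137],[0,0,0]]'

```text
time: 24.35
position: [0.5703, -0.4412, 0.1145]
ee_rot: [0.95, -0.213, -0.226, -0.04]
force: [-0.4, -0.1, -0.9]
grip_width: 0.751
```

```bash
python3 - <<'E'
from h import *
st()
p=(.48025,-.4235,-1.9559)
plan([tingrasp(p,back=.12),tingrasp(p)],vmax=.04,wmax=.14)
E
```

```text
t 24.4 p [ 0.5703 -0.4412  0.1145] xaz -0.446 z [-0.413  0.173 -0.894] q [-0.68  1.05  0.75 -0.13  1.79  1.34] F [-0.4 -0.1 -0.9] g 0.751
T [[-0.48, 1.77, -0.24], [0.0, 0.0, 3.0], [0.0, 0.0, 3.0], [0.0, 0.0, 3.0], [0.0, -0.01, 3.0]]
R [[-0.005, 0.014, -0.054], [0.0, 0.0, 0.0], [0.0, 0.0, 0.0], [0.0, 0.0, 0.0], [0.0, 0.0, 0.0]]
end [ 0.5116 -0.4362  0.0111]
```

>>> arm_command --translation '[[-0.4,1.6,0],[0,0,1.5],[0,0,1.5],[0,0,0]]' --dr '[[-0.005,0.014,-0.05],[0,0,0],[0,0,0],[0,0,0]]'

```text
time: 24.75
position: [0.5525, -0.4428, 0.0882]
ee_rot: [0.958, -0.18, -0.218, -0.041]
force: [-0.0, 1.2, -1.2]
grip_width: 0.751
```

```bash
python3 - <<'E'
from h import *
st()
p=(.48025,-.4235,-1.9559)
plan([tingrasp(p,back=.06),tingrasp(p)],vmax=.04,wmax=.14)
c=capture("top");gm=gradmap(c["color"]); print(fit(c,gm,TIN,p,(.008,.008,.2)))
cv2.imwrite("pics/t6.png",cv2.resize(c["color"][180:300,300:500],None,fx=3.5,fy=3.5,interpolation=cv2.INTER_CUBIC))
E
```

```text
t 24.8 p [ 0.5525 -0.4428  0.0882] xaz -0.37 z [-0.403  0.158 -0.901] q [-0.69  1.03  0.85 -0.14  1.69  1.27] F [-0.   1.2 -1.2] g 0.751
T [[-0.3, 0.9, 2.71], [0.0, 0.0, 3.0], [0.0, 0.0, 3.0]]
R [[0.005, -0.002, 0.013], [0.0, 0.0, 0.0], [0.0, 0.0, 0.0]]
end [ 0.5116 -0.4362  0.011 ]
(array([ 0.47291469, -0.42942228, -2.11203737]), np.float64(32.80466079711914))
```

View pics/t6.png

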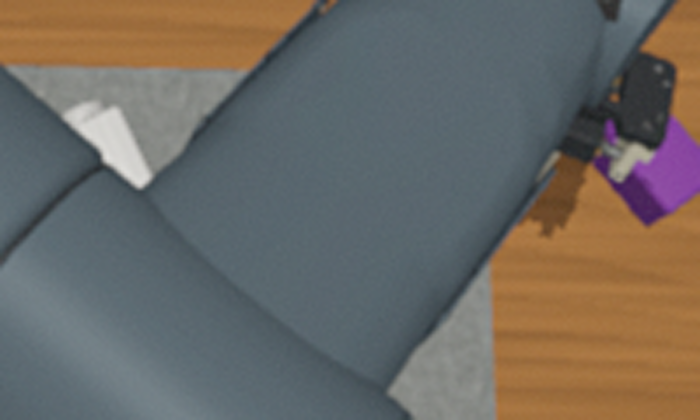

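>>> arm_command --translation '[[-0.2,0.8,0.5],[0,0,2],[0,0,2],[0,0,1.5],[0,0,0]]' --dr '[[0.005,-0.002,0.013],[0,0,0],[0,0,0],[0,0,0],[0,0,0]]'

```text
time: 25.3
position: [0.5269, -0.4402, 0.0384]
ee_rot: [0.958, -0.185, -0.215, -0.04]
force: [0.3, 0.8, -0.3]
grip_width: 0.75
```

```bash
python3 - <<'E'
from h import *
st()
p=(.48025,-.4235,-1.9559)
plan([tingrasp(p)],vmax=.04,wmax=.14)
E
```

```text
t 25.3 p [ 0.5269 -0.4402  0.0384] xaz -0.382 z [-0.398  0.157 -0.904] q [-0.71  1.03  0.97 -0.14  1.56  1.28] F [ 0.3  0.8 -0.3] g 0.75
T [[-0.25, 0.19, 3.14]]
R [[0.004, -0.008, 0.003]]
end [ 0.5116 -0.4362  0.0111]
```

>>> arm_command --translation '[[-0.2,0.2,1],[0,0,1.2],[0,0,0.5],[0,0,0]]' --dr '[[0.004,-0.008,0],[0,0,0],[0,0,0],[0,0,0]]'

```text
time: 25.7
position: [0.514, -0.438, 0.0154]
ee_rot: [0.957, -0.185, -0.218, -0.042]
force: [-0.1, 0.2, 0.1]
grip_width: 0.749
```

```bash
python3 - <<'E'
from h import *
st()
p=(.48025,-.4235,-1.9559)
plan([tingrasp(p)],vmax=.04,wmax=.14)
c=capture("side"); cv2.imwrite("pics/s6.png",cv2.resize(c["color"][220:400,260:500],None,fx=3.3,fy=3.3,interpolation=cv2.INTER_CUBIC))
E
```

```text
t 25.7 p [ 0.514  -0.438   0.0154] xaz -0.382 z [-0.401  0.161 -0.902] q [-0.72  1.04  1.02 -0.14  1.51  1.28] F [-0.1  0.2  0.1] g 0.749
T [[-0.08, -0.07, 0.51]]
R [[0.001, -0.003, 0.003]]
end [ 0.5116 -0.4362  0.0111]
```

View pics/s6.png

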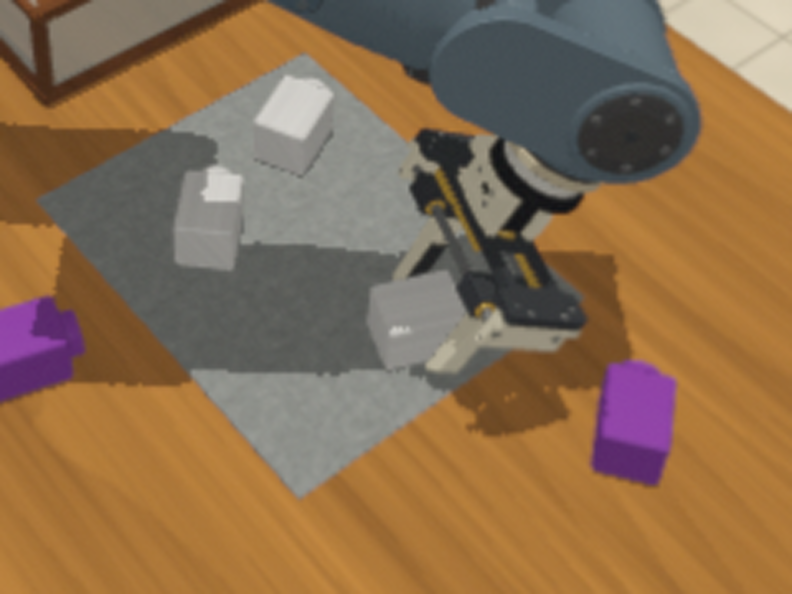

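Fingers straddle tin C properly. Close with 25 N.

>>> arm_command --translation '[[0,0,0.3],[0,0,0],[0,0,0],[0,0,0],[0,0,0],[0,0,0],[0,0,0]]' --dr '[[0,0,0],[0,0,0],[0,0,0],[0,0,0],[0,0,0],[0,0,0],[0,0,0]]' --jaw 0 --newtons 25

```text
time: 26.45
position: [0.5138, -0.4378, 0.0136]
ee_rot: [0.958, -0.185, -0.217, -0.042]
force: [-0.5, -0.7, -0.8]
grip_width: 0.536
```

```bash
python3 - <<'E'
from h import *
st()
o=get_obs();m=R.from_quat(o["ee_rot"]).as_matrix(); print("tilt",np.arctan2(np.dot(m[:,2],[np.cos(-.385),np.sin(-.385),0]),-m[2,2]))
q=o["position"]
for h in(-.385,-.55):
    G=down(h,1.12)
    plan([(q+[0,0,.12],down(-.385,-.45)),((.48,-.36,.16),down(h,1.12))],vmax=.03)
E
```

```text
t 26.4 p [ 0.5138 -0.4378  0.0136] xaz -0.382 z [-0.4    0.16  -0.903] q [-0.72  1.04  1.02 -0.14  1.51  1.28] F [-0.5 -0.7 -0.8] g 0.536
tilt -0.4449902706043369
T [[-1.29, 0.0, -2.71], [-1.29, 0.0, -2.71], [-1.3, 0.0, -2.7], [-1.3, 0.0, -2.7], [-0.55, -0.49, 0.02], [-0.55, -0.49, -0.05], [-0.54, -0.5, -0.12], [-0.52, -0.49, -0.19], [-0.49, -0.5, -0.26], [-0.45, -0.49, -0.32]]
R [[0.0, -0.001, 0.001], [0.001, -0.001, 0.001], [0.0, -0.002, 0.0], [0.001, -0.001, 0.001], [0.0, 0.131, 0.0], [0.0, 0.131, 0.0], [0.0, 0.131, 0.0], [0.0, 0.131, 0.0], [0.0, 0.131, 0.0], [0.0, 0.131, 0.0]]
T [[-0.4, -0.5, -0.37], [-0.35, -0.49, -0.42], [-0.29, -0.5, -0.47], [-0.23, -0.49, -0.5], [-0.16, -0.5, -0.52], [-0.1, -0.49, -0.54]]
R [[0.0, 0.131, 0.0], [0.0, 0.131, 0.0], [0.0, 0.13, 0.0], [0.0, 0.131, 0.0], [0.0, 0.13, 0.0], [0.0, 0.131, 0.0]]
end [ 0.48 -0.36  0.16]
T [[-1.29, 0.0, -2.71], [-1.29, 0.0, -2.71], [-1.3, 0.0, -2.7], [-1.3, 0.0, -2.7], [-0.55, -0.49, 0.02], [-0.55, -0.49, -0.05], [-0.55, -0.48, -0.13], [-0.54, -0.47, -0.2], [-0.51, -0.46, -0.27], [-0.48, -0.45, -0.34]]
R [[0.0, -0.001, 0.001], [0.001, -0.001, 0.001], [0.0, -0.002, 0.0], [0.001, -0.001, 0.001], [-0.005, 0.131, 0.014], [-0.005, 0.13, 0.014], [-0.005, 0.131, 0.014], [-0.005, 0.13, 0.014], [-0.005, 0.131, 0.015], [-0.005, 0.13, 0.014]]
T [[-0.43, -0.44, -0.4], [-0.39, -0.44, -0.46], [-0.33, -0.43, -0.51], [-0.27, -0.42, -0.54], [-0.2, -0.42, -0.58], [-0.12, -0.41, -0.6]]
R [[-0.005, 0.131, 0.015], [-0.005, 0.13, 0.014], [-0.005, 0.131, 0.014], [-0.005, 0.13, 0.015], [-0.006, 0.131, 0.014], [-0.005, 0.13, 0.015]]
end [ 0.48 -0.36  0.16]
```

>>> arm_command --translation '[[-1.3,0,-2.7],[-1.3,0,-2.7],[-1.3,0,-2.7],[-1.3,0,-2.7],[-0.5,-0.5,0],[-0.5,-0.5,0],[-0.5,-0.5,-0.1],[-0.5,-0.5,-0.2],[-0.5,-0.5,-0.3],[-0.4,-0.5,-0.3]]' --dr '[[0,0,0],[0,0,0],[0,0,0],[0,0,0],[0,0.13,0],[0,0.13,0],[0,0.13,0],[0,0.13,0],[0,0.13,0],[0,0.13,0]]'

```text
time: 27.45
position: [0.4984, -0.3986, 0.1508]
ee_rot: [0.966, -0.187, 0.176, 0.036]
force: [1.3, -0.2, -2.3]
grip_width: 0.537
```

```bash
python3 - <<'E'
from h import *
st()
plan([((.48,-.36,.14),down(-.383,1.126))],vmax=.03)
E
```

```text
t 27.4 p [ 0.4984 -0.3986  0.1508] xaz -0.382 z [ 0.326 -0.136 -0.935] q [-0.81  0.45  1.75  0.24  0.63  0.97] F [ 1.3 -0.2 -2.3] g 0.537
T [[-0.55, -0.48, -0.02], [-0.55, -0.48, -0.09], [-0.53, -0.48, -0.16], [-0.51, -0.49, -0.22], [-0.47, -0.48, -0.29], [-0.44, -0.49, -0.34]]
R [[0.001, 0.127, 0.0], [0.001, 0.128, 0.0], [0.0, 0.127, 0.0], [0.0, 0.128, 0.001], [0.001, 0.127, 0.0], [0.0, 0.128, 0.001]]
end [ 0.48 -0.36  0.14]
```

```bash
python3 - <<'E'
from h import *
from scipy.optimize import least_squares
D_=[((.351,1.652,1.139),(.177,-.521,.2186)),((.32+.0-.0+.0,0,0),None),((.5,1.49,1.16),(.5747,.2263,.1967)),((.58,1.56,.99),(.5783,.2234,.1189)),((.74,1.42,.98),(.6433,.1957,.0649)),((.46,1.85,.83),(.5025,.1202,.093)),((.36,1.61,1.17),(.5097,-.2375,.231)),((1.05,.75,1.79),(.5703,-.4412,.1145)),((1.03,.97,1.56),(.5269,-.4402,.0384)),((1.04,1.02,1.51),(.514,-.438,.0154)),((.61,1.35,1.18),(.6404,.1977,.174)),((.7,1.52,.93),(.6382,.0498,.0603))]
D_=[d for d in D_ if d[1]]
def f(v):
    L1,L2,L3,h,off=v;o=[]
    for (a,b,c),(x,y,z) in D_:
        r=np.sqrt(x*x+y*y-off*off); s=[a,a+b,a+b+c]
        o+=[L1*np.sin(s[0])+L2*np.sin(s[1])+L3*np.sin(s[2])-r,h+L1*np.cos(s[0])+L2*np.cos(s[1])+L3*np.cos(s[2])-z]
    return o
s=least_squares(f,[.45,.4,.25,.2,.045]);print(s.x,np.abs(s.fun).max()); L1,L2,L3,h,off=s.x
off=.046
for r in(.45,.5,.55,.6,.65,.7,.75):
  for tilt in (1.126,):
    sm=np.pi-tilt; wr=r-L3*np.sin(sm); wz=.034-h-L3*np.cos(sm)
    c=(wr**2+wz**2-L1**2-L2**2)/2/L1/L2
    if abs(c)<1:
        q3=np.arccos(c);q2=np.arctan2(wr,wz)-np.arctan2(L2*np.sin(q3),L1+L2*np.cos(q3)); print(r,q2.round(2),q3.round(2),"q5",(sm-q2-q3).round(2),"wrist z",h+L1*np.cos(q2)+L2*np.cos(q2+q3))
E
```

```text
[4.74422170e-01 4.25101136e-01 2.54253083e-01 2.05608368e-01
 3.48278720e-07] 0.00849955000425906
0.45 0.74 2.64 q5 -1.36 wrist z 0.14339849943185795
0.5 0.71 2.52 q5 -1.21 wrist z 0.14339849943185778
0.55 0.7 2.41 q5 -1.09 wrist z 0.14339849943185778
0.6 0.71 2.29 q5 -0.98 wrist z 0.1433984994318579
0.65 0.74 2.16 q5 -0.89 wrist z 0.14339849943185784
0.7 0.77 2.03 q5 -0.79 wrist z 0.14339849943185784
0.75 0.82 1.9 q5 -0.7 wrist z 0.14339849943185795
```

```bash
python3 - <<'E'
from h import *
plan([((.54,-.40,.15),down(.3,1.126))],vmax=.03,wmax=.12)
E
```

```text
T [[0.52, -0.2, 0.21], [0.51, -0.15, 0.27], [0.48, -0.09, 0.33], [0.45, -0.04, 0.39], [0.41, 0.02, 0.43], [0.36, 0.08, 0.47], [0.29, 0.14, 0.5]]
R [[0.068, 0.105, -0.073], [0.068, 0.105, -0.073], [0.068, 0.105, -0.073], [0.068, 0.105, -0.073], [0.068, 0.105, -0.074], [0.069, 0.105, -0.073], [0.068, 0.106, -0.074]]
end [ 0.54 -0.4   0.15]
```

>>> arm_command --translation '[[0.5,-0.2,0.2],[0.5,-0.2,0.3],[0.5,-0.1,0.3],[0.4,0,0.4],[0.4,0,0.4],[0.4,0.1,0.5],[0.3,0.1,0.5],[0,0,0]]' --dr '[[0.068,0.105,-0.073],[0.068,0.105,-0.073],[0.068,0.105,-0.073],[0.068,0.105,-0.073],[0.068,0.105,-0.074],[0.069,0.105,-0.073],[0.068,0.106,-0.074],[0,0,0]]'

```text
time: 28.25
position: [0.527, -0.3947, 0.1432]
ee_rot: [0.891, 0.051, 0.447, -0.066]
force: [-0.4, 0.3, -2.3]
grip_width: 0.538
```

```bash
python3 - <<'E'
from h import *
st()
plan([((.54,-.40,.10),down(.3,1.126)),((.54,-.40,.05),down(.3,1.126))],vmax=.03,wmax=.12)
c=capture("side"); cv2.imwrite("pics/s7.png",c["color"])
E
```

```text
t 28.2 p [ 0.527  -0.3947  0.1432] xaz 0.055 z [ 0.789  0.163 -0.592] q [-1.05  0.6   1.82  1.31  0.91 -0.56] F [-0.4  0.3 -2.3] g 0.538
T [[-1.36, 0.51, 1.75], [-1.55, 0.49, 1.59], [-2.25, 0.0, 1.07], [-2.26, 0.0, 1.08]]
R [[0.046, 0.093, -0.069], [0.045, 0.092, -0.069], [0.0, 0.0, 0.0], [0.0, 0.0, 0.0]]
end [ 0.54 -0.4   0.05]
```

View pics/s7.png

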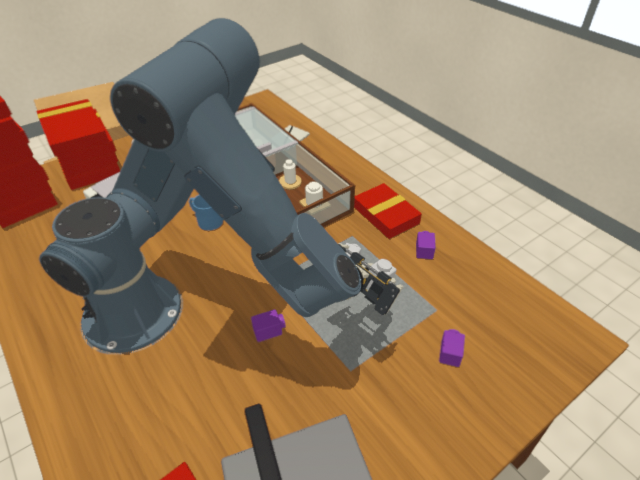

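>>> arm_command --translation '[[-0.5,0.5,1.2],[-0.7,0.4,0.8],[-1,0,0.5],[0,0,0]]' --dr '[[0.046,0.093,-0.069],[0.045,0.092,-0.069],[0,0,0],[0,0,0]]'

```text
time: 28.7
position: [0.54, -0.3994, 0.1116]
ee_rot: [0.84, 0.124, 0.522, -0.08]
force: [-0.3, -0.4, -2.0]
grip_width: 0.54
```

```bash
python3 - <<'E'
from h import *
st()
plan([((.54,-.40,.06),down(.3,1.126)),((.54,-.40,.04),down(.3,1.126))],vmax=.03,wmax=.12)
E
```

```text
t 28.7 p [ 0.54   -0.3994  0.1116] xaz 0.283 z [ 0.857  0.264 -0.442] q [-1.09  0.76  1.76  1.43  1.1  -0.86] F [-0.3 -0.4 -2. ] g 0.54
T [[-2.32, 0.05, 1.13], [-2.33, 0.03, 1.12], [-1.8, 0.01, 0.86]]
R [[0.0, 0.007, -0.004], [0.001, 0.007, -0.003], [0.0, 0.0, 0.0]]
end [ 0.54   -0.4001  0.04  ]
```

>>> arm_command --translation '[[-1.8,0,0.9],[-1.8,0,0.9],[-1.2,0,0.6],[-0.5,0,0.25],[0,0,0],[0,0,0]]' --dr '[[0,0.007,-0.004],[0,0.007,-0.003],[0,0,0],[0,0,0],[0,0,0],[0,0,0]]'

```text
time: 29.3
position: [0.5428, -0.3977, 0.0558]
ee_rot: [0.84, 0.124, 0.522, -0.079]
force: [0.8, 0.1, -2.1]
grip_width: 0.536
```

```bash
python3 - <<'E'
from h import *
st()
plan([((.54,-.40,.038),down(.3,1.126))],vmax=.03,wmax=.12)
o=get_obs();print(R.from_quat(o["ee_rot"]).apply([.903,0,-.43]))
E
```

```text
t 29.3 p [ 0.5428 -0.3977  0.0558] xaz 0.289 z [ 0.857  0.263 -0.443] q [-1.08  0.86  1.74  1.48  1.08 -0.96] F [ 0.8  0.1 -2.1] g 0.536
T [[-1.74, 0.15, 0.49]]
R [[0.002, 0.015, -0.005]]
end [ 0.54  -0.4    0.038]
[0.01541315 0.00105186 1.00003516]
```

>>> arm_command --translation '[[-0.6,0,0.2],[-0.6,0,0.2],[-0.2,0,0.1],[0,0,0],[0,0,0]]' --dr '[[0,0.015,-0.004],[0,0.004,0],[0,0,0],[0,0,0],[0,0,0]]'

```text
time: 29.8
position: [0.5413, -0.3989, 0.0413]
ee_rot: [0.835, 0.125, 0.53, -0.079]
force: [0.5, 0.0, -2.0]
grip_width: 0.535
```

```bash
python3 - <<'E'
from h import *
st()
o=get_obs();print(R.from_quat(o["ee_rot"]).apply([.903,0,-.43]))
E
```

```text
t 29.8 p [ 0.5413 -0.3989  0.0413] xaz 0.301 z [ 0.866  0.264 -0.425] q [-1.09  0.9   1.74  1.51  1.1  -1.01] F [ 0.5  0.  -2. ] g 0.535
[-5.64388230e-03  2.08267868e-04  1.00013854e+00]
```

>>> arm_command --translation '[[-0.2,0,0.1],[-0.15,0,0.1],[-0.1,0,0]]' --dr '[[0,-0.004,0],[0,0,0],[0,0,0]]'

```text
time: 30.1
position: [0.5413, -0.3991, 0.0363]
ee_rot: [0.836, 0.126, 0.529, -0.078]
force: [-0.4, 0.1, -1.3]
grip_width: 0.533
```

```bash
python3 - <<'E'
from h import *
st()
E
```

```text
t 30.1 p [ 0.5413 -0.3991  0.0363] xaz 0.302 z [ 0.864  0.264 -0.429] q [-1.09  0.91  1.73  1.51  1.1  -1.01] F [-0.4  0.1 -1.3] g 0.533
```

>>> arm_command --translation '[[-0.15,0,0.1],[-0.05,0,0]]' --dr '[[0,0,0],[0,0,0]]'

```text
time: 30.3
position: [0.5416, -0.3991, 0.0344]
ee_rot: [0.836, 0.126, 0.529, -0.078]
force: [-0.3, 1.5, 3.5]
grip_width: 0.538
```

```bash
python3 - <<'E'
from h import *
st()
E
```

```text
t 30.3 p [ 0.5416 -0.3991  0.0344] xaz 0.303 z [ 0.864  0.264 -0.428] q [-1.09  0.91  1.73  1.51  1.1  -1.02] F [-0.3  1.5  3.5] g 0.538
```

>>> arm_command --translation '[[0,0,0],[0,0,0],[0,0,0],[0,0,0],[0,0,-1],[0,0,-2],[0,0,-3],[0,0,-3],[0,0,0]]' --dr '[[0,0,0],[0,0,0],[0,0,0],[0,0,0],[0,0,0],[0,0,0],[0,0,0],[0,0,0],[0,0,0]]' --jaw 0.85

```text
time: 31.2
position: [0.4597, -0.4237, 0.0753]
ee_rot: [0.835, 0.127, 0.529, -0.078]
force: [0.3, -1.1, -0.0]
grip_width: 0.85
```

```bash
python3 - <<'E'
from h import *
st()
c=capture("side"); cv2.imwrite("pics/s8.png",cv2.resize(c["color"][200:380,240:480],None,fx=3.3,fy=3.3,interpolation=cv2.INTER_CUBIC))
E
```

```text
t 31.2 p [ 0.4597 -0.4237  0.0753] xaz 0.306 z [ 0.864  0.265 -0.428] q [-1.24  0.82  1.79  1.36  1.18 -0.99] F [ 0.3 -1.1 -0. ] g 0.85
```

View pics/s8.png

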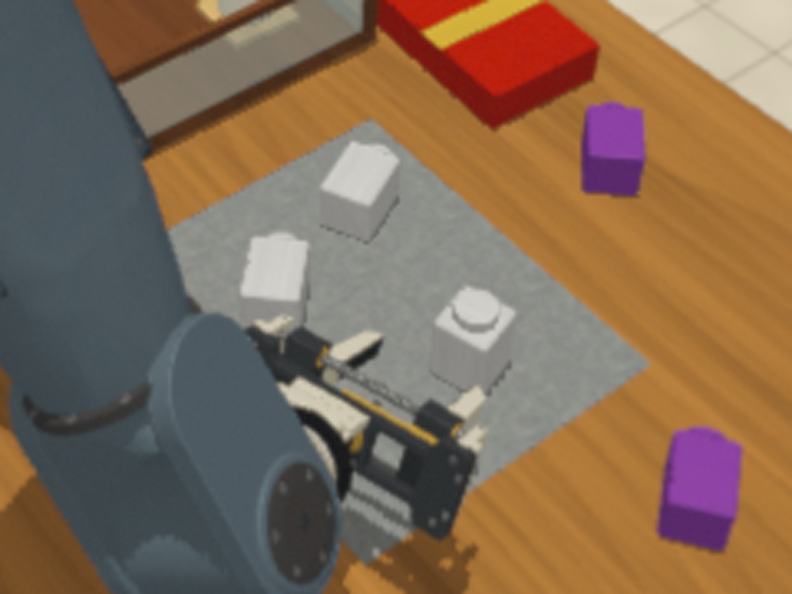

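```bash
python3 - <<'E'
from h import *
plan([((.46,-.424,.20),down(.303,1.0)),((.531,-.402,.21),down(1.874)),((.531,-.402,.10),down(1.874))],vmax=.04,wmax=.14)
E
```

```text
T [[2.82, 0.03, -1.36], [2.78, 0.02, -1.45], [2.73, 0.02, -1.54], [2.67, 0.02, -1.63], [0.44, 0.0, 0.52], [0.47, 0.1, 0.48], [0.49, 0.19, 0.44], [0.48, 0.28, 0.39], [0.47, 0.37, 0.33], [0.43, 0.45, 0.27]]
R [[0.001, -0.032, 0.0], [0.001, -0.032, 0.0], [0.001, -0.032, 0.0], [0.001, -0.033, 0.0], [0.071, -0.071, -0.13], [0.071, -0.071, -0.13], [0.071, -0.071, -0.13], [0.071, -0.071, -0.13], [0.071, -0.071, -0.13], [0.071, -0.071, -0.129]]
T [[0.39, 0.52, 0.21], [0.33, 0.58, 0.14], [0.26, 0.63, 0.07], [0.17, 0.66, 0.02], [0.09, 0.68, -0.04], [0.0, 0.0, 3.67], [0.0, 0.0, 3.66], [0.0, 0.0, 3.67]]
R [[0.071, -0.071, -0.13], [0.071, -0.07, -0.129], [0.07, -0.071, -0.13], [0.071, -0.07, -0.129], [0.07, -0.071, -0.13], [0.0, 0.0, 0.0], [0.0, 0.0, 0.0], [0.0, 0.0, 0.0]]
end [ 0.531 -0.402  0.1  ]
```

>>> arm_command --translation '[[2.8,0,-1.4],[2.8,0,-1.5],[2.7,0,-1.5],[2.7,0,-1.6],[0.4,0,0.5],[0.5,0.1,0.5],[0.5,0.2,0.4],[0.5,0.3,0.4],[0.5,0.4,0.3],[0.4,0.4,0.3]]' --dr '[[0,-0.032,0],[0,-0.032,0],[0,-0.032,0],[0,-0.032,0],[0.071,-0.071,-0.13],[0.071,-0.071,-0.13],[0.071,-0.071,-0.13],[0.071,-0.071,-0.13],[0.071,-0.071,-0.13],[0.071,-0.071,-0.13]]'

```text
time: 32.25
position: [0.5022, -0.4083, 0.207]
ee_rot: [0.812, 0.52, 0.261, -0.043]
force: [-0.5, 0.5, 0.2]
grip_width: 0.85
```

>>> arm_command --translation '[[0.4,0.5,0.2],[0.3,0.6,0.1],[0.3,0.6,0.1],[0.2,0.7,0],[0.1,0.7,0],[0,0,0]]' --dr '[[0.071,-0.071,-0.13],[0.071,-0.07,-0.129],[0.07,-0.071,-0.13],[0.071,-0.07,-0.129],[0.07,-0.071,-0.13],[0,0,0]]'

```text
time: 32.85
position: [0.5425, -0.3954, 0.2115]
ee_rot: [0.635, 0.771, 0.047, -0.011]
force: [-1.0, 0.1, 0.2]
grip_width: 0.849
```

```bash
python3 - <<'E'
from h import *
st()
plan([((.531,-.402,.14),down(1.874)),((.531,-.402,.05),down(1.874))],vmax=.04,wmax=.14)
E
```

```text
t 32.9 p [ 0.5425 -0.3954  0.2115] xaz 1.765 z [ 0.042  0.086 -0.995] q [-0.74  0.59  1.3   0.1   1.28 -0.96] F [-1.   0.1  0.2] g 0.849
T [[-0.48, -0.83, 3.51], [-0.32, -0.74, 3.54], [0.0, 0.0, 3.0], [0.0, 0.0, 3.0], [0.0, 0.0, 3.0]]
R [[0.031, -0.037, -0.056], [0.031, -0.036, -0.055], [0.0, 0.0, 0.0], [0.0, 0.0, 0.0], [0.0, 0.0, 0.0]]
end [ 0.531 -0.402  0.05 ]
```

>>> arm_command --translation '[[-0.4,-0.9,2.5],[-0.3,-0.7,2.5],[0,0,1.5],[0,0,0]]' --dr '[[0.031,-0.037,-0.056],[0.031,-0.036,-0.055],[0,0,0],[0,0,0]]'

```text
time: 33.25
position: [0.5298, -0.4002, 0.1416]
ee_rot: [0.594, 0.804, 0.003, -0.001]
force: [0.2, -0.2, -0.1]
grip_width: 0.849
```

```bash
python3 - <<'E'
from h import *
st()
plan([((.531,-.402,.10),down(1.874)),((.531,-.402,.03),down(1.874))],vmax=.03,wmax=.14)
c=capture("side"); cv2.imwrite("pics/s9.png",cv2.resize(c["color"][200:380,300:540],None,fx=3.3,fy=3.3,interpolation=cv2.INTER_CUBIC))
E
```

```text
t 33.2 p [ 0.5298 -0.4002  0.1416] xaz 1.869 z [ 0.002  0.006 -1.   ] q [-0.72  0.64  1.4   0.01  1.11 -1.02] F [ 0.2 -0.2 -0.1] g 0.849
T [[-0.12, 0.02, 2.08], [-0.11, 0.03, 2.08], [0.0, 0.0, 2.33], [0.0, 0.0, 2.34], [0.0, 0.0, 2.33]]
R [[0.002, -0.003, -0.002], [0.001, -0.002, -0.003], [0.0, 0.0, 0.0], [0.0, 0.0, 0.0], [0.0, 0.0, 0.0]]
end [ 0.531 -0.402  0.03 ]
```

View pics/s9.png

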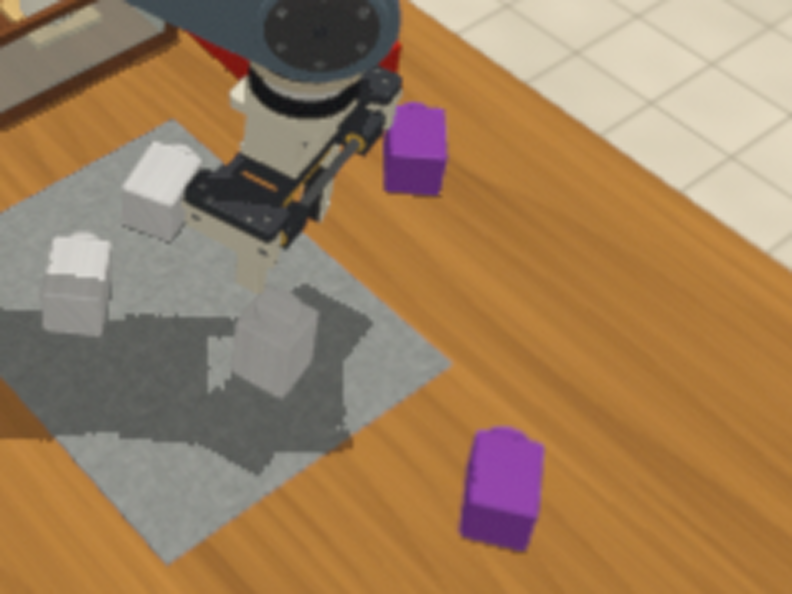

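>>> arm_command --translation '[[-0.2,0,2],[0,0,3],[0,0,3],[0,0,1.5],[0,0,0.5],[0,0,0]]' --dr '[[0,0,0],[0,0,0],[0,0,0],[0,0,0],[0,0,0],[0,0,0]]'

```text
time: 33.9
position: [0.5333, -0.4052, 0.0461]
ee_rot: [0.599, 0.801, 0.006, 0.003]
force: [-0.3, 0.5, -0.7]
grip_width: 0.851
```

```bash
python3 - <<'E'
from h import *
st()
E
```

```text
t 33.9 p [ 0.5333 -0.4052  0.0461] xaz 1.858 z [ 0.012  0.005 -1.   ] q [-0.72  0.76  1.44  0.01  0.94 -1.02] F [-0.3  0.5 -0.7] g 0.851
```

>>> arm_command --translation '[[0.2,0,0.6],[0,0,0.5],[0,0,0.1]]' --dr '[[0.01,0,-0.012],[0,0,0],[0,0,0]]'

```text
time: 34.2
position: [0.5342, -0.4043, 0.0367]
ee_rot: [0.594, 0.805, 0.001, 0.003]
force: [0.3, -0.3, 0.2]
grip_width: 0.851
```

>>> arm_command --translation '[[0,0,0],[0,0,0],[0,0,0],[0,0,0],[0,0,0],[0,0,0],[0,0,0]]' --dr '[[0,0,0],[0,0,0],[0,0,0],[0,0,0],[0,0,0],[0,0,0],[0,0,0]]' --jaw 0

```text
time: 34.9
position: [0.5345, -0.4046, 0.0377]
ee_rot: [0.594, 0.805, 0.001, 0.003]
force: [-0.4, 0.5, -0.5]
grip_width: 0.538
```

```bash
python3 - <<'E'
from h import *
st()
p=get_obs()["position"]
plan([(p+[0,0,.20],down(1.872)),((.5,-.06,.24),down(1.558)),((.505,.205,.22),down(1.558)),((.505,.205,.06),down(1.558))],vmax=.045,wmax=.14)
E
```

```text
t 34.9 p [ 0.5345 -0.4046  0.0377] xaz 1.87 z [ 0.007 -0.002 -1.   ] q [-0.72  0.77  1.44  0.    0.93 -1.02] F [-0.4  0.5 -0.5] g 0.538
T [[-0.01, 0.02, -4.0], [-0.01, 0.02, -4.0], [-0.01, 0.02, -4.0], [0.0, 0.01, -4.0], [-0.01, 0.0, -4.0], [4.24, 0.87, -0.03], [4.27, 0.7, -0.03], [4.3, 0.53, -0.03], [4.31, 0.37, -0.03], [4.32, 0.2, -0.03]]
R [[0.001, 0.001, 0.0], [0.001, 0.001, 0.0], [0.001, 0.001, -0.001], [0.001, 0.0, 0.0], [0.002, 0.001, -0.001], [0.0, 0.0, 0.039], [0.0, 0.0, 0.039], [0.0, 0.0, 0.039], [0.0, 0.0, 0.039], [0.0, 0.0, 0.04]]
T [[4.33, 0.02, -0.02], [4.33, -0.14, -0.03], [4.32, -0.32, -0.02], [4.42, 0.03, 0.33], [4.42, 0.03, 0.33], [4.42, 0.03, 0.34], [4.41, 0.02, 0.33], [4.42, 0.03, 0.34], [4.41, 0.02, 0.33], [0.0, 0.0, 4.0]]
R [[0.0, 0.0, 0.039], [0.0, 0.0, 0.04], [0.0, 0.0, 0.039], [0.0, 0.0, 0.0], [0.0, 0.0, 0.0], [0.0, 0.0, 0.0], [0.0, 0.0, 0.0], [0.0, 0.0, 0.0], [0.0, 0.0, 0.0], [0.0, 0.0, 0.0]]
T [[0.0, 0.0, 4.0], [0.0, 0.01, 4.0], [0.0, 0.0, 4.0]]
R [[0.0, 0.0, 0.0], [0.0, 0.0, 0.0], [0.0, 0.0, 0.0]]
end [0.505 0.205 0.06 ]
```

>>> arm_command --translation '[[0,0,-3],[0,0,-4],[0,0,-4],[0,0,-4],[0,0,-3],[4.2,0.9,0],[4.3,0.7,0],[4.3,0.5,0],[4.3,0.4,0],[4.3,0.2,0]]' --dr '[[0.006,0.002,0],[0,0,0],[0,0,0],[0,0,0],[0,0,0],[0,0,0.039],[0,0,0.039],[0,0,0.039],[0,0,0.039],[0,0,0.039]]'

```text
time: 35.9
position: [0.512, -0.1855, 0.2226]
ee_rot: [0.674, 0.739, -0.0, -0.001]
force: [0.1, 0.0, -2.1]
grip_width: 0.535
```

>>> arm_command --translation '[[4.3,0,0],[4.3,-0.1,0],[4.3,-0.3,0],[4.4,0,0.3],[4.4,0,0.3],[4.4,0,0.3],[4.4,0,0.3],[3,0,0.3],[1,0,0],[0,0,0]]' --dr '[[0,0,0.039],[0,0,0.039],[0,0,0.039],[0,0,0],[0,0,0],[0,0,0],[0,0,0],[0,0,0],[0,0,0],[0,0,0]]'

```text
time: 36.9
position: [0.5038, 0.1774, 0.2075]
ee_rot: [0.717, 0.697, 0.0, -0.001]
force: [1.1, 0.0, -1.3]
grip_width: 0.536
```

```bash
python3 - <<'E'
from h import *
st()
plan([((.505,.205,.10),down(1.558)),((.505,.205,.06),down(1.558))],vmax=.03,wmax=.14)
E
```

```text
t 36.9 p [0.5038 0.1774 0.2075] xaz 1.543 z [-0.001  0.002 -1.   ] q [0.25 0.33 1.7  0.   1.1  0.28] F [ 1.1  0.  -1.3] g 0.536
T [[0.69, 0.02, 2.69], [0.68, 0.02, 2.69], [0.69, 0.02, 2.69], [0.69, 0.02, 2.69], [0.0, 0.0, 2.0], [0.0, -0.01, 2.0]]
R [[0.0, 0.0, -0.004], [0.0, -0.001, -0.004], [-0.001, 0.0, -0.004], [-0.001, -0.001, -0.003], [0.0, 0.0, 0.0], [0.0, 0.0, 0.0]]
end [0.505 0.205 0.06 ]
```

>>> arm_command --translation '[[1.2,0,1],[0.8,0,2],[0,0,3],[0,0,3],[0,0,2.5],[0,0,1],[0,0,0]]' --dr '[[0,0,-0.007],[0,0,-0.007],[0,0,0],[0,0,0],[0,0,0],[0,0,0],[0,0,0]]'

```text
time: 37.6
position: [0.5054, 0.1938, 0.0765]
ee_rot: [0.714, 0.7, 0.0, -0.001]
force: [-0.3, 0.1, -2.2]
grip_width: 0.536
```

```bash
python3 - <<'E'
from h import *
st()
plan([((.505,.2,.06),down(1.558))],vmax=.03,wmax=.14)
E
```

```text
t 37.6 p [0.5054 0.1938 0.0765] xaz 1.551 z [-0.     0.001 -1.   ] q [0.28 0.53 1.79 0.   0.83 0.3 ] F [-0.3  0.1 -2.2] g 0.536
T [[0.62, -0.05, 1.65]]
R [[0.0, -0.001, -0.007]]
end [0.505 0.2   0.06 ]
```

Contact expected at TCP z ≈ 0.050.

>>> arm_command --translation '[[0.5,0,0.8],[0,0,0.8],[0,0,0.4],[0,0,0]]' --dr '[[0,0,-0.007],[0,0,0],[0,0,0],[0,0,0]]'

```text
time: 38.0
position: [0.5073, 0.1992, 0.0576]
ee_rot: [0.712, 0.703, 0.002, 0.001]
force: [-0.4, 0.4, -2.1]
grip_width: 0.536
```

```bash
python3 - <<'E'
from h import *
st()
E
```

```text
t 38.0 p [0.5073 0.1992 0.0576] xaz 1.558 z [ 0.004  0.003 -1.   ] q [0.29 0.56 1.79 0.   0.79 0.3 ] F [-0.4  0.4 -2.1] g 0.536
```

>>> arm_command --translation '[[0,0,0.3],[0,0,0.2],[0,0,0.15],[0,0,0.1]]' --dr '[[0.003,0,0],[0,0,0],[0,0,0],[0,0,0]]'

```text
time: 38.4
position: [0.508, 0.1994, 0.0505]
ee_rot: [0.712, 0.703, 0.002, -0.0]
force: [0.8, -0.0, -1.7]
grip_width: 0.538
```

```bash
python3 - <<'E'
from h import *
st()
E
```

```text
t 38.4 p [0.508  0.1994 0.0505] xaz 1.558 z [ 0.003  0.003 -1.   ] q [0.29 0.57 1.79 0.   0.78 0.3 ] F [ 0.8 -0.  -1.7] g 0.538
```

>>> arm_command --translation '[[0,0,0.15],[0,0,0.1]]' --dr '[[0,0,0],[0,0,0]]'

```text
time: 38.6
position: [0.508, 0.1999, 0.0495]
ee_rot: [0.712, 0.703, 0.002, -0.0]
force: [-7.4, -2.9, 19.4]
grip_width: 0.536
```

```bash
python3 - <<'E'
from h import *
st()
E
```

```text
t 38.6 p [0.508  0.1999 0.0495] xaz 1.558 z [ 0.002  0.004 -1.   ] q [0.29 0.57 1.79 0.   0.77 0.3 ] F [-7.4 -2.9 19.4] g 0.536
```

>>> arm_command --translation '[[0,0,-0.1],[0,0,0],[0,0,0],[0,0,0],[0,0,-1],[0,0,-3],[0,0,-4],[0,0,-4],[0,0,-3],[0,0,0]]' --dr '[[0,0,0],[0,0,0],[0,0,0],[0,0,0],[0,0,0],[0,0,0],[0,0,0],[0,0,0],[0,0,0],[0,0,0]]' --jaw 0.8

```text
time: 39.6
position: [0.5075, 0.1992, 0.2094]
ee_rot: [0.712, 0.703, 0.002, -0.0]
force: [-0.2, 0.2, -1.0]
grip_width: 0.796
```

```bash
python3 - <<'E'
from h import *
st()
c=capture("top");gm=gradmap(c["color"])
cv2.imwrite("pics/t9.png",c["color"])
for p in((.5704,-.2469,-1.0813),(.419,-.2801,-.7875)): print([np.round(v,4) for v in fit(c,gm,TIN,p,(.008,.008,.2))])
c=capture("side"); cv2.imwrite("pics/s10.png",cv2.resize(c["color"][80:320,180:480],None,fx=2.6,fy=2.6,interpolation=cv2.INTER_CUBIC))
E
```

```text
t 39.6 p [0.5075 0.1992 0.2094] xaz 1.558 z [ 0.003  0.004 -1.   ] q [0.29 0.35 1.68 0.   1.11 0.3 ] F [-0.2  0.2 -1. ] g 0.796
[array([ 0.569 , -0.2245, -1.6876]), np.float64(39.5314)]
[array([ 0.4189, -0.28  , -0.7911]), np.float64(108.5003)]
```

View pics/s10.png

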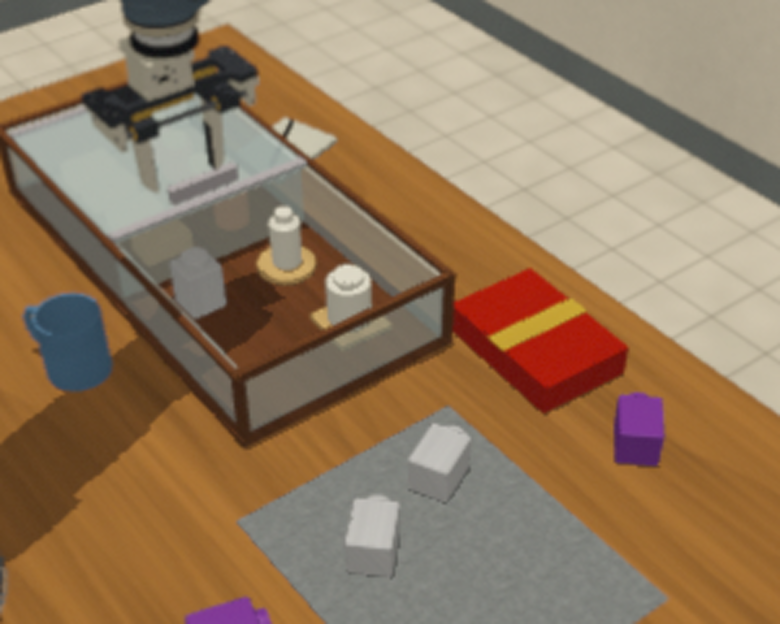

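View pics/t9.png

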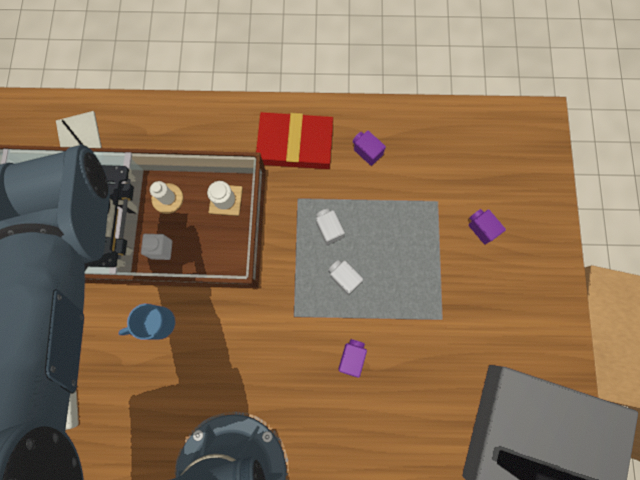

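```bash
python3 - <<'E'
from h import *
c=dict(capture("top"));gm=gradmap(c["color"])
r=fit(c,gm,TIN,(.54,-.232,-1.08),(.012,.012,.2)); print(r)
for n,p in(("A",r[0]),("B",(.4189,-.28,-.7911))):
    print(n,tinpose(p),"grasp",tingrasp(p)[0].round(4),[w2px(c,[*tinpose(p)[0],.05]).round()])
big=cv2.resize(c["color"],None,fx=3,fy=3,interpolation=cv2.INTER_CUBIC);draw(big,c,TIN,yawT(*r[0]),(0,255,0),3);cv2.imwrite("pics/ov6.png",big[560:930,880:1330])
plan([((.54,-.02,.23),down(1.56)),tingrasp(r[0],back=.12)],vmax=.045)
E
```

```text
(array([ 0.53637078, -0.22987114, -1.12554252]), np.float64(107.33817291259766))
A (array([ 0.53637078, -0.22987114]), np.float64(0.4452538053875147)) grasp [ 0.5669 -0.2153  0.0111] [array([[336., 238.]])]
B (array([ 0.4189, -0.28  ]), np.float64(0.7796963267948965)) grasp [ 0.443  -0.2562  0.0111] [array([[357., 287.]])]
T [[-4.36, 0.74, -0.52], [-4.36, 0.75, -0.52], [-4.36, 0.74, -0.52], [-4.36, 0.74, -0.52], [-4.37, 0.74, -0.52], [-2.15, 0.95, 1.39], [-1.93, 1.27, 1.45], [-1.66, 1.56, 1.5], [-1.35, 1.82, 1.52], [-1.01, 2.03, 1.52]]
R [[-0.001, 0.0, 0.0], [-0.001, 0.0, -0.001], [-0.001, -0.001, 0.0], [-0.001, 0.0, -0.001], [0.0, -0.001, 0.0], [0.031, -0.05, 0.137], [0.031, -0.05, 0.137], [0.031, -0.05, 0.137], [0.031, -0.05, 0.137], [0.032, -0.051, 0.137]]
T [[-0.64, 2.19, 1.5], [-0.26, 2.29, 1.45], [0.13, 2.35, 1.38]]
R [[0.031, -0.05, 0.137], [0.032, -0.051, 0.136], [0.031, -0.05, 0.137]]
end [ 0.614  -0.1929  0.1191]
```

View pics/ov6.png

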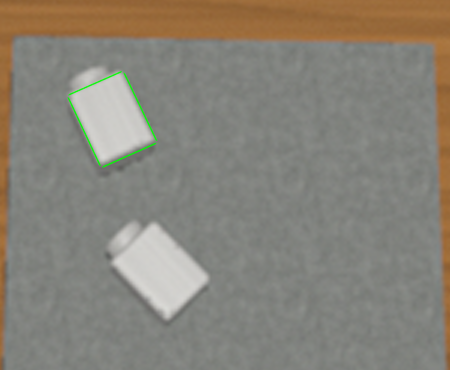

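>>> arm_command --translation '[[-4.4,0.7,-0.5],[-4.4,0.7,-0.5],[-4.4,0.7,-0.5],[-4.4,0.7,-0.5],[-4.4,0.7,-0.5],[-2.2,1.0,1.4],[-1.9,1.3,1.4],[-1.7,1.6,1.5],[-1.3,1.8,1.5],[-1.0,2.0,1.5]]' --dr '[[0,0,0],[0,0,0],[0,0,0],[0,0,0],[0,0,0],[0.031,-0.05,0.137],[0.031,-0.05,0.137],[0.031,-0.05,0.137],[0.031,-0.05,0.137],[0.032,-0.051,0.137]]' --jaw 0.75

```text
time: 40.75
position: [0.5785, -0.1411, 0.144]
ee_rot: [0.896, 0.417, -0.153, 0.026]
force: [-0.7, 0.3, 0.4]
grip_width: 0.752
```

```bash
cat >> h.py <<'E'
PA=(.53637,-.22987,-1.12554); PB=(.4189,-.28,-.7911)
E
python3 - <<'E'
from h import *
st()
plan([tingrasp(PA,back=.12)],vmax=.03)
E
```

```text
t 40.8 p [ 0.5785 -0.1411  0.144 ] xaz 0.884 z [-0.252 -0.174 -0.952] q [-0.21  0.63  1.43 -0.23  1.3   0.58] F [-0.7  0.3  0.4] g 0.752
T [[-0.31, 2.08, 0.79], [0.01, 2.13, 0.75], [0.34, 2.12, 0.68]]
R [[0.026, -0.043, 0.138], [0.026, -0.044, 0.138], [0.026, -0.043, 0.138]]
end [ 0.614  -0.1928  0.1191]
```

>>> arm_command --translation '[[-0.3,2.1,0.5],[0,2.1,0.5],[0.3,2.0,0.4],[0,0,0],[0,0,0]]' --dr '[[0.026,-0.043,0.138],[0.026,-0.044,0.138],[0.026,-0.043,0.138],[0,0,0],[0,0,0]]'

```text
time: 41.25
position: [0.6117, -0.193, 0.1127]
ee_rot: [0.95, 0.211, -0.228, 0.046]
force: [0.1, 0.7, 0.6]
grip_width: 0.745
```

```bash
python3 - <<'E'
from h import *
st()
plan([tingrasp(PA,back=.10),tingrasp(PA,back=.04)],vmax=.03)
E
```

```text
t 41.2 p [ 0.6117 -0.193   0.1127] xaz 0.44 z [-0.413 -0.183 -0.892] q [-0.26  0.83  1.18 -0.29  1.51  0.95] F [0.1 0.7 0.6] g 0.745
T [[-0.06, 0.1, 1.33], [0.0, 0.0, 3.0], [0.0, 0.0, 3.0]]
R [[-0.013, 0.019, -0.005], [0.0, 0.0, 0.0], [0.0, 0.0, 0.0]]
end [ 0.5826 -0.2078  0.0471]
```

>>> arm_command --translation '[[-0.1,0.1,1.3],[0,0,2.5],[0,0,2.5],[0,0,1],[0,0,0]]' --dr '[[-0.013,0.019,-0.005],[0,0,0],[0,0,0],[0,0,0],[0,0,0]]'

```text
time: 41.75
position: [0.5791, -0.2048, 0.0451]
ee_rot: [0.949, 0.222, -0.217, 0.048]
force: [0.2, 0.1, 0.3]
grip_width: 0.749
```

```bash
python3 - <<'E'
from h import *
st()
plan([tingrasp(PA)],vmax=.06)
E
```

```text
t 41.8 p [ 0.5791 -0.2048  0.0451] xaz 0.461 z [-0.39  -0.187 -0.902] q [-0.29  0.85  1.33 -0.3   1.32  0.96] F [0.2 0.1 0.3] g 0.749
T [[0.07, 0.42, 3.74]]
R [[0.001, -0.003, 0.014]]
end [ 0.5669 -0.2153  0.011 ]
```

>>> arm_command --translation '[[0.1,0.4,1],[0,0,1.3],[0,0,0.9],[0,0,0.2],[0,0,0]]' --dr '[[0,-0.003,0.014],[0,0,0],[0,0,0],[0,0,0],[0,0,0]]'

```text
time: 42.25
position: [0.5691, -0.2147, 0.0137]
ee_rot: [0.951, 0.216, -0.216, 0.05]
force: [-0.3, 0.0, 0.1]
grip_width: 0.748
```

```bash
python3 - <<'E'
from h import *
st()
plan([tingrasp(PA)],vmax=.06)
c=capture("side"); cv2.imwrite("pics/s11.png",cv2.resize(c["color"][200:320,260:460],None,fx=3.3,fy=3.3,interpolation=cv2.INTER_CUBIC))
E
```

```text
t 42.2 p [ 0.5691 -0.2147  0.0137] xaz 0.446 z [-0.389 -0.189 -0.902] q [-0.3   0.88  1.36 -0.32  1.25  0.98] F [-0.3  0.   0.1] g 0.748
T [[-0.09, -0.04, 0.33]]
R [[0.003, -0.002, 0.0]]
end [ 0.567  -0.2153  0.0111]
```

View pics/s11.png

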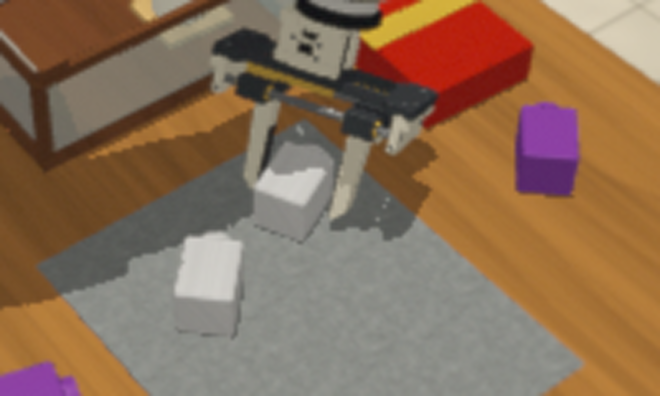

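>>> arm_command --translation '[[0,0,0.1],[0,0,0],[0,0,0],[0,0,0],[0,0,0],[0,0,0],[0,0,0]]' --dr '[[0,0,0],[0,0,0],[0,0,0],[0,0,0],[0,0,0],[0,0,0],[0,0,0]]' --jaw 0 --newtons 25

```text
time: 43.0
position: [0.5696, -0.2147, 0.0136]
ee_rot: [0.951, 0.216, -0.215, 0.051]
force: [-0.4, 0.4, -1.2]
grip_width: 0.537
```

```bash
cat >> h.py <<'E'
def axis(az):
    "tin axis in tool frame & final tilt"
    o=get_obs();m=R.from_quat(o["ee_rot"]).as_matrix(); d=np.array([np.cos(az),np.sin(az),0]); a=m.T@d; print("axis_tool",a.round(4),"final tilt",round(np.arctan2(-a[2],a[0])+0*np.pi,4)); 
    return a
E
python3 - <<'E'
from h import *
st()
a=axis(tinpose(PA)[1])
tl=np.arctan2(a[0],-a[2]);print(tl, (down(.3,tl)@a).round(3))
p=get_obs()["position"]
plan([(p+[0,0,.10],down(.445,-.45)),((.55,-.31,.16),down(.445,.3)),((.54,-.40,.13),down(.3,tl))],vmax=.035,wmax=.12)
print(p-pinch_z*R.from_quat(get_obs()["ee_rot"]).as_matrix()[:,2])
E
```

```text
t 43.0 p [ 0.5696 -0.2147  0.0136] xaz 0.446 z [-0.388 -0.19  -0.902] q [-0.3   0.88  1.36 -0.32  1.25  0.98] F [-0.4  0.4 -1.2] g 0.537
axis_tool [ 0.9021  0.0022 -0.4314] final tilt 0.4461
1.1247255937656213 [ 0.001 -0.002  1.   ]
T [[-1.44, 0.01, -3.01], [-1.44, 0.01, -3.0], [-1.44, 0.0, -3.01], [-1.04, 1.11, -0.23], [-1.01, 1.11, -0.34], [-0.97, 1.11, -0.45], [-0.92, 1.11, -0.55], [-0.86, 1.11, -0.64], [-0.78, 1.11, -0.73], [-0.7, 1.1, -0.82]]
R [[0.001, -0.001, 0.0], [0.002, -0.001, 0.0], [0.001, -0.002, 0.001], [0.0, 0.107, 0.0], [0.0, 0.107, 0.0], [0.0, 0.107, 0.0], [0.0, 0.107, 0.0], [0.0, 0.107, 0.0], [0.0, 0.108, 0.0], [0.0, 0.107, 0.0]]
T [[-0.78, 1.1, 0.21], [-0.78, 1.11, 0.13], [-0.77, 1.12, 0.06], [-0.76, 1.13, -0.02], [-0.73, 1.15, -0.09], [-0.7, 1.16, -0.16], [-0.66, 1.17, -0.22]]
R [[-0.014, 0.118, 0.016], [-0.014, 0.118, 0.016], [-0.014, 0.117, 0.016], [-0.014, 0.118, 0.016], [-0.014, 0.117, 0.016], [-0.014, 0.118, 0.017], [-0.013, 0.117, 0.016]]
end [ 0.54 -0.4   0.13]
[ 0.57692421 -0.21114111  0.03053236]
```

>>> arm_command --translation '[[-1.4,0,-3],[-1.4,0,-3],[-1.4,0,-3],[-1,1.1,-0.2],[-1,1.1,-0.3],[-1,1.1,-0.5],[-0.9,1.1,-0.6],[-0.9,1.1,-0.6],[-0.8,1.1,-0.7],[-0.7,1.1,-0.8]]' --dr '[[0,0,0],[0,0,0],[0,0,0],[0,0.107,0],[0,0.107,0],[0,0.107,0],[0,0.107,0],[0,0.107,0],[0,0.107,0],[0,0.107,0]]'

```text
time: 44.0
position: [0.5509, -0.3096, 0.1635]
ee_rot: [0.961, 0.222, 0.16, -0.032]
force: [-0.4, 0.2, -2.5]
grip_width: 0.539
```

```bash
python3 - <<'E'
from h import *
st()
plan([((.54,-.40,.13),down(.3,1.125))],vmax=.035,wmax=.12)
E
```

```text
t 44.0 p [ 0.5509 -0.3096  0.1635] xaz 0.455 z [ 0.292  0.133 -0.947] q [-0.72  0.49  1.63  0.38  0.92  0.19] F [-0.4  0.2 -2.5] g 0.539
T [[-0.82, 1.09, 0.24], [-0.83, 1.1, 0.16], [-0.82, 1.12, 0.08], [-0.81, 1.13, 0.0], [-0.78, 1.14, -0.07], [-0.75, 1.16, -0.14], [-0.7, 1.17, -0.21]]
R [[-0.014, 0.114, 0.018], [-0.014, 0.114, 0.018], [-0.014, 0.114, 0.017], [-0.014, 0.113, 0.018], [-0.014, 0.114, 0.017], [-0.013, 0.113, 0.018], [-0.014, 0.114, 0.017]]
end [ 0.5401 -0.4     0.13  ]
```

>>> arm_command --translation '[[-0.8,1.1,0.2],[-0.8,1.1,0.2],[-0.8,1.1,0.1],[-0.8,1.1,0],[-0.8,1.1,-0.1],[-0.8,1.1,-0.1],[-0.7,1.1,-0.2],[0,0,0],[0,0,0]]' --dr '[[-0.014,0.114,0.018],[-0.014,0.114,0.018],[-0.014,0.114,0.017],[-0.014,0.113,0.018],[-0.014,0.114,0.017],[-0.013,0.113,0.018],[-0.014,0.114,0.017],[0,0,0],[0,0,0]]'

```text
time: 44.9
position: [0.5368, -0.4077, 0.1317]
ee_rot: [0.828, 0.121, 0.542, -0.072]
force: [0.6, 0.0, -1.8]
grip_width: 0.536
```

```bash
python3 - <<'E'
from h import *
st()
plan([((.54,-.40,.09),down(.3,1.125)),((.54,-.40,.045),down(.3,1.125))],vmax=.035,wmax=.12)
E
```

```text
t 44.9 p [ 0.5368 -0.4077  0.1317] xaz 0.31 z [ 0.881  0.251 -0.401] q [-1.1   0.74  1.76  1.46  1.13 -0.88] F [ 0.6  0.  -1.8] g 0.536
T [[-1.8, -0.35, 1.07], [-1.78, -0.34, 1.11], [-2.03, 0.0, 0.97], [-2.03, 0.0, 0.97]]
R [[0.01, -0.016, 0.002], [0.01, -0.017, 0.002], [0.0, 0.0, 0.0], [0.0, 0.0, 0.0]]
end [ 0.54  -0.4    0.045]
```

>>> arm_command --translation '[[-1.8,-0.4,1.0],[-1.8,-0.3,1.0],[-1.8,0,0.9],[-0.9,0,0.45],[0,0,0],[0,0,0]]' --dr '[[0.01,-0.016,0.002],[0.01,-0.016,0.002],[0,0,0],[0,0,0],[0,0,0],[0,0,0]]'

```text
time: 45.5
position: [0.5419, -0.3981, 0.0613]
ee_rot: [0.838, 0.132, 0.523, -0.079]
force: [0.2, -0.9, -2.1]
grip_width: 0.531
```

```bash
python3 - <<'E'
from h import *
st()
o=get_obs();print(R.from_quat(o["ee_rot"]).apply([.9021,0.0022,-.4314]))
plan([((.54,-.40,.042),down(.3,1.125))],vmax=.035,wmax=.12)
E
```

```text
t 45.5 p [ 0.5419 -0.3981  0.0613] xaz 0.323 z [ 0.857  0.27  -0.44 ] q [-1.08  0.85  1.74  1.47  1.09 -0.96] F [ 0.2 -0.9 -2.1] g 0.531
[0.00731674 0.00715297 0.99989525]
T [[-1.84, 0.11, 0.63]]
R [[-0.005, 0.009, 0.01]]
end [ 0.54  -0.4    0.042]
```

>>> arm_command --translation '[[-0.7,0,0.25],[-0.7,0,0.25],[-0.4,0,0.1],[0,0,0],[0,0,0]]' --dr '[[-0.005,0.009,0.01],[0,0,0],[0,0,0],[0,0,0],[0,0,0]]'

```text
time: 46.0
position: [0.5398, -0.3997, 0.0428]
ee_rot: [0.836, 0.127, 0.528, -0.079]
force: [-0.4, 0.8, -1.8]
grip_width: 0.537
```

```bash
python3 - <<'E'
from h import *
st()
o=get_obs();print(R.from_quat(o["ee_rot"]).apply([.9021,0.0022,-.4314]))
E
```

```text
t 46.0 p [ 0.5398 -0.3997  0.0428] xaz 0.303 z [ 0.863  0.265 -0.431] q [-1.09  0.89  1.74  1.5   1.1  -1.  ] F [-0.4  0.8 -1.8] g 0.537
[-6.66183259e-04 -5.73810807e-04  9.99947217e-01]
```

>>> arm_command --translation '[[-0.3,0,0.15],[-0.2,0,0.1],[-0.2,0,0.1],[-0.1,0,0.05]]' --dr '[[0,0,0],[0,0,0],[0,0,0],[0,0,0]]'

```text
time: 46.4
position: [0.5401, -0.3999, 0.0341]
ee_rot: [0.836, 0.127, 0.528, -0.079]
force: [-6.2, 1.4, 8.3]
grip_width: 0.537
```

```bash
python3 - <<'E'
from h import *
st()
E
```

```text
t 46.4 p [ 0.5401 -0.3999  0.0341] xaz 0.305 z [ 0.863  0.265 -0.43 ] q [-1.09  0.91  1.73  1.5   1.1  -1.02] F [-6.2  1.4  8.3] g 0.537
```

>>> arm_command --translation '[[0,0,0],[0,0,0],[0,0,0],[0,0,0],[0,0,-1],[0,0,-2],[0,0,-3],[0,0,-3],[0,0,0]]' --dr '[[0,0,0],[0,0,0],[0,0,0],[0,0,0],[0,0,0],[0,0,0],[0,0,0],[0,0,0],[0,0,0]]' --jaw 0.85

```text
time: 47.3
position: [0.4586, -0.4247, 0.0753]
ee_rot: [0.836, 0.128, 0.528, -0.079]
force: [-0.2, 0.6, -0.8]
grip_width: 0.849
```

>>> arm_command --translation '[[2.8,0,-1.4],[2.8,0,-1.5],[2.7,0,-1.5],[2.7,0,-1.6],[0.4,0,0.5],[0.5,0.1,0.5],[0.5,0.2,0.4],[0.5,0.3,0.4],[0.4,0.4,0.3],[0.4,0.4,0.3]]' --dr '[[0,-0.032,0],[0,-0.032,0],[0,-0.032,0],[0,-0.032,0],[0.071,-0.071,-0.13],[0.071,-0.071,-0.13],[0.071,-0.071,-0.13],[0.071,-0.071,-0.13],[0.071,-0.071,-0.13],[0.071,-0.071,-0.13]]'

```text
time: 48.3
position: [0.4952, -0.4143, 0.2099]
ee_rot: [0.813, 0.519, 0.259, -0.04]
force: [0.1, 0.4, -0.6]
grip_width: 0.85
```

>>> arm_command --translation '[[0.3,0.5,0.2],[0.3,0.5,0.1],[0.2,0.5,0.1],[0.2,0.5,0],[0.1,0.5,0],[0,0,0]]' --dr '[[0.071,-0.071,-0.13],[0.071,-0.07,-0.129],[0.07,-0.071,-0.13],[0.071,-0.07,-0.129],[0.07,-0.071,-0.13],[0,0,0]]'

```text
time: 48.9
position: [0.5264, -0.4054, 0.2145]
ee_rot: [0.638, 0.769, 0.042, -0.009]
force: [0.2, -0.1, 0.3]
grip_width: 0.85
```

```bash
python3 - <<'E'
from h import *
st()
plan([((.529,-.403,.13),down(1.875))],vmax=.03,wmax=.14)
c=capture("side"); cv2.imwrite("pics/s12.png",cv2.resize(c["color"][200:380,300:540],None,fx=3.3,fy=3.3,interpolation=cv2.INTER_CUBIC))
E
```

```text
t 48.9 p [ 0.5264 -0.4054  0.2145] xaz 1.758 z [ 0.041  0.076 -0.996] q [-0.76  0.57  1.32  0.09  1.27 -0.97] F [ 0.2 -0.1  0.3] g 0.85
T [[-0.13, -0.05, 2.82], [-0.06, -0.01, 2.82], [-0.01, 0.05, 2.81]]
R [[0.019, -0.021, -0.04], [0.02, -0.022, -0.039], [0.019, -0.021, -0.04]]
end [ 0.529 -0.403  0.13 ]
```

View pics/s12.png

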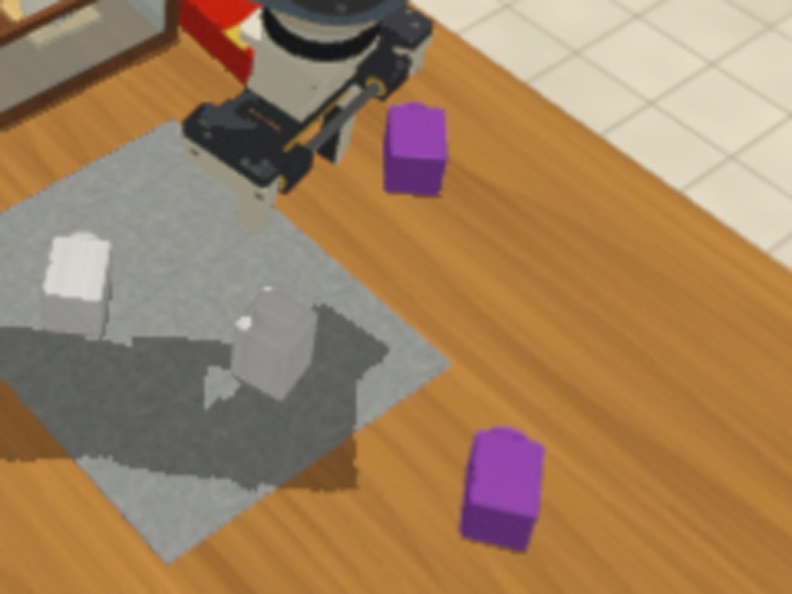

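Tin A stands. Top-grasp it.

>>> arm_command --translation '[[-0.1,0,2.5],[-0.1,0,2.5],[0,0,2.5],[0,0,0],[0,0,0]]' --dr '[[0.019,-0.021,-0.04],[0.02,-0.022,-0.039],[0.019,-0.021,-0.04],[0,0,0],[0,0,0]]'

```text
time: 49.45
position: [0.5258, -0.4051, 0.1368]
ee_rot: [0.6, 0.8, 0.006, -0.001]
force: [-0.4, 0.5, 0.9]
grip_width: 0.851
```

```bash
python3 - <<'E'
from h import *
st()
plan([((.529,-.403,.10),down(1.875)),((.529,-.403,.036),down(1.875))],vmax=.03,wmax=.14)
E
```

```text
t 49.5 p [ 0.5258 -0.4051  0.1368] xaz 1.855 z [ 0.005  0.011 -1.   ] q [-0.73  0.64  1.4   0.01  1.1  -1.02] F [-0.4  0.5  0.9] g 0.851
T [[0.04, 0.17, 1.84], [0.04, 0.18, 1.84], [0.0, 0.0, 2.13], [0.0, 0.0, 2.14], [0.0, 0.0, 2.13]]
R [[0.004, -0.004, -0.01], [0.004, -0.005, -0.01], [0.0, 0.0, 0.0], [0.0, 0.0, 0.0], [0.0, 0.0, 0.0]]
end [ 0.529 -0.403  0.036]
```

>>> arm_command --translation '[[0,0.2,1.5],[0,0.1,2],[0,0,2.5],[0,0,2],[0,0,1],[0,0,0.3],[0,0,0]]' --dr '[[0.004,-0.005,-0.01],[0.004,-0.005,-0.01],[0,0,0],[0,0,0],[0,0,0],[0,0,0],[0,0,0]]'

```text
time: 50.15
position: [0.5301, -0.408, 0.044]
ee_rot: [0.596, 0.803, 0.001, 0.004]
force: [-0.3, -0.1, 0.8]
grip_width: 0.851
```

```bash
python3 - <<'E'
from h import *
st()
plan([((.529,-.403,.036),down(1.875))],vmax=.03,wmax=.14)
E
```

```text
t 50.1 p [ 0.5301 -0.408   0.044 ] xaz 1.864 z [ 0.008 -0.003 -1.   ] q [-0.73  0.76  1.44  0.    0.93 -1.02] F [-0.3 -0.1  0.8] g 0.851
T [[0.51, 0.03, 0.8]]
R [[0.007, 0.006, -0.011]]
end [ 0.529 -0.403  0.036]
```

>>> arm_command --translation '[[0.4,0,0.5],[0,0,0.3],[0,0,0]]' --dr '[[0.007,0.006,-0.01],[0,0,0],[0,0,0]]'

```text
time: 50.45
position: [0.5298, -0.4047, 0.0377]
ee_rot: [0.592, 0.806, -0.0, 0.001]
force: [-0.0, 0.7, -0.4]
grip_width: 0.847
```

>>> arm_command --translation '[[0,0,0],[0,0,0],[0,0,0],[0,0,0],[0,0,0],[0,0,0]]' --dr '[[0,0,0],[0,0,0],[0,0,0],[0,0,0],[0,0,0],[0,0,0]]' --jaw 0

```text
time: 51.05
position: [0.5303, -0.405, 0.0388]
ee_rot: [0.592, 0.806, -0.0, 0.002]
force: [-0.4, -0.4, 0.1]
grip_width: 0.535
```

```bash
python3 - <<'E'
from h import *
st()
p=get_obs()["position"]
plan([(p+[0,0,.18],down(1.875)),((.508,.11,.21),down(1.558)),((.508,.11,.06),down(1.558))],vmax=.045,wmax=.14)
E
```

```text
t 51.0 p [ 0.5303 -0.405   0.0388] xaz 1.875 z [ 0.003 -0.003 -1.   ] q [-0.72  0.76  1.45  0.    0.93 -1.03] F [-0.4 -0.4  0.1] g 0.535
T [[-0.02, 0.01, -4.5], [-0.01, 0.01, -4.5], [0.0, 0.0, -4.5], [0.0, 0.0, -4.5], [4.15, 1.11, 0.07], [4.18, 1.0, 0.07], [4.2, 0.89, 0.07], [4.22, 0.78, 0.07], [4.24, 0.66, 0.07], [4.26, 0.55, 0.07]]
R [[0.001, 0.001, 0.0], [0.0, 0.001, 0.0], [0.001, 0.001, 0.0], [0.0, 0.0, 0.0], [0.0, 0.0, 0.026], [0.0, 0.0, 0.026], [0.0, 0.0, 0.026], [0.0, 0.0, 0.027], [0.0, 0.0, 0.026], [0.0, 0.0, 0.027]]
T [[4.27, 0.44, 0.07], [4.28, 0.33, 0.07], [4.29, 0.21, 0.08], [4.3, 0.1, 0.07], [4.3, -0.01, 0.08], [4.3, -0.13, 0.07], [0.0, 0.0, 3.75], [0.0, 0.0, 3.75], [0.0, 0.0, 3.75], [0.0, 0.0, 3.75]]
R [[0.0, 0.0, 0.026], [0.0, 0.0, 0.027], [0.0, 0.0, 0.026], [0.0, 0.0, 0.027], [0.0, 0.0, 0.026], [0.0, 0.0, 0.027], [0.0, 0.0, 0.0], [0.0, 0.0, 0.0], [0.0, 0.0, 0.0], [0.0, 0.0, 0.0]]
end [0.508 0.11  0.06 ]
```

>>> arm_command --translation '[[0,0,-3],[0,0,-4.5],[0,0,-4.5],[0,0,-4.5],[4.1,1.1,-0.2],[4.2,1,0],[4.2,0.9,0],[4.2,0.8,0],[4.2,0.7,0],[4.3,0.6,0]]' --dr '[[0,0,0],[0,0,0],[0,0,0],[0,0,0],[0,0,0.026],[0,0,0.026],[0,0,0.026],[0,0,0.027],[0,0,0.026],[0,0,0.027]]'

```text
time: 52.05
position: [0.5184, -0.1425, 0.2101]
ee_rot: [0.659, 0.753, 0.0, 0.001]
force: [1.1, -0.1, -1.7]
grip_width: 0.536
```

>>> arm_command --translation '[[4.3,0.4,0],[4.3,0.3,0],[4.3,0.2,0],[4.3,0.1,0],[4.3,0,0],[2.5,-0.1,0],[0,0,0],[0,0,0]]' --dr '[[0,0,0.026],[0,0,0.027],[0,0,0.026],[0,0,0.027],[0,0,0.026],[0,0,0.027],[0,0,0],[0,0,0]]'

```text
time: 52.85
position: [0.5069, 0.112, 0.2098]
ee_rot: [0.717, 0.697, 0.001, 0.0]
force: [0.2, -0.3, -1.5]
grip_width: 0.534
```

```bash
python3 - <<'E'
from h import *
st()
plan([((.508,.11,.18),down(1.558)),((.508,.11,.06),down(1.558))],vmax=.03,wmax=.14)
E
```

```text
t 52.9 p [0.5069 0.112  0.2098] xaz 1.543 z [ 0.001  0.    -1.   ] q [0.13 0.3  1.74 0.   1.1  0.16] F [ 0.2 -0.3 -1.5] g 0.534
T [[-0.2, 0.11, 2.98], [0.0, 0.0, 3.0], [0.0, 0.0, 3.0], [0.0, 0.0, 3.0], [0.0, 0.0, 3.0]]
R [[0.001, 0.0, -0.015], [0.0, 0.0, 0.0], [0.0, 0.0, 0.0], [0.0, 0.0, 0.0], [0.0, 0.0, 0.0]]
end [0.508 0.11  0.06 ]
```

>>> arm_command --translation '[[-0.2,0.1,2],[0,0,3],[0,0,3],[0,0,3],[0,0,2],[0,0,1],[0,0,0]]' --dr '[[0,0,-0.015],[0,0,0],[0,0,0],[0,0,0],[0,0,0],[0,0,0],[0,0,0]]'

```text
time: 53.55
position: [0.5101, 0.1022, 0.066]
ee_rot: [0.713, 0.701, 0.001, 0.002]
force: [0.8, 0.3, -1.9]
grip_width: 0.534
```

```bash
python3 - <<'E'
from h import *
st()
plan([((.508,.11,.055),down(1.558))],vmax=.03,wmax=.14)
E
```

```text
t 53.5 p [0.5101 0.1022 0.066 ] xaz 1.554 z [ 0.004 -0.    -1.   ] q [ 0.11  0.51  1.85 -0.    0.78  0.13] F [ 0.8  0.3 -1.9] g 0.534
T [[0.77, -0.22, 1.1]]
R [[0.004, 0.0, -0.004]]
end [0.508 0.11  0.055]
```

>>> arm_command --translation '[[0,0,0.5],[0,0,0.5],[0,0,0.2],[0,0,0],[0,0,0.1]]' --dr '[[0.004,0,-0.004],[0,0,0],[0,0,0],[0,0,0],[0,0,0]]'

```text
time: 54.05
position: [0.5123, 0.1016, 0.0552]
ee_rot: [0.712, 0.702, 0.002, 0.002]
force: [0.2, -0.8, -1.5]
grip_width: 0.536
```

```bash
python3 - <<'E'
from h import *
st()
E
```

```text
t 54.0 p [0.5123 0.1016 0.0552] xaz 1.557 z [ 0.005  0.    -1.   ] q [ 0.11  0.53  1.85 -0.    0.75  0.12] F [ 0.2 -0.8 -1.5] g 0.536
```

>>> arm_command --translation '[[0,-0.2,0.2],[0,0,0.2],[0,0,0.1]]' --dr '[[0.005,0,0],[0,0,0],[0,0,0]]'

```text
time: 54.35
position: [0.5104, 0.1019, 0.0507]
ee_rot: [0.712, 0.702, 0.0, -0.0]
force: [-6.0, 0.5, 15.5]
grip_width: 0.535
```

```bash
python3 - <<'E'
from h import *
st()
E
```

```text
t 54.4 p [0.5104 0.1019 0.0507] xaz 1.558 z [ 0.     0.001 -1.   ] q [0.11 0.54 1.85 0.   0.75 0.12] F [-6.   0.5 15.5] g 0.535
```

Contact. Release and move out, then look for B.

>>> arm_command --translation '[[0,0,-0.1],[0,0,0],[0,0,0],[0,0,0],[0,0,-1],[0,0,-3],[0,0,-4],[0,0,-4],[0,0,-3],[0,0,0]]' --dr '[[0,0,0],[0,0,0],[0,0,0],[0,0,0],[0,0,0],[0,0,0],[0,0,0],[0,0,0],[0,0,0],[0,0,0]]' --jaw 0.8

```text
time: 55.35
position: [0.5101, 0.1018, 0.2106]
ee_rot: [0.712, 0.703, 0.001, 0.0]
force: [0.6, -0.3, -0.7]
grip_width: 0.801
```

```bash
python3 - <<'E'
from h import *
st()
c=capture("top");gm=gradmap(c["color"])
r=fit(c,gm,TIN,PB,(.008,.008,.2)); print(r); PB=r[0]
cv2.imwrite("pics/t13.png",c["color"])
c=capture("side"); cv2.imwrite("pics/s13.png",cv2.resize(c["color"][80:320,180:480],None,fx=2.6,fy=2.6,interpolation=cv2.INTER_CUBIC))
print(tinpose(PB),tingrasp(PB)[0],tingrasp(PB,back=.12)[0])
plan([((.46,-.02,.22),down(1.56)),tingrasp(PB,back=.12)],vmax=.045)
E
```

```text
t 55.4 p [0.5101 0.1018 0.2106] xaz 1.558 z [ 0.001  0.001 -1.   ] q [0.11 0.31 1.74 0.   1.1  0.12] F [ 0.6 -0.3 -0.7] g 0.801
(array([ 0.41899848, -0.2801922 , -0.78798756]), np.float64(108.7239761352539))
(array([ 0.41899848, -0.2801922 ]), np.float64(0.7828087711859545)) [ 0.44297656 -0.25633799  0.01107159] [ 0.47998005 -0.21952563  0.11912525]
T [[-4.07, -1.57, -0.43], [-4.07, -1.57, -0.43], [-4.07, -1.57, -0.44], [-3.32, 0.37, 1.68], [-3.12, 0.83, 1.89], [-2.84, 1.27, 2.08], [-2.51, 1.67, 2.22], [-2.1, 2.03, 2.33], [-1.66, 2.35, 2.41]]
R [[-0.001, 0.0, -0.001], [-0.002, 0.0, -0.001], [-0.001, 0.0, 0.0], [0.029, -0.071, 0.127], [0.029, -0.071, 0.127], [0.029, -0.071, 0.127], [0.029, -0.071, 0.128], [0.029, -0.072, 0.127], [0.03, -0.071, 0.128]]
end [ 0.48   -0.2196  0.1191]
```

View pics/s13.png

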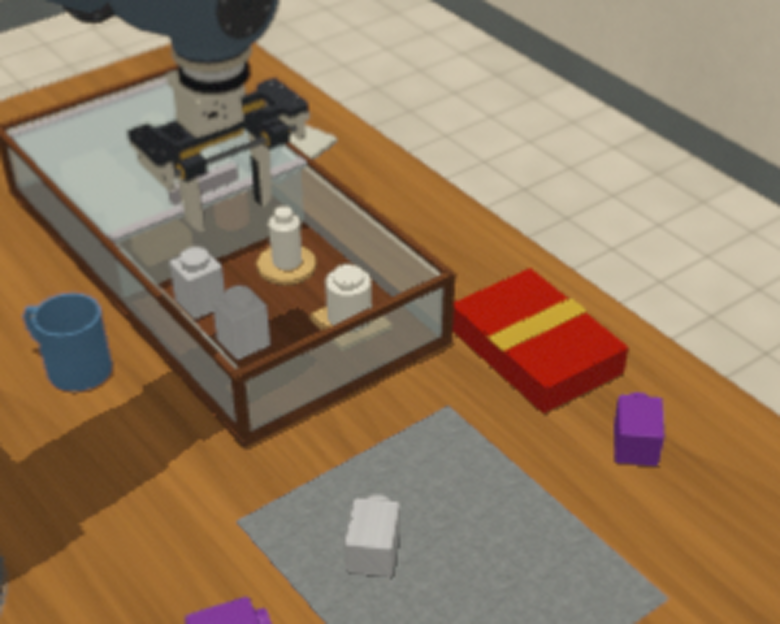

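View pics/t13.png

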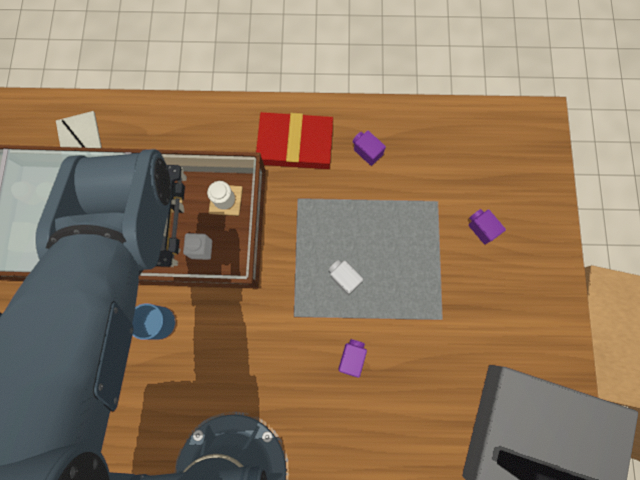

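>>> arm_command --translation '[[-4.1,-1.6,-0.4],[-4.1,-1.6,-0.4],[-4.1,-1.6,-0.4],[-3.3,0.4,1.5],[-3.1,0.8,1.7],[-2.8,1.3,1.9],[-2.5,1.7,2.0],[-2.1,2.0,2.0],[-1.7,2.3,2.0],[0,0,0]]' --dr '[[0,0,0],[0,0,0],[0,0,0],[0.029,-0.071,0.127],[0.029,-0.071,0.127],[0.029,-0.071,0.127],[0.029,-0.071,0.128],[0.029,-0.072,0.127],[0.03,-0.071,0.128],[0,0,0]]' --jaw 0.75

```text
time: 56.45
position: [0.4698, -0.2271, 0.1174]
ee_rot: [0.9, 0.369, -0.219, 0.081]
force: [-0.4, 1.4, -0.4]
grip_width: 0.748
```

```bash
python3 - <<'E'
from h import *
st()
PB=(.419,-.2802,-.788)
plan([tingrasp(PB,back=.10),tingrasp(PB,back=.05)],vmax=.03)
E
```

```text
t 56.5 p [ 0.4698 -0.2271  0.1174] xaz 0.783 z [-0.335 -0.307 -0.891] q [-0.33  0.57  1.68 -0.45  1.17  0.7 ] F [-0.4  1.4 -0.4] g 0.748
T [[1.08, 0.21, 1.27], [0.0, 0.0, 2.5], [-0.01, -0.01, 2.5]]
R [[-0.019, 0.021, 0.0], [0.0, 0.0, 0.0], [0.0, 0.0, 0.0]]
end [ 0.4583 -0.241   0.0561]
```

>>> arm_command --translation '[[1,0.2,1],[0,0,2.5],[0,0,2.5],[0,0,0.5],[0,0,0],[0,0,0]]' --dr '[[-0.019,0.021,0],[0,0,0],[0,0,0],[0,0,0],[0,0,0],[0,0,0]]'

```text
time: 57.05
position: [0.4538, -0.239, 0.0483]
ee_rot: [0.9, 0.376, -0.207, 0.081]
force: [0.4, 0.1, 0.6]
grip_width: 0.752
```

```bash
python3 - <<'E'
from h import *
st()
PB=(.419,-.2802,-.788)
plan([tingrasp(PB)],vmax=.06)
E
```

```text
t 57.0 p [ 0.4538 -0.239   0.0483] xaz 0.795 z [-0.312 -0.301 -0.901] q [-0.36  0.65  1.75 -0.48  1.    0.73] F [0.4 0.1 0.6] g 0.752
T [[-0.18, 0.49, 4.22]]
R [[-0.007, -0.001, 0.011]]
end [ 0.443  -0.2563  0.0111]
```

>>> arm_command --translation '[[-0.1,0.4,1],[0,0,1.5],[0,0,1.1],[0,0,0.3],[0,0,0]]' --dr '[[-0.007,0,0.011],[0,0,0],[0,0,0],[0,0,0],[0,0,0]]'

```text
time: 57.55
position: [0.4446, -0.2555, 0.0122]
ee_rot: [0.901, 0.372, -0.204, 0.086]
force: [-0.1, 0.0, -0.1]
grip_width: 0.751
```

```bash
python3 - <<'E'
from h import *
st()
PB=(.419,-.2802,-.788)
plan([tingrasp(PB)],vmax=.06)
c=capture("side"); cv2.imwrite("pics/s14.png",cv2.resize(c["color"][200:340,240:460],None,fx=3.3,fy=3.3,interpolation=cv2.INTER_CUBIC))
E
```

```text
t 57.5 p [ 0.4446 -0.2555  0.0122] xaz 0.781 z [-0.304 -0.308 -0.902] q [-0.4   0.7   1.77 -0.53  0.92  0.77] F [-0.1  0.  -0.1] g 0.751
T [[-0.11, -0.05, 0.18]]
R [[0.004, -0.003, -0.001]]
end [ 0.443  -0.2564  0.0111]
```

View pics/s14.png

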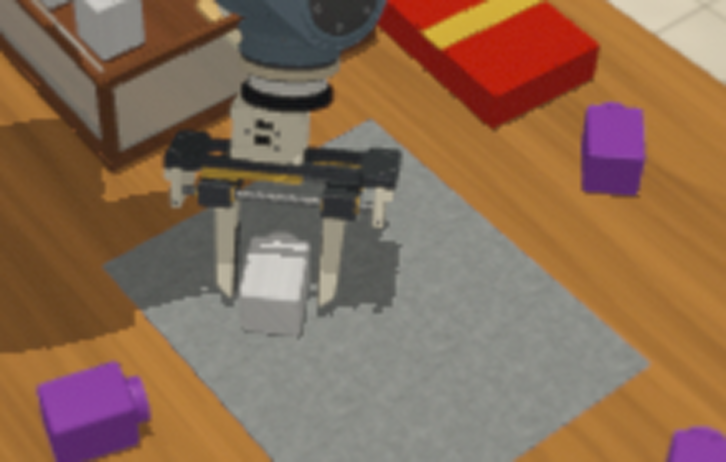

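>>> arm_command --translation '[[0,0,0],[0,0,0],[0,0,0],[0,0,0],[0,0,0],[0,0,0],[0,0,0]]' --dr '[[0,0,0],[0,0,0],[0,0,0],[0,0,0],[0,0,0],[0,0,0],[0,0,0]]' --jaw 0 --newtons 25

```text
time: 58.3
position: [0.4455, -0.2552, 0.0131]
ee_rot: [0.902, 0.372, -0.203, 0.087]
force: [-0.5, -0.1, -0.5]
grip_width: 0.539
```

```bash
python3 - <<'E'
from h import *
st()
PB=(.419,-.2802,-.788)
az=tinpose(PB)[1]
a=axis(az)
tl=np.arctan2(a[0],-a[2]);print(tl, (down(.3,tl)@a).round(3))
p=get_obs()["position"]
plan([(p+[0,0,.12],down(az,-.45)),((.50,-.31,.16),down(.6,.3)),((.54,-.40,.13),down(.3,tl))],vmax=.035,wmax=.12)
g=p-pinch_z*R.from_quat(get_obs()["ee_rot"]).as_matrix()[:,2]; print(g,"s",(g[:2]-PB[:2])@[np.cos(az),np.sin(az)])
E
```

```text
t 58.3 p [ 0.4455 -0.2552  0.0131] xaz 0.781 z [-0.302 -0.308 -0.902] q [-0.39  0.7   1.77 -0.53  0.92  0.77] F [-0.5 -0.1 -0.5] g 0.539
axis_tool [ 0.9022  0.001  -0.4313] final tilt 0.4459
1.1248768208919067 [ 0.    -0.001  1.   ]
T [[-1.29, 0.02, -2.71], [-1.3, 0.01, -2.7], [-1.3, 0.01, -2.7], [-1.3, 0.01, -2.71], [-0.17, 1.1, -0.34], [-0.1, 1.11, -0.36], [-0.03, 1.11, -0.37], [0.04, 1.11, -0.37], [0.11, 1.1, -0.37], [0.18, 1.1, -0.36]]
R [[0.001, -0.001, 0.0], [0.001, -0.001, -0.001], [0.002, -0.001, 0.0], [0.001, -0.001, -0.001], [0.002, 0.107, 0.027], [0.002, 0.107, 0.027], [0.002, 0.107, 0.027], [0.002, 0.107, 0.027], [0.002, 0.107, 0.026], [0.002, 0.106, 0.027]]
T [[0.24, 1.09, -0.33], [-0.37, 1.38, 0.33], [-0.36, 1.39, 0.33], [-0.36, 1.39, 0.33], [-0.35, 1.39, 0.33], [-0.34, 1.39, 0.33], [-0.33, 1.4, 0.33], [-0.32, 1.39, 0.33]]
R [[0.003, 0.107, 0.026], [-0.029, 0.117, 0.033], [-0.029, 0.117, 0.033], [-0.029, 0.117, 0.034], [-0.029, 0.117, 0.033], [-0.029, 0.117, 0.034], [-0.029, 0.117, 0.033], [-0.029, 0.116, 0.034]]
end [ 0.54   -0.3999  0.13  ]
[ 0.4511775  -0.24940362  0.03010869] s 0.04453164775414815
```

>>> arm_command --translation '[[-1.3,0,-2.7],[-1.3,0,-2.7],[-1.3,0,-2.7],[-1.3,0,-2.7],[-0.2,1.1,-0.3],[-0.1,1.1,-0.4],[0,1.1,-0.4],[0,1.1,-0.4],[0.1,1.1,-0.4],[0.2,1.1,-0.4]]' --dr '[[0,0,0],[0,0,0],[0,0,0],[0,0,0],[0.002,0.107,0.027],[0.002,0.107,0.027],[0.002,0.107,0.027],[0.002,0.107,0.027],[0.002,0.107,0.026],[0.002,0.106,0.027]]'

```text
time: 59.3
position: [0.4932, -0.3014, 0.1642]
ee_rot: [0.946, 0.307, 0.106, -0.027]
force: [0.0, 1.8, -1.8]
grip_width: 0.536
```

```bash
python3 - <<'E'
from h import *
st()
plan([((.54,-.40,.13),down(.3,1.125))],vmax=.035,wmax=.12)
E
```

```text
t 59.3 p [ 0.4932 -0.3014  0.1642] xaz 0.629 z [ 0.184  0.116 -0.976] q [-0.73  0.43  1.7   0.26  0.97  0.07] F [ 0.   1.8 -1.8] g 0.536
T [[-0.34, 1.34, 0.38], [-0.34, 1.34, 0.38], [-0.33, 1.34, 0.37], [-0.33, 1.34, 0.37], [-0.32, 1.34, 0.37], [-0.32, 1.34, 0.36], [-0.32, 1.35, 0.36], [-0.31, 1.35, 0.37]]
R [[-0.025, 0.112, 0.034], [-0.025, 0.112, 0.034], [-0.025, 0.112, 0.034], [-0.025, 0.112, 0.034], [-0.025, 0.112, 0.034], [-0.024, 0.112, 0.034], [-0.025, 0.112, 0.035], [-0.024, 0.111, 0.034]]
end [ 0.54   -0.4     0.1299]
```

>>> arm_command --translation '[[-0.3,1.3,0.4],[-0.3,1.3,0.4],[-0.3,1.3,0.4],[-0.3,1.3,0.4],[-0.3,1.3,0.4],[-0.3,1.3,0.4],[-0.3,1.3,0.4],[-0.3,1,0.3],[0,0,0],[0,0,0]]' --dr '[[-0.025,0.112,0.034],[-0.025,0.112,0.034],[-0.025,0.112,0.034],[-0.025,0.112,0.034],[-0.025,0.112,0.034],[-0.024,0.112,0.034],[-0.025,0.112,0.035],[-0.024,0.1,0.03],[0,0,0],[0,0,0]]'

```text
time: 60.3
position: [0.5393, -0.4028, 0.1307]
ee_rot: [0.831, 0.12, 0.538, -0.073]
force: [-1.0, -0.1, -0.9]
grip_width: 0.539
```

```bash
python3 - <<'E'
from h import *
st()
plan([((.54,-.40,.09),down(.3,1.125)),((.54,-.40,.045),down(.3,1.125))],vmax=.035,wmax=.12)
E
```

```text
t 60.3 p [ 0.5393 -0.4028  0.1307] xaz 0.299 z [ 0.877  0.251 -0.41 ] q [-1.09  0.74  1.77  1.46  1.12 -0.87] F [-1.  -0.1 -0.9] g 0.539
T [[-1.83, -0.14, 0.9], [-1.82, -0.13, 0.92], [-2.03, 0.0, 0.97], [-2.03, 0.0, 0.97]]
R [[0.01, -0.012, 0.0], [0.01, -0.012, -0.001], [0.0, 0.0, 0.0], [0.0, 0.0, 0.0]]
end [ 0.54  -0.4    0.045]
```

>>> arm_command --translation '[[-1.8,-0.1,0.9],[-1.8,-0.1,0.9],[-1.9,0,0.9],[-1.2,0,0.55],[0,0,0],[0,0,0]]' --dr '[[0.01,-0.012,0],[0.01,-0.012,0],[0,0,0],[0,0,0],[0,0,0],[0,0,0]]'

```text
time: 60.9
position: [0.5422, -0.3995, 0.06]
ee_rot: [0.838, 0.135, 0.522, -0.078]
force: [0.1, 0.2, -1.3]
grip_width: 0.534
```

```bash
python3 - <<'E'
from h import *
st()
o=get_obs();print(R.from_quat(o["ee_rot"]).apply([.9022,0.001,-.4313]))
plan([((.54,-.40,.042),down(.3,1.125))],vmax=.035,wmax=.12)
E
```

```text
t 60.9 p [ 0.5422 -0.3995  0.06  ] xaz 0.333 z [ 0.855  0.271 -0.442] q [-1.08  0.86  1.73  1.47  1.09 -0.97] F [ 0.1  0.2 -1.3] g 0.534
[0.00883755 0.0125798  0.99987458]
T [[-1.71, -0.04, 0.59]]
R [[-0.006, 0.012, 0.014]]
end [ 0.54   -0.4     0.0421]
```

>>> arm_command --translation '[[-0.6,0,0.2],[-0.6,0,0.2],[-0.4,0,0.15],[0,0,0],[0,0,0]]' --dr '[[-0.006,0.012,0.014],[0,0,0],[0,0,0],[0,0,0],[0,0,0]]'

```text
time: 61.4
position: [0.5406, -0.4009, 0.0443]
ee_rot: [0.836, 0.127, 0.528, -0.079]
force: [0.2, -0.4, -1.4]
grip_width: 0.536
```

>>> arm_command --translation '[[-0.3,0,0.15],[-0.2,0,0.1]]' --dr '[[0,0,0],[0,0,0]]'

```text
time: 61.6
position: [0.5408, -0.4011, 0.0388]
ee_rot: [0.836, 0.127, 0.528, -0.078]
force: [0.6, -0.8, -2.3]
grip_width: 0.537
```

```bash
python3 - <<'E'
from h import *
st()
o=get_obs();print(R.from_quat(o["ee_rot"]).apply([.9022,0.001,-.4313]))
E
```

```text
t 61.6 p [ 0.5408 -0.4011  0.0388] xaz 0.307 z [ 0.863  0.265 -0.43 ] q [-1.09  0.9   1.73  1.5   1.1  -1.01] F [ 0.6 -0.8 -2.3] g 0.537
[-0.00156771  0.00180746  0.9999899 ]
```

>>> arm_command --translation '[[-0.2,0,0.1],[-0.15,0,0.05],[-0.1,0,0.05]]' --dr '[[0,0,0],[0,0,0],[0,0,0]]'

```text
time: 61.9
position: [0.5407, -0.4012, 0.034]
ee_rot: [0.836, 0.127, 0.529, -0.079]
force: [-8.5, 1.7, 11.4]
grip_width: 0.536
```

```bash
python3 - <<'E'
from h import *
st()
E
```

```text
t 61.9 p [ 0.5407 -0.4012  0.034 ] xaz 0.307 z [ 0.863  0.266 -0.429] q [-1.09  0.91  1.73  1.5   1.1  -1.01] F [-8.5  1.7 11.4] g 0.536
```

>>> arm_command --translation '[[0,0,0],[0,0,0],[0,0,0],[0,0,0],[0,0,-1],[0,0,-2],[0,0,-3],[0,0,-3],[0,0,0]]' --dr '[[0,0,0],[0,0,0],[0,0,0],[0,0,0],[0,0,0],[0,0,0],[0,0,0],[0,0,0],[0,0,0]]' --jaw 0.85

```text
time: 62.8
position: [0.4591, -0.4259, 0.0749]
ee_rot: [0.835, 0.128, 0.529, -0.079]
force: [0.6, -0.5, 1.0]
grip_width: 0.849
```

>>> arm_command --translation '[[2.8,0,-1.4],[2.8,0,-1.5],[2.7,0,-1.5],[2.7,0,-1.6],[0.4,0,0.5],[0.5,0.1,0.5],[0.5,0.2,0.4],[0.5,0.3,0.4],[0.4,0.4,0.3],[0.4,0.4,0.3]]' --dr '[[0,-0.032,0],[0,-0.032,0],[0,-0.032,0],[0,-0.032,0],[0.071,-0.071,-0.13],[0.071,-0.071,-0.13],[0.071,-0.071,-0.13],[0.071,-0.071,-0.13],[0.071,-0.071,-0.13],[0.071,-0.071,-0.13]]'

```text
time: 63.8
position: [0.4956, -0.4154, 0.2092]
ee_rot: [0.813, 0.52, 0.259, -0.04]
force: [-0.3, -0.8, 0.4]
grip_width: 0.848
```

>>> arm_command --translation '[[0.3,0.5,0.2],[0.3,0.5,0.1],[0.2,0.5,0.1],[0.2,0.5,0],[0.1,0.5,0],[0,0,0]]' --dr '[[0.071,-0.071,-0.13],[0.071,-0.07,-0.129],[0.07,-0.071,-0.13],[0.071,-0.07,-0.129],[0.07,-0.071,-0.13],[0,0,0]]'

```text
time: 64.4
position: [0.5269, -0.4065, 0.2137]
ee_rot: [0.638, 0.769, 0.043, -0.009]
force: [0.5, 0.4, 0.1]
grip_width: 0.852
```

```bash
python3 - <<'E'
from h import *
st()
plan([((.5294,-.4047,.13),down(1.877))],vmax=.03,wmax=.14)
c=capture("side"); cv2.imwrite("pics/s15.png",cv2.resize(c["color"][200:380,300:540],None,fx=3.3,fy=3.3,interpolation=cv2.INTER_CUBIC))
E
```

```text
t 64.4 p [ 0.5269 -0.4065  0.2137] xaz 1.759 z [ 0.041  0.077 -0.996] q [-0.76  0.58  1.32  0.09  1.27 -0.97] F [0.5 0.4 0.1] g 0.852
T [[-0.14, -0.06, 2.79], [-0.09, -0.01, 2.79], [-0.02, 0.04, 2.79]]
R [[0.02, -0.021, -0.04], [0.019, -0.022, -0.04], [0.02, -0.021, -0.04]]
end [ 0.5294 -0.4047  0.13  ]
```

View pics/s15.png

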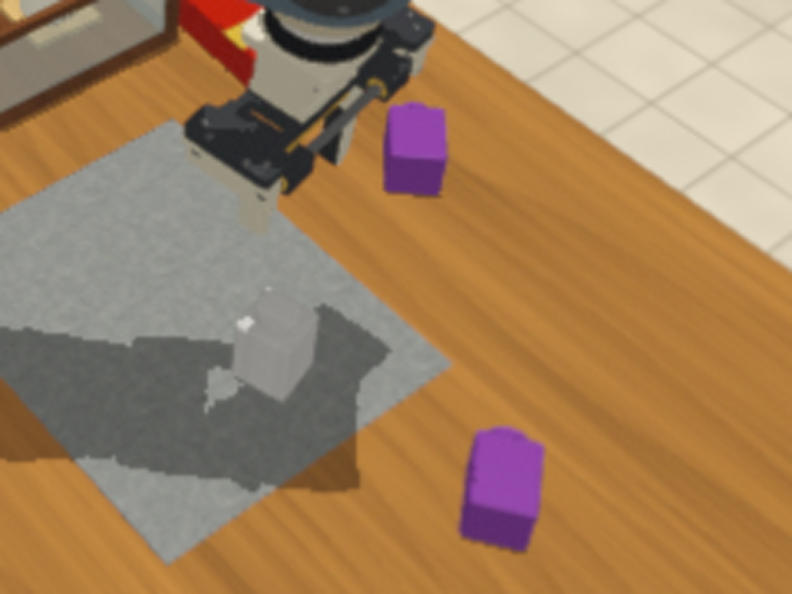

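Tin B stands. Top-grasp as before.

>>> arm_command --translation '[[-0.1,0.1,2.5],[-0.1,0.1,2.5],[0,0.1,2.5],[0,0,0],[0,0,0]]' --dr '[[0.019,-0.021,-0.04],[0.02,-0.022,-0.039],[0.019,-0.021,-0.045],[0,0,0],[0,0,0]]'

```text
time: 64.95
position: [0.5292, -0.4055, 0.136]
ee_rot: [0.598, 0.802, 0.006, -0.001]
force: [-0.7, 0.2, 1.0]
grip_width: 0.848
```

>>> arm_command --translation '[[0.1,0,1.5],[0.1,0,2],[0.1,0,2.5],[0.1,0,2],[0,0,0.5],[0,0,0]]' --dr '[[0.004,-0.004,-0.008],[0,-0.004,-0.008],[0,0,0],[0,0,0],[0,0,0],[0,0,0]]'

```text
time: 65.55
position: [0.5284, -0.4048, 0.0513]
ee_rot: [0.596, 0.803, 0.003, 0.004]
force: [-0.7, -0.4, 0.2]
grip_width: 0.848
```

```bash
python3 - <<'E'
from h import *
st()
plan([((.5294,-.4047,.037),down(1.877))],vmax=.03,wmax=.14)
E
```

```text
t 65.5 p [ 0.5284 -0.4048  0.0513] xaz 1.865 z [ 0.011  0.001 -1.   ] q [-0.73  0.74  1.45  0.01  0.94 -1.03] F [-0.7 -0.4  0.2] g 0.848
T [[-0.02, 0.08, 1.43]]
R [[0.011, 0.003, -0.012]]
end [ 0.5294 -0.4047  0.037 ]
```

>>> arm_command --translation '[[0,0.1,0.8],[0,0,0.6],[0,0,0]]' --dr '[[0.01,0.003,-0.012],[0,0,0],[0,0,0]]'

```text
time: 65.85
position: [0.5304, -0.4057, 0.0388]
ee_rot: [0.591, 0.807, 0.0, 0.001]
force: [-0.8, 0.9, -0.4]
grip_width: 0.851
```

>>> arm_command --translation '[[0,0,0],[0,0,0],[0,0,0],[0,0,0],[0,0,0],[0,0,0]]' --dr '[[0,0,0],[0,0,0],[0,0,0],[0,0,0],[0,0,0],[0,0,0]]' --jaw 0

```text
time: 66.45
position: [0.5309, -0.406, 0.0401]
ee_rot: [0.591, 0.807, 0.0, 0.002]
force: [0.8, 0.4, -1.0]
grip_width: 0.534
```

```bash
python3 - <<'E'
from h import *
st()
p=get_obs()["position"]
plan([(p+[0,0,.18],down(1.875)),((.508,.01,.21),down(1.558))],vmax=.045,wmax=.14)
E
```

```text
t 66.5 p [ 0.5309 -0.406   0.0401] xaz 1.877 z [ 0.004 -0.003 -1.   ] q [-0.72  0.76  1.44  0.    0.93 -1.03] F [ 0.8  0.4 -1. ] g 0.534
T [[-0.02, 0.01, -4.5], [-0.01, 0.01, -4.5], [-0.01, 0.0, -4.5], [0.0, 0.01, -4.5], [4.04, 1.03, 0.1], [4.07, 0.9, 0.1], [4.09, 0.77, 0.1], [4.12, 0.63, 0.1], [4.14, 0.5, 0.1], [4.15, 0.38, 0.1]]
R [[0.001, 0.001, 0.0], [0.001, 0.001, 0.001], [0.0, 0.001, 0.0], [0.001, 0.001, 0.001], [0.0, 0.0, 0.032], [0.0, 0.0, 0.032], [0.0, 0.0, 0.032], [0.0, 0.0, 0.032], [0.0, 0.0, 0.031], [0.0, 0.0, 0.032]]
T [[4.16, 0.24, 0.1], [4.16, 0.11, 0.11], [4.17, -0.02, 0.1], [4.16, -0.15, 0.11]]
R [[0.0, 0.0, 0.031], [0.0, 0.0, 0.032], [0.0, 0.0, 0.031], [0.0, 0.0, 0.032]]
end [0.508 0.01  0.21 ]
```

>>> arm_command --translation '[[0,0,-3],[0,0,-4.5],[0,0,-4.5],[0,0,-4.5],[4,1,-0.2],[4.1,0.9,0],[4.1,0.8,0],[4.1,0.6,0],[4.1,0.5,0],[4.1,0.4,0]]' --dr '[[0,0,0],[0,0,0],[0,0,0],[0,0,0],[0,0,0.032],[0,0,0.032],[0,0,0.032],[0,0,0.032],[0,0,0.031],[0,0,0.032]]'

```text
time: 67.45
position: [0.5151, -0.1523, 0.2123]
ee_rot: [0.67, 0.742, 0.001, 0.002]
force: [0.6, 0.1, -1.2]
grip_width: 0.532
```

>>> arm_command --translation '[[4.1,0.2,0],[4.1,0.1,0],[4.1,0,0],[2,0,0],[0,0,0],[0,0,0]]' --dr '[[0,0,0.031],[0,0,0.032],[0,0,0.031],[0,0,0.025],[0,0,0],[0,0,0]]'

```text
time: 68.05
position: [0.5073, 0.0004, 0.2124]
ee_rot: [0.713, 0.701, 0.001, 0.002]
force: [-0.3, 0.0, -2.0]
grip_width: 0.535
```

```bash
python3 - <<'E'
from h import *
st()
plan([((.508,.013,.18),down(1.558)),((.508,.013,.065),down(1.558))],vmax=.03,wmax=.14)
E
```

```text
t 68.0 p [5.073e-01 4.000e-04 2.124e-01] xaz 1.553 z [ 0.005 -0.001 -1.   ] q [-0.09  0.28  1.77 -0.    1.09 -0.07] F [-0.3  0.  -2. ] g 0.535
T [[0.63, 0.02, 1.62], [0.63, 0.02, 1.62], [0.0, 0.0, 2.88], [0.0, 0.0, 2.87], [0.0, 0.0, 2.88], [0.0, 0.01, 2.87]]
R [[0.002, 0.001, -0.002], [0.003, 0.0, -0.003], [0.0, 0.0, 0.0], [0.0, 0.0, 0.0], [0.0, 0.0, 0.0], [0.0, 0.0, 0.0]]
end [0.508 0.013 0.065]
```

>>> arm_command --translation '[[1.0,0,1],[0.4,0,2],[0,0,3],[0,0,3],[0,0,3],[0,0,1.5],[0,0,0],[0,0,0]]' --dr '[[0.005,0,-0.005],[0,0,0],[0,0,0],[0,0,0],[0,0,0],[0,0,0],[0,0,0],[0,0,0]]'

```text
time: 68.85
position: [0.5076, 0.0104, 0.0689]
ee_rot: [0.713, 0.701, -0.001, -0.0]
force: [0.2, -0.2, -1.0]
grip_width: 0.537
```

```bash
python3 - <<'E'
from h import *
st()
plan([((.508,.013,.055),down(1.558))],vmax=.03,wmax=.14)
c=capture("side"); cv2.imwrite("pics/s16.png",cv2.resize(c["color"][80:280,180:400],None,fx=3,fy=3,interpolation=cv2.INTER_CUBIC))
E
```

```text
t 68.8 p [0.5076 0.0104 0.0689] xaz 1.554 z [-0.002 -0.001 -1.   ] q [-0.07  0.49  1.88 -0.    0.77 -0.05] F [ 0.2 -0.2 -1. ] g 0.537
T [[0.27, 0.04, 1.39]]
R [[-0.002, 0.001, -0.004]]
end [0.508 0.013 0.055]
```

View pics/s16.png

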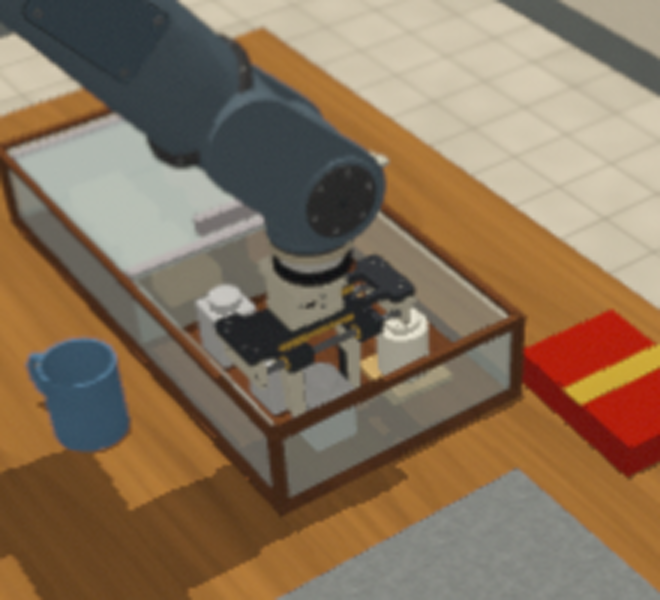

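>>> arm_command --translation '[[0.2,0,0.6],[0,0,0.5],[0,0,0.2],[0,0,0.1],[0,0,0]]' --dr '[[0,0,-0.004],[0,0,0],[0,0,0],[0,0,0],[0,0,0]]'

```text
time: 69.4
position: [0.5092, 0.0123, 0.0564]
ee_rot: [0.712, 0.702, 0.0, 0.001]
force: [-0.6, 0.3, -1.6]
grip_width: 0.538
```

```bash
python3 - <<'E'
from h import *
st()
E
```

```text
t 69.4 p [0.5092 0.0123 0.0564] xaz 1.558 z [ 0.002 -0.002 -1.   ] q [-0.07  0.51  1.88 -0.    0.74 -0.05] F [-0.6  0.3 -1.6] g 0.538
```

>>> arm_command --translation '[[0,0,0.2],[0,0,0.2],[0,0,0.1]]' --dr '[[0,0,0],[0,0,0],[0,0,0]]'

```text
time: 69.7
position: [0.5095, 0.0124, 0.0519]
ee_rot: [0.712, 0.703, 0.001, 0.002]
force: [-6.7, 1.6, 20.4]
grip_width: 0.537
```

```bash
python3 - <<'E'
from h import *
st()
E
```

```text
t 69.7 p [0.5095 0.0124 0.0519] xaz 1.558 z [ 0.003 -0.002 -1.   ] q [-0.07  0.52  1.88 -0.    0.73 -0.05] F [-6.7  1.6 20.4] g 0.537
```

>>> arm_command --translation '[[0,0,-0.1],[0,0,0],[0,0,0],[0,0,0],[0,0,-1],[0,0,-3],[0,0,-4],[0,0,-4],[0,0,-3],[0,0,0]]' --dr '[[0,0,0],[0,0,0],[0,0,0],[0,0,0],[0,0,0],[0,0,0],[0,0,0],[0,0,0],[0,0,0],[0,0,0]]' --jaw 0.6

```text
time: 70.7
position: [0.5087, 0.0126, 0.2116]
ee_rot: [0.712, 0.702, 0.001, 0.002]
force: [0.3, 0.6, -0.5]
grip_width: 0.6
```

```bash
python3 - <<'E'
from h import *
st()
plan([((.577,.287,.20),down(-.013))],vmax=.04,wmax=.13)
E
```

```text
t 70.7 p [0.5087 0.0126 0.2116] xaz 1.558 z [ 0.003 -0.002 -1.   ] q [-0.07  0.28  1.77 -0.    1.09 -0.05] F [ 0.3  0.6 -0.5] g 0.6
T [[2.12, 0.5, 0.09], [2.16, 0.24, 0.09], [2.18, -0.02, 0.09], [2.16, -0.29, 0.09], [2.1, -0.54, 0.09], [2.02, -0.8, 0.09], [1.91, -1.03, 0.09], [1.78, -1.26, 0.09], [1.61, -1.46, 0.08], [1.42, -1.65, 0.08]]
R [[0.0, 0.0, 0.121], [0.0, 0.0, 0.121], [0.0, 0.0, 0.121], [0.0, 0.0, 0.121], [0.0, 0.0, 0.121], [0.0, 0.0, 0.121], [0.0, 0.0, 0.121], [0.0, 0.0, 0.121], [0.0, -0.001, 0.121], [0.001, 0.0, 0.12]]
T [[1.22, -1.8, 0.09], [0.99, -1.94, 0.08], [0.74, -2.04, 0.09]]
R [[0.0, -0.001, 0.121], [0.001, 0.0, 0.12], [0.0, -0.001, 0.121]]
end [0.577 0.287 0.2  ]
```

>>> arm_command --translation '[[2.1,0.5,0],[2.2,0.2,0],[2.2,0,0],[2.2,-0.3,0],[2.1,-0.5,0],[2.0,-0.8,0],[1.9,-1.0,0],[1.8,-1.3,0],[1.6,-1.5,0],[1.4,-1.6,0]]' --dr '[[0,0,0.121],[0,0,0.121],[0,0,0.121],[0,0,0.121],[0,0,0.121],[0,0,0.121],[0,0,0.121],[0,0,0.121],[0,0,0.121],[0,0,0.12]]'

```text
time: 71.7
position: [0.5639, 0.2285, 0.2088]
ee_rot: [0.989, 0.149, -0.001, 0.002]
force: [-0.1, -0.5, 0.6]
grip_width: 0.597
```

>>> arm_command --translation '[[1.2,-1.8,0],[1.0,-1.9,0],[0.7,-1.7,0],[0,0,0],[0,0,0]]' --dr '[[0,0,0.121],[0,0,0.12],[0,0,0.11],[0,0,0],[0,0,0]]'

```text
time: 72.2
position: [0.5816, 0.2906, 0.2048]
ee_rot: [0.999, -0.032, -0.003, 0.003]
force: [0.9, -0.5, -0.5]
grip_width: 0.6
```

```bash
python3 - <<'E'
from h import *
st()
c=capture("top"); cv2.imwrite("pics/t17.png",cv2.resize(c["color"][130:300,0:280],None,fx=2.8,fy=2.8,interpolation=cv2.INTER_CUBIC))
c=capture("side"); cv2.imwrite("pics/s17.png",cv2.resize(c["color"][80:280,180:400],None,fx=3,fy=3,interpolation=cv2.INTER_CUBIC))
plan([((.578,.287,.20),down(-.013)),((.578,.287,.12),down(-.013))],vmax=.03,wmax=.13)
E
```

```text
t 72.2 p [0.5816 0.2906 0.2048] xaz -0.065 z [-0.007 -0.006 -1.   ] q [ 0.39  0.55  1.38 -0.    1.22  2.03] F [ 0.9 -0.5 -0.5] g 0.6
T [[-0.34, 0.34, 0.52], [0.0, 0.0, 2.67], [0.0, 0.0, 2.66], [0.0, 0.0, 2.67]]
R [[0.006, 0.006, -0.053], [0.0, 0.0, 0.0], [0.0, 0.0, 0.0], [0.0, 0.0, 0.0]]
end [0.578 0.287 0.12 ]
```

View pics/t17.png

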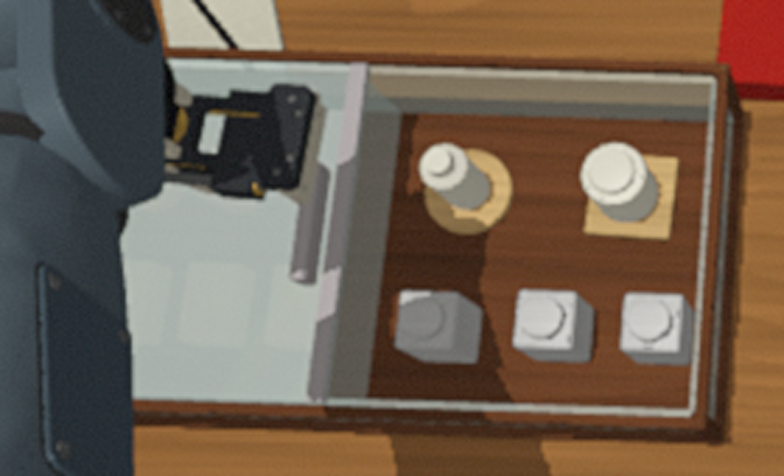

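View pics/s17.png

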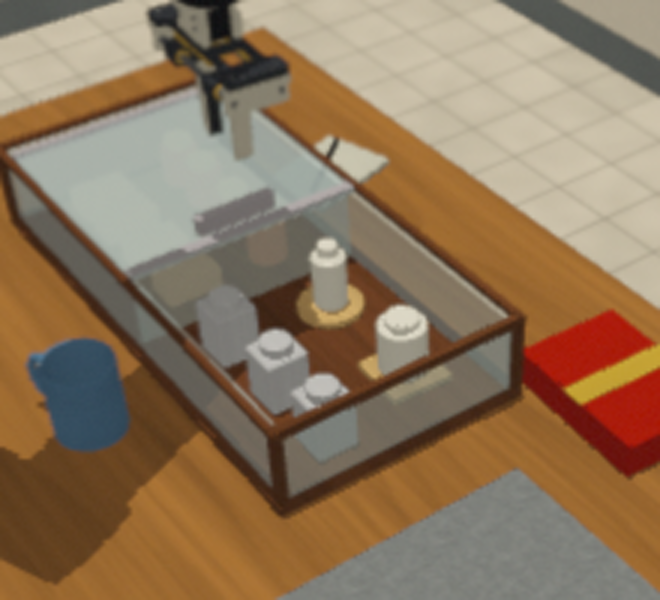

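>>> arm_command --translation '[[-0.3,0.3,1],[0,0,2.5],[0,0,2.5],[0,0,1.2],[0,0,0],[0,0,0]]' --dr '[[0.006,0.006,-0.05],[0,0,0],[0,0,0],[0,0,0],[0,0,0],[0,0,0]]'

```text
time: 72.9
position: [0.5788, 0.2833, 0.1335]
ee_rot: [1.0, -0.004, 0.001, -0.001]
force: [0.1, -0.3, 0.1]
grip_width: 0.603
```

```bash
python3 - <<'E'
from h import *
st()
plan([((.578,.287,.122),down(-.013))],vmax=.03,wmax=.13)
E
```

```text
t 72.9 p [0.5788 0.2833 0.1335] xaz -0.009 z [ 0.003  0.001 -1.   ] q [0.38 0.61 1.47 0.   1.06 1.96] F [ 0.1 -0.3  0.1] g 0.603
T [[-0.08, -0.37, 1.15]]
R [[-0.001, -0.003, 0.004]]
end [0.578 0.287 0.122]
```

>>> arm_command --translation '[[-0.1,-0.3,0.5],[0,0,0.5],[0,0,0.1]]' --dr '[[0,0,0],[0,0,0],[0,0,0]]'

```text
time: 73.2
position: [0.5789, 0.2868, 0.1244]
ee_rot: [1.0, -0.004, 0.003, -0.001]
force: [0.9, 0.1, 0.5]
grip_width: 0.598
```

>>> arm_command --translation '[[0,0,0],[0,0,0.05],[0,0,0],[0,0,0.05],[0,0,0],[0,0,0],[0,0,0],[0,0,0]]' --dr '[[0,0,0],[0,0,0],[0,0,0],[0,0,0],[0,0,0],[0,0,0],[0,0,0],[0,0,0]]' --jaw 0 --newtons 15

```text
time: 74.0
position: [0.5792, 0.2871, 0.1241]
ee_rot: [1.0, -0.004, 0.004, -0.002]
force: [0.1, 0.3, -1.1]
grip_width: 0.153
```

```bash
python3 - <<'E'
from h import *
st()
E
```

```text
t 74.0 p [0.5792 0.2871 0.1241] xaz -0.008 z [ 0.007  0.003 -1.   ] q [ 0.39  0.62  1.47 -0.    1.04  1.97] F [ 0.1  0.3 -1.1] g 0.153
```

>>> arm_command --translation '[[0,1,0],[0,2,0],[0,2,0],[0,2,0],[0,2,0],[0,2,0],[0,1,0],[0,0,0]]' --dr '[[0,0,0],[0,0,0],[0,0,0],[0,0,0],[0,0,0],[0,0,0],[0,0,0],[0,0,0]]'

```text
time: 74.8
position: [0.5776, 0.1627, 0.1241]
ee_rot: [1.0, -0.004, 0.005, -0.004]
force: [1.7, -1.8, -1.1]
grip_width: 0.148
```

```bash
python3 - <<'E'
from h import *
st()
E
```

```text
t 74.8 p [0.5776 0.1627 0.1241] xaz -0.008 z [ 0.009  0.008 -1.   ] q [0.19 0.54 1.61 0.01 0.98 1.77] F [ 1.7 -1.8 -1.1] g 0.148
```

>>> arm_command --translation '[[0,1,0],[0,2,0],[0,2,0],[0,2,0],[0,2,0],[0,2,0],[0,1,0],[0,0.5,0],[0,0,0]]' --dr '[[0.006,0.006,0],[0,0,0],[0,0,0],[0,0,0],[0,0,0],[0,0,0],[0,0,0],[0,0,0],[0,0,0]]'

```text
time: 75.7
position: [0.5761, 0.0368, 0.124]
ee_rot: [1.0, -0.002, 0.009, -0.009]
force: [-0.6, -1.4, 0.7]
grip_width: 0.145
```

```bash
python3 - <<'E'
from h import *
st()
c=capture("top"); cv2.imwrite("pics/t18.png",cv2.resize(c["color"][130:300,0:280],None,fx=2.8,fy=2.8,interpolation=cv2.INTER_CUBIC))
E
```

```text
t 75.7 p [0.5761 0.0368 0.124 ] xaz -0.003 z [ 0.017  0.019 -1.   ] q [-0.03  0.5   1.68  0.02  0.94  1.53] F [-0.6 -1.4  0.7] g 0.145
```

View pics/t18.png

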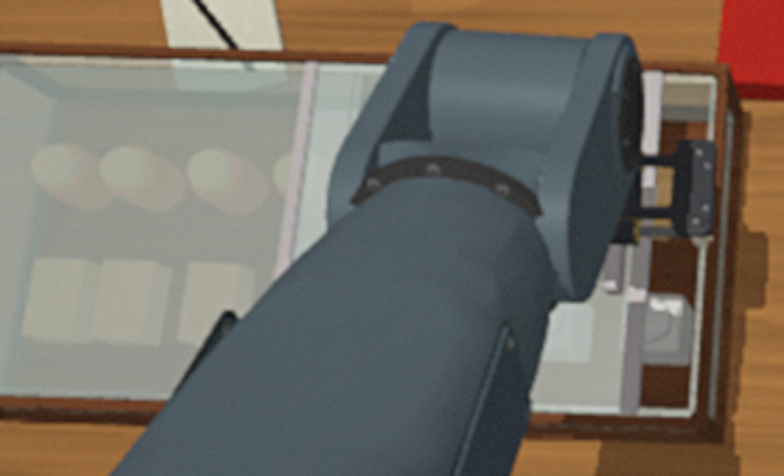

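>>> arm_command --translation '[[0,0.5,0],[0,1,0],[0,1,0],[0,0.7,0],[0,0.3,0],[0,0,0]]' --dr '[[-0.01,-0.01,0.005],[-0.008,-0.007,0.005],[0,0,0],[0,0,0],[0,0,0],[0,0,0]]'

```text
time: 76.35
position: [0.5755, 0.0012, 0.124]
ee_rot: [1.0, -0.006, -0.001, -0.0]
force: [-2.7, 2.9, 4.1]
grip_width: 0.15
```

```bash
python3 - <<'E'
from h import *
st()
E
```

```text
t 76.3 p [0.5755 0.0012 0.124 ] xaz -0.012 z [-0.002  0.001 -1.   ] q [-0.08  0.51  1.67  0.    0.97  1.5 ] F [-2.7  2.9  4.1] g 0.15
```

>>> arm_command --translation '[[0,0.4,0],[0,0.4,0],[0,0.2,0]]' --dr '[[0,0,0],[0,0,0],[0,0,0]]'

```text
time: 76.65
position: [0.5754, -0.0052, 0.124]
ee_rot: [1.0, -0.007, -0.001, -0.004]
force: [-0.9, 21.9, 3.8]
grip_width: 0.151
```

```bash
python3 - <<'E'
from h import *
st()
E
```

```text
t 76.7 p [ 0.5754 -0.0052  0.124 ] xaz -0.014 z [-0.001  0.009 -1.   ] q [-0.09  0.51  1.67  0.01  0.97  1.48] F [-0.9 21.9  3.8] g 0.151
```

>>> arm_command --translation '[[0,0.2,0],[0,0.2,0]]' --dr '[[-0.008,0,0],[0,0,0]]'

```text
time: 76.85
position: [0.5754, -0.0051, 0.124]
ee_rot: [1.0, -0.007, -0.001, -0.004]
force: [-0.7, 15.4, 3.6]
grip_width: 0.151
```

```bash
python3 - <<'E'
from h import *
st()
c=capture("side"); cv2.imwrite("pics/s19.png",cv2.resize(c["color"][100:280,200:400],None,fx=3.3,fy=3.3,interpolation=cv2.INTER_CUBIC))
E
```

```text
t 76.8 p [ 0.5754 -0.0051  0.124 ] xaz -0.014 z [-0.001  0.007 -1.   ] q [-0.09  0.51  1.67  0.01  0.97  1.49] F [-0.7 15.4  3.6] g 0.151
```

View pics/s19.png

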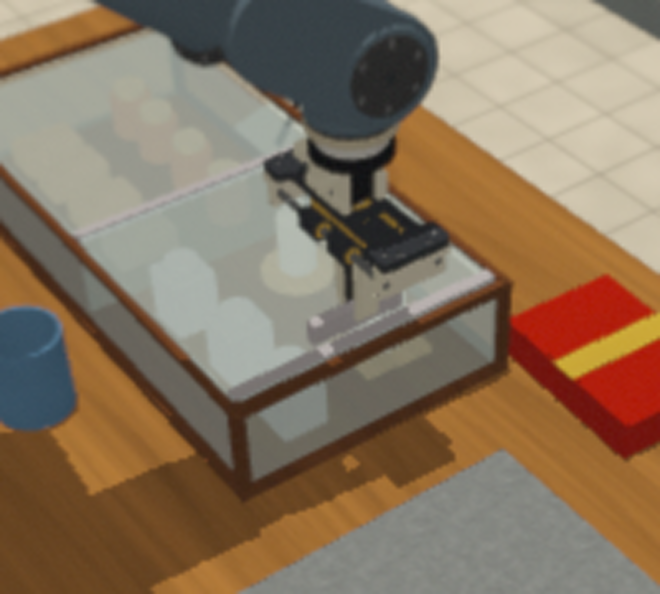

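>>> arm_command --translation '[[0,0,0],[0,0,0],[0,0,0],[0,0,0],[0,0,-1],[0,0,-3],[0,0,-4],[0,0,-4],[-2,2,-3],[0,0,0]]' --dr '[[0,0,0],[0,0,0],[0,0,0],[0,0,0],[0,0,0],[0,0,0],[0,0,0],[0,0,0],[0,0,0],[0,0,0]]' --jaw 0.5

```text
time: 77.9
position: [0.5548, -0.0282, 0.2816]
ee_rot: [1.0, -0.007, -0.0, -0.002]
force: [1.0, -0.2, 0.2]
grip_width: 0.501
```

>>> arm_command --translation '[[-2,4,-1],[-2,4,0],[-2,4,0],[-2,4,0],[-2,4,0],[-1,4,0],[-1,4,0],[-1,4,0],[0,0,0],[0,0,0]]' --dr '[[0,0,0],[0,0,0],[0,0,0],[0,0,0],[0,0,0],[0,0,0],[0,0,0],[0,0,0],[0,0,0],[0,0,0]]'

```text
time: 78.9
position: [0.4156, -0.3571, 0.289]
ee_rot: [1.0, -0.007, 0.0, -0.003]
force: [0.4, 0.0, 0.3]
grip_width: 0.502
```

```bash
python3 - <<'E'
from h import *
st()
c=capture("top"); cv2.imwrite("pics/t20.png",cv2.resize(c["color"][100:360,0:400],None,fx=2,fy=2,interpolation=cv2.INTER_CUBIC))
c=capture("side"); cv2.imwrite("pics/s20.png",cv2.resize(c["color"][100:280,180:440],None,fx=3,fy=3,interpolation=cv2.INTER_CUBIC))
E
```

```text
t 78.9 p [ 0.4156 -0.3571  0.289 ] xaz -0.013 z [ 0.     0.006 -1.   ] q [-0.8   0.29  1.56  0.    1.3   0.79] F [0.4 0.  0.3] g 0.502
```

View pics/t20.png

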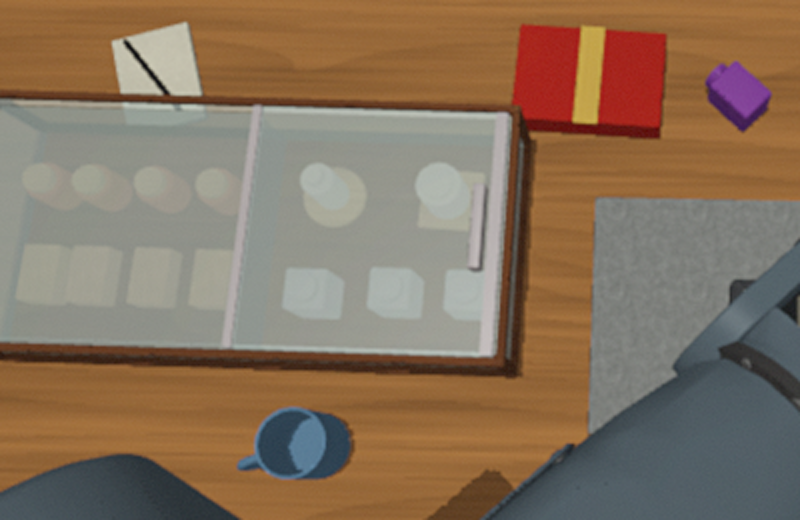

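View pics/s20.png

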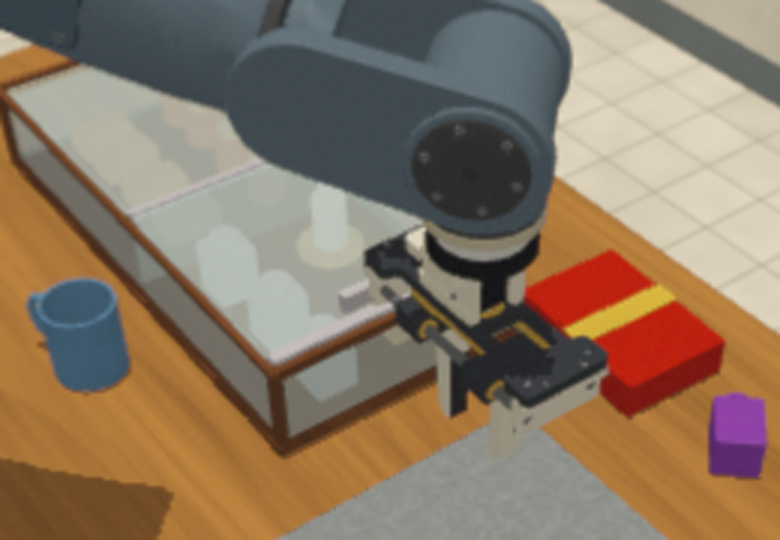

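```bash
python3 - <<'E'
from h import *
print(hand_in())
E
```

```text
the job is handed in; nothing more can be done
None
```

The display case is set up as asked and the job is handed in, at about 79 s of the 210 s allowed.

- **Door, first move:** the half-open door partly covered the jar, so I slid it further open by its handle before starting.
- **Swap:** the jar waited on the front floor while the bottle moved to the round riser. The jar then went onto the square riser. An overlay on the top picture puts the jar about 2–3 mm off its riser's middle and the bottle about 1–2 mm off.
- **Tins:** there were three bare-metal tins. I stood each one up on the counter, re-gripped it from above and set it lid up on the case floor in front of the risers. One had been knocked aside during the run, so I measured it again before picking it up.
- **Door shut:** the door stopped against something solid, at about 22 N, and did not move when pushed again.

**Last checks:** the side view taken just before shutting showed all three tins upright and both ceramics on their risers. The final pictures, after the robot had let go and moved clear, show the door against the frame and nothing disturbed inside. I moved the gripper clear of the gift box and mug throughout, and they look unmoved by eye; I did not measure them.

**One small disagreement:** the door's stopping point puts the case middle at y ≈ 0.121 m, while my picture estimates gave 0.113–0.119 m. I trusted the felt stop.

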